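# Square a glass plate into the corner stop under a magnifier

## Robot

A 6-joint arm with a two-finger parallel gripper is mounted at the origin on the work surface. World frame = base frame: x ahead of the robot, y to its left, z up, the work surface at z = 0. Lengths are in m, angles in rad, forces in N, time in s.
With the tool pointing down it reaches from about 0.375 to 0.975 m from the base axis. Payload 3.8 kg.
Tool frame: the origin (TCP) lies midway between the tips of the shut fingers; the grasp point (between the pads) lies 19 mm behind it; z points along the fingers, y is the direction in which the jaws open and shut (so a half turn about z gives the same grasp; the last joint's range is limited). The gripper opens to 85 mm and grips with 20 to 120 N. Pads are 22 mm wide; open, the fingers measure 114 mm over their backs; the gripper's body (76 mm by 85 mm) begins 54 mm behind the grasp point. The pads swing forward as they close: fully open they stand 13 mm farther back than shut.
Start: joints at [-1.295, 0.264, 1.604, -0, 1.274, -0.037], TCP at [0.208, -0.642, 0.202] pointing down, gripper open.
Joint ranges: [-2.63, 2.63], [-0.94, 2.18], [0.31, 2.57], [-1.31, 4.45], [0, 2.66], [-2.55, 2.55]. Speed limits (rad/s): [2.57, 2.57, 3.14, 3.14, 3.14, 3.14].

## Interface

Orientations are given as a rotation vector (axis times angle).
In Python, from workcell import readout, read_camera, camera_params, bot gives the robot as it stands.
- The arm moves only by the tool apply_moves, never from a script. Its argument "plan" is a list that holds one entry, the list of rows, each a list of 7 numbers: the shift along the tool's x, y, z each as a share of 1000 mm, from -1 to 1, then the turn, a rotation vector about the tool's x, y, z each as a share of pi rad, from -1 to 1, then the gripper command: -1 is fully open, 1 is shut, values between are in proportion. A call has exactly 8 rows; each row is the pose to reach, as a shift and turn from the pose commanded when the call began, along the tool's axes at that moment, turning the shorter way round; what a row does not reach only later rows make up. A row lasts 1/12 s, in which the tool goes at most 41.7 mm and 7.16 degrees, less where a joint would pass 70% of its speed; a pose out of reach is approached as far as the arm can. A call with a number of a shift or a turn outside -1 to 1 is refused whole. A call with a gripper value outside its range is refused whole. The fingers move at their own pace and stop on an object; "force" is the grip in N (left out, the last holds). Time passes only in rows, so rows that repeat a pose let the fingers close, or fill a call up. It gives the time, the measured TCP pose, the force and the opening at its end, in the units of the state.
- readout.read_state(): the state, without advancing time (a new reading comes with each control period).
- read_camera(name): name is "scene" or "top" or "wrist"; returns the picture (420x560x3 uint8, red, green, blue); there is no depth.
- camera_params(name): a dict with "fovy" (degrees; the focal length in pixels is half the picture's height over the tangent of half this angle, whatever the lens; pixels are square), "cx", "cy" (the principal point, pixels), "rvec" (rotation vector, rad) and "tvec" (3), from world to camera coordinates, as OpenCV has them; the wrist camera has in their place "hand_eye" (4x4, takes a point from camera to tool coordinates, whose origin is the TCP and whose axes are the flange's). Camera axes: x right, y down, z forward; pixel columns grow to the right and rows downward; lengths in m; the calibration is good to about 2 mm. A picture is of the moment at which its call begins: read the wrist's pose just before it. camera_params takes no time and is no camera call.
- bot.finish_job(): hands the job in, once; it reports no verdict.
The state is a dict: "time": time; "q": joint angles; "joint_vel": joint speeds; "joint_torque": joint torques, N m; "tool_pos": TCP position; "tcp_rot": TCP orientation; "wrist_force": force on the tool from outside, world axes, zero at the start; "torque": the same for the moment, N m; "width": opening from 0.0 (shut) to 1.0 (fully open).
Only numpy, scipy, OpenCV 4.12 (cv2) and the standard library are available. Lean on these libraries where they do the work, as an engineer would, in place of code of your own. Each camera call takes 0.05 s, during which the arm holds its last target.

## Task

Draw the ball-tipped stick out of its yellow holder, reach in slantwise under the fixed magnifier lens and, with the stick alone, gently nudge the glass plate across the white stage until it lies flush against both arms of the blue square corner stop, then hold it pressed home against the stop with about 6 N for a moment, never with more than 18 N. Then hang the stick back in its holder and let go. Never touch the glass with the gripper, and leave the other things on the table where they are.

Things in the scene. Friction and masses are not known exactly. Their poses are not given: they have to be found in the camera images.
- glass_mid (a point): Centre (half-way up) of the loose green glass plate with a red dot on top: 50 x 50 mm, 8 mm thick, about 55 g; axes along its edges, z up. It lies flat on the white stage, 8 to 20 mm short of the seated place in stage x and in y, turned up to 0.2 rad. It chips if pressed on the stop with more than 18 N; sliding it takes under 1 N. Rubber and stop grip its edges (friction up to about 1): pushed mid-edge while turned, it may jam.
- nest (a point): Fixed point where glass_mid must end: the plate's centre when it touches both stop arms. Axes along the stage's edges, z up. The stop stands on the stage's +x and +y sides, inner faces 25 mm from this point; the corner points away from the robot (within 0.35 rad) and the -x and -y sides are open.
- stage: Fixed white slab, 130 x 130 x 20 mm, that carries the stop and the magnifier. Origin under its centre at table height, straight below nest; its top is 20 mm up. A 14 mm post, 125 mm tall, stands outside the corner at x = y = +56 mm, with a short bar to the lens.
- lens (a point): Centre of the underside of the fixed magnifier: a clear round lens in a black rim, 120 mm across over the rim, 9 mm thick, level, 89 mm above the stage's top and centred over nest, so nothing long can come straight down on the plate's edges.
- stop: The fixed blue L-shaped corner stop on the stage: two bars 10 mm wide, 42 mm long, 8 mm high (as high as the plate is thick). The origin is under nest at table height; axes as for nest.
- stick_handle (a point): Centre of the orange square handle (18 x 18 mm, 50 mm tall) of the loose stick, 60 g, 145 mm long. Axes along the handle's sides, z along the stick from ball to handle. Below the handle: a 26 mm collar, 5 mm thick, its underside 30 mm below this point, then a 10 mm steel rod ending in a black rubber ball, centre 114 mm from this point.
- stick_tip (a point): Centre of the 12 mm rubber ball at the lower end of the stick; same axes as stick_handle.
- holder_seat (a point): Centre of the mouth of the 18 mm through hole in the top plate (60 x 60 x 12 mm) of the fixed yellow holder, 110 mm above the table; z up. The stick hangs upright in it, collar resting on the plate, stick_handle 30 mm above this point, ball 20 mm clear of the table. Foot 90 x 70 mm; two walls at y = +/-26 mm carry the plate.
- dropper: Bystander: small white-capped dropper bottle, 32 mm across, 75 mm tall; origin under its centre.
- sample_a: Bystander: clear sample box with red beads, 52 x 47 x 24 mm; origin under its centre.
- sample_b: Bystander: clear sample box with blue beads, 52 x 47 x 24 mm; origin under its centre.
- candle: Bystander: tealight, 38 mm across, 14 mm tall and a short wick; origin under its centre.
- matches: Bystander: cardboard matchbox 55 x 35 x 15 mm; origin under its centre.
- cork: Bystander: cork tile 70 x 70 x 12 mm; origin under its centre.
- glass: The same glass plate; origin under its centre.
- stick: The same stick; origin at the lowest point of its ball.
Mind the look-alikes: they are no part of the job. Of the things like the stick, leave any that is green; of the rest the smaller one is meant.

How it is judged:
On the way, in this order (a step that is already met when the one before it is completed fails the run):
1. the stick is drawn up out of its holder (height (world z) of stick_handle above 0.2 m), for 0.05 s.
2. the glass plate is held pressed home with about 6 N (3.5 to 10 N on the stop) while it lies flush against both arms (x of glass_mid in the frame of nest between -0.0015 and 0.004 m and y of glass_mid in the frame of nest between -0.0015 and 0.004 m and angle between the x axis of glass_mid and the x axis of nest, either way round below 0.03 rad and z of glass_mid in the frame of nest between -0.003 and 0.002 m and contact force between glass and stop between 3.5 and 10 N), for 0.2 s.
At the end, for the whole second after the job is handed in: The plate lies flat on the stage within 1.5 mm of touching both stop arms and within 0.03 rad of square to them, at rest; the stick hangs upright (within 0.12 rad) in its holder with its collar on the plate (handle within 8 mm of the hole's axis, height within about 3 mm), at rest and released (x of glass_mid in the frame of nest between -0.0015 and 0.004 m and y of glass_mid in the frame of nest between -0.0015 and 0.004 m and angle between the x axis of glass_mid and the x axis of nest, either way round below 0.03 rad and z of glass_mid in the frame of nest between -0.003 and 0.002 m and horizontal distance between stick_handle and holder_seat below 0.008 m and z of stick_handle in the frame of holder_seat between 0.026 and 0.033 m and angle between stick_handle's own z axis and vertical below 0.12 rad and linear speed of each of glass, stick below 0.01 m/s).
It fails at once if the glass is pressed against the stop with more than 18 N (contact force between glass and stop above 18 N).
It fails at once if the gripper touches the glass (contact force between any of the fingers, the arm and glass above 0.3 N).
It fails at once if the glass is tipped or falls off the stage (angle between glass_mid's own z axis and vertical above 0.25 rad or height (world z) of glass_mid below 0.012 m).
It fails at once if a bystander is moved by more than 15 mm (distance of any of dropper, sample_a, sample_b, candle, matches, cork from where it was at the start of the episode above 0.015 m).
It also fails if it takes over 72 s, if anything falls off the work surface, if the arm or the gripper's body presses on something with over 40 N, if the wrist force passes 120 N, or if a joint passes its speed limit or range.

## Working session

There is one attempt and no reset: what is moved stays moved. The work goes in short steps, Python scripts to look and compute and a tool call to move; the robot and the scene stay as the last step left them, time stands still between calls to the robot, and variables do not carry over. Pictures are saved under pics/ and viewed, and the job is handed in when it is done.

Besides the shell and the picture viewer there is one more tool, called after "Emit:" by a JSON object that holds its "api" and its "payload". apply_moves: Moves the arm, as the interface text tells. Shift numbers are shares of 1000 mm and turn numbers shares of pi rad, none past 1 either way. Its arguments: {"type":"object","properties":{"plan":{"type":"array","items":{"type":"array","items":{"type":"array","items":{"type":"number","minimum":-1,"maximum":1}}}},"force":{"type":"number"}},"required":["plan"]}

```bash
ls; mkdir -p pics
python3 - <<'E'
from workcell import readout, read_camera, camera_params, bot
import cv2
print(readout.read_state())
for n in ["scene","top","wrist"]:
    im=read_camera(n); cv2.imwrite(f"pics/{n}0.png",im[:,:,::-1]); print(n,camera_params(n))
E
```

```text
pics
{'time': 0.0, 'q': array([-1.29488806e+00,  2.64740081e-01,  1.60538269e+00,  3.88984718e-05,
        1.27372312e+00, -3.68710352e-02]), 'joint_vel': array([-0.00126293, -0.0006528 , -0.00034281,  0.0001074 , -0.00030026,
        0.00133965]), 'joint_torque': array([ 1.48989508e-03, -5.15111876e+01, -3.67307353e+01,  1.98374198e-05,
        1.26892951e-02, -4.45047178e-06]), 'tool_pos': array([ 0.20751038, -0.64146294,  0.20106624]), 'tcp_rot': array([-3.10104132e+00, -4.88945439e-01,  3.63767103e-04]), 'wrist_force': array([ 0.38241934,  0.13616834, -0.63035129]), 'torque': array([-0.00090874, -0.04694642, -0.0126793 ]), 'width': 0.9998069140376807}
scene {'fovy': 43.26154251297687, 'cx': 278.18177589019194, 'cy': 205.2973052131481, 'rvec': array([ 0.83626079,  2.41906291, -1.21614016]), 'tvec': array([ 0.456282  , -0.0964876 ,  1.77362676])}
top {'fovy': 43.73776359743587, 'cx': 275.1442507354923, 'cy': 206.85746576005363, 'rvec': array([ 2.12884055, -2.11936888,  0.21109269]), 'tvec': array([0.00458188, 0.60091712, 1.28248006])}
wrist {'fovy': 65.0519422855141, 'cx': 275.34575920765644, 'cy': 203.83445709404765, 'hand_eye': array([[ 6.20674540e-04, -9.62242488e-01, -2.72192962e-01,
         7.07490519e-02],
       [ 9.99999727e-01,  4.87939058e-04,  5.55336466e-04,
        -4.42588933e-04],
       [-4.01554765e-04, -2.72193232e-01,  9.62242528e-01,
        -1.72634905e-01],
       [ 0.00000000e+00,  0.00000000e+00,  0.00000000e+00,
         1.00000000e+00]])}
```

View pics/scene0.png

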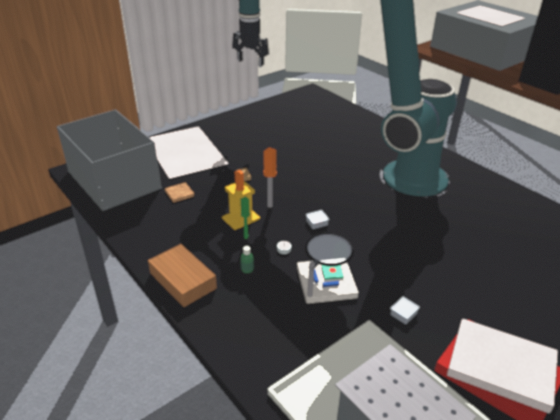

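View pics/top0.png

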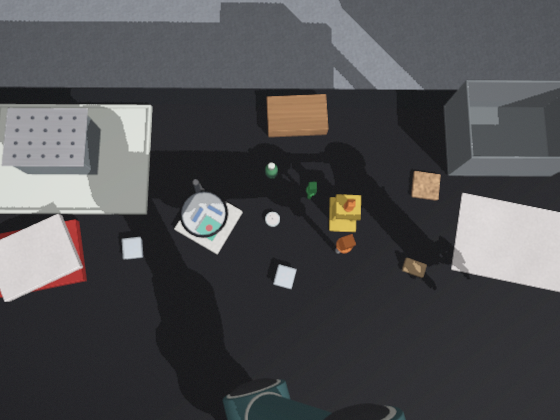

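View pics/wrist0.png

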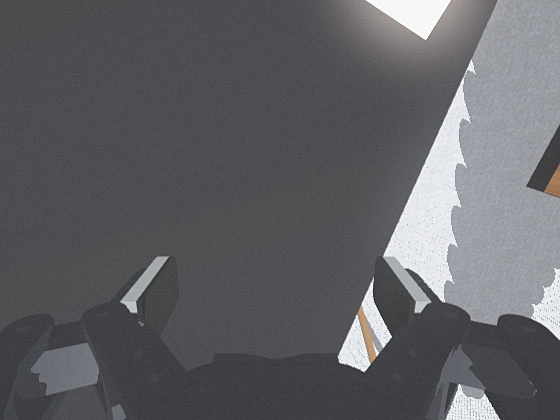

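```bash
cat > h.py <<'E'
import numpy as np, cv2
from scipy.spatial.transform import Rotation as R
from workcell import readout, read_camera, camera_params, bot
def cam(n, st=None):
    p=camera_params(n); f=210/np.tan(np.radians(p['fovy']/2))
    K=np.array([[f,0,p['cx']],[0,f,p['cy']],[0,0,1]])
    if 'rvec' in p:
        Rw=R.from_rotvec(p['rvec']).as_matrix(); t=np.array(p['tvec'])
    else:
        st=st or readout.read_state(); H=p['hand_eye']
        T=np.eye(4);T[:3,:3]=R.from_rotvec(st['tcp_rot']).as_matrix();T[:3,3]=st['tool_pos']
        M=np.linalg.inv(T@H); Rw=M[:3,:3];t=M[:3,3]
    return K,Rw,t
def proj(c,P):
    K,Rw,t=c; q=K@(Rw@np.asarray(P,float)+t); return q[:2]/q[2]
def back(c,uv,z):
    K,Rw,t=c; d=Rw.T@np.linalg.inv(K)@np.array([uv[0],uv[1],1.]); o=-Rw.T@t
    return o+d*(z-o[2])/d[2]
def tri(obs):
    A=[];b=[]
    for c,uv in obs:
        K,Rw,t=c; d=Rw.T@np.linalg.inv(K)@np.array([uv[0],uv[1],1.]);d/=np.linalg.norm(d);o=-Rw.T@t
        M=np.eye(3)-np.outer(d,d);A.append(M);b.append(M@o)
    return np.linalg.solve(sum(A),sum(b))
def snap(n,name,box=None,s=1):
    st=readout.read_state(); im=read_camera(n); np.save(f'pics/{name}.npy',im)
    cv2.imwrite(f'pics/{name}.png',im[:,:,::-1]); return im,st
def crop(im,x0,y0,x1,y1,s,name):
    c=cv2.resize(im[y0:y1,x0:x1],None,fx=s,fy=s,interpolation=cv2.INTER_CUBIC)
    step=10
    for x in range((x0//step+1)*step,x1,step): cv2.putText(c,str(x),((x-x0)*s-8,8),0,.3,(255,255,0),1); cv2.line(c,((x-x0)*s,10),((x-x0)*s,14),(255,255,0),1)
    for y in range((y0//step+1)*step,y1,step): cv2.putText(c,str(y),(0,(y-y0)*s+3),0,.3,(255,255,0),1)
    cv2.imwrite(f'pics/{name}.png',c[:,:,::-1])
E
python3 - <<'E'
from h import *
t=cv2.imread('pics/top0.png')[:,:,::-1]; s=cv2.imread('pics/scene0.png')[:,:,::-1]
crop(t,165,170,255,260,6,'t_stage'); crop(t,295,170,385,260,6,'t_hold')
crop(s,215,140,305,250,5,'s_hold'); crop(s,285,225,375,310,6,'s_stage')
c=cam('top')
for n,uv,z in [('holderplate',(348,207),.11),('stage',(209,222),.02),('candle',(273,219),.014),('a',(285,277),.024),('b',(133,248),.024),('dropper',(271,170),.05)]: print(n,back(c,uv,z).round(3))
E
```

```text
holderplate [ 0.591 -0.172  0.11 ]
stage [0.567 0.18  0.02 ]
candle [0.577 0.013 0.014]
a [ 0.425 -0.019  0.024]
b [0.497 0.374 0.024]
dropper [0.7   0.018 0.05 ]
```

View pics/t_stage.png

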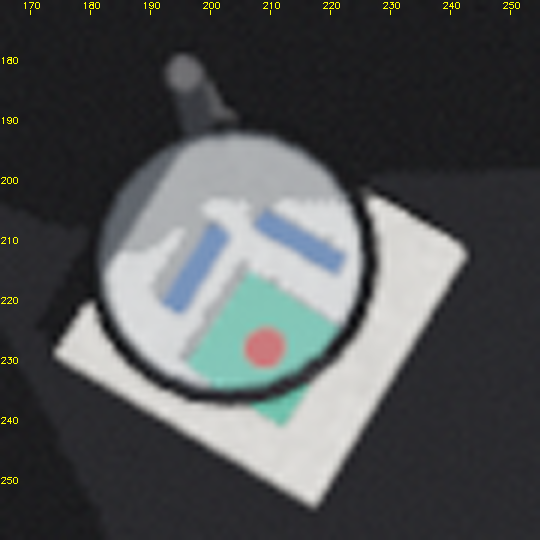

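View pics/t_hold.png

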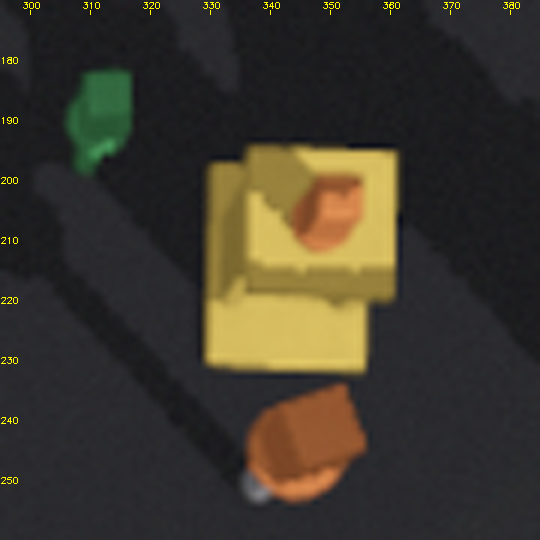

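View pics/s_hold.png

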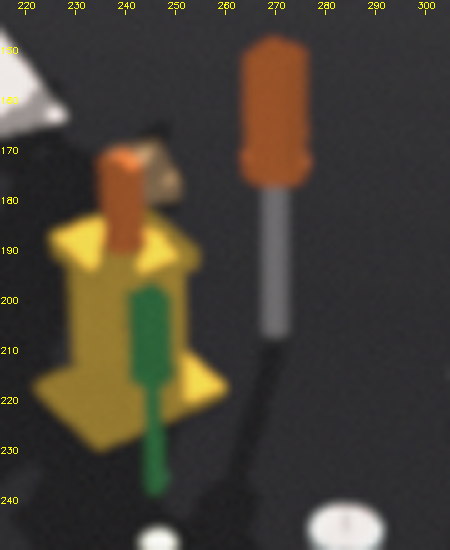

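View pics/s_stage.png

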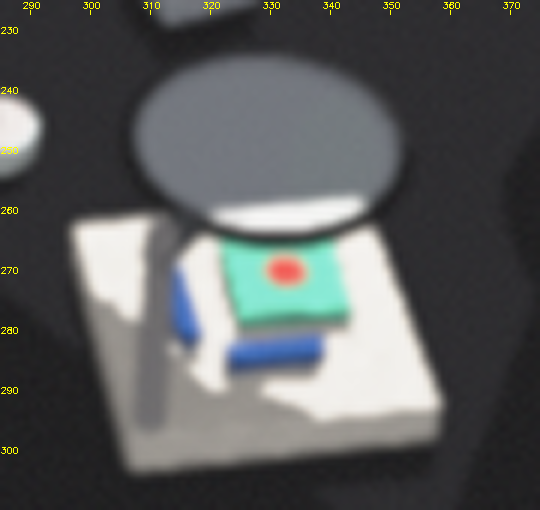

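Run:
```python
from h import *
T=cam('top');S=cam('scene')
print('decoytop',tri([(T,(347,241)),(S,(275,150))]))
print('handletop',tri([(T,(352,203)),(S,(240.5,170))]))
print('green top',tri([(T,(312,186)),(S,(245,198))]))
print('post',tri([(T,(195.5,182)),(S,(311,262))]))
print('lens', tri([(T,(204,214)),(S,(330,248))]))
print('dot', tri([(T,(209,228)),(S,(332,270))]))
for uv in [(174,229),(217,254.5),(243,212)]: print('st',back(T,uv,.02))
st=readout.read_state(); print(R.from_rotvec(st['tcp_rot']).as_matrix().round(3))
for p,z in [((337,196),.11),((361,195),.11),((361,214.5),.11),((337,214),.11)]: print(back(T,p,z))
```

```text
decoytop [ 0.48912189 -0.14763633  0.20976109]
handletop [ 0.58762299 -0.17084424  0.16828277]
green top [ 0.6354216  -0.08040539  0.14340456]
post [0.64844262 0.20341363 0.12518967]
lens [0.5699104  0.18311977 0.11317413]
dot [0.54963416 0.17972496 0.02474809]
st [0.54795843 0.2707219  0.02      ]
st [0.48186826 0.15695107 0.02      ]
st [0.59397021 0.09144923 0.02      ]
[[ 0.951  0.308 -0.   ]
 [ 0.308 -0.951  0.002]
 [ 0.    -0.002 -1.   ]]
[ 0.61886925 -0.14516459  0.11      ]
[ 0.62171536 -0.2046211   0.11      ]
[ 0.5727243  -0.20327565  0.11      ]
[ 0.57367267 -0.14431813  0.11      ]
```

```bash
cat >> h.py <<'E'
def Rt(xaz,lean=0,leanaz=None):
    "tool z down, x axis at azimuth xaz deg; then leaned so that tool z points outward along leanaz by lean deg"
    a=np.radians(xaz); x=np.array([np.cos(a),np.sin(a),0]); z=np.array([0,0,-1.]); y=np.cross(z,x)
    M=np.column_stack([x,y,z])
    if lean:
        b=np.radians(leanaz); ax=np.cross([0,0,-1.],[np.cos(b),np.sin(b),0])
        M=R.from_rotvec(ax*np.radians(lean)).as_matrix()@M
    return M
def rel(pos,M,st=None):
    st=st or readout.read_state(); R0=R.from_rotvec(st['tcp_rot']).as_matrix()
    d=R0.T@(np.asarray(pos)-st['tool_pos']); r=R.from_matrix(R0.T@M).as_rotvec()
    print('t%.2f'%st['time'],'row',np.round(d,4),np.round(r/np.pi,4),'F',np.round(st['wrist_force'],2),'w',round(st['width'],3))
def show(st=None):
    st=st or readout.read_state(); M=R.from_rotvec(st['tcp_rot']).as_matrix()
    print('t%.2f'%st['time'],'tcp',np.round(st['tool_pos'],4),'x',M[:,0].round(3),'z',M[:,2].round(3),'q',np.round(st['q'],3),'F',np.round(st['wrist_force'],2),'M',np.round(st['torque'],2),'w',round(st['width'],3))
E
python3 - <<'E'
from h import *
rel([.56,-.172,.36],Rt(180))
E
```

```text
t0.15 row [ 0.4799 -0.3387 -0.158 ] [-1.000e-04 -8.000e-04 -9.004e-01] F [0.1  1.45 0.52] w 1.0
```

Emit:
{"api": "apply_moves", "payload": {"plan": [[[0.03, -0.02, -0.1, 0, 0, -0.04, -1], [0.48, -0.339, -0.158, 0, 0, -0.9, -1], [0.48, -0.339, -0.158, 0, 0, -0.9, -1], [0.48, -0.339, -0.158, 0, 0, -0.9, -1], [0.48, -0.339, -0.158, 0, 0, -0.9, -1], [0.48, -0.339, -0.158, 0, 0, -0.9, -1], [0.48, -0.339, -0.158, 0, 0, -0.9, -1], [0.48, -0.339, -0.158, 0, 0, -0.9, -1]]]}}

```text
time: 0.82
tool_pos: [0.3882, -0.4006, 0.3009]
tcp_rot: [-2.483, -1.924, -0.0]
wrist_force: [0.6, 0.1, -0.1]
width: 1.002
```

Run:
```python
from h import *
show();rel([.56,-.172,.36],Rt(180))
```

```text
t0.82 tcp [ 0.3882 -0.4006  0.3009] x [0.25  0.968 0.   ] z [-0.  0. -1.] q [-0.846 -0.004  1.726  0.     1.421 -0.594] F [ 0.56  0.12 -0.09] M [-0.01  0.04 -0.02] w 1.002
t0.82 row [ 0.2643  0.1093 -0.0591] [ 0.000e+00 -1.000e-04 -5.803e-01] F [ 0.56  0.12 -0.09] w 1.002
```

Emit:
{"api": "apply_moves", "payload": {"plan": [[[0.264, 0.109, -0.059, 0, 0, -0.58, -1], [0.264, 0.109, -0.059, 0, 0, -0.58, -1], [0.264, 0.109, -0.059, 0, 0, -0.58, -1], [0.264, 0.109, -0.059, 0, 0, -0.58, -1], [0.264, 0.109, -0.059, 0, 0, -0.58, -1], [0.264, 0.109, -0.059, 0, 0, -0.58, -1], [0.264, 0.109, -0.059, 0, 0, -0.58, -1], [0.264, 0.109, -0.059, 0, 0, -0.58, -1]]]}}

```text
time: 1.48
tool_pos: [0.5645, -0.169, 0.3611]
tcp_rot: [1.246, 2.881, 0.007]
wrist_force: [-0.0, -0.5, -0.7]
width: 1.001
```

Run:
```python
from h import *
show();rel([.56,-.172,.36],Rt(180))
```

```text
t1.48 tcp [ 0.5645 -0.169   0.3611] x [-0.685  0.729 -0.001] z [ 0.004  0.003 -1.   ] q [-0.336  0.043  1.571  0.004  1.525 -1.091] F [-0.01 -0.45 -0.67] M [ 0.01  0.03 -0.02] w 1.001
t1.48 row [ 0.0009 -0.0053  0.0011] [ 0.0014  0.0009 -0.2598] F [-0.01 -0.45 -0.67] w 1.001
```

Emit:
{"api": "apply_moves", "payload": {"plan": [[[0.001, -0.003, 0.001, 0, 0, -0.26, -1], [0.001, -0.003, 0.001, 0, 0, -0.26, -1], [0.001, -0.003, 0.001, 0, 0, -0.26, -1], [0.001, -0.003, 0.001, 0, 0, -0.26, -1], [0.001, -0.003, 0.001, 0, 0, -0.26, -1], [0.001, -0.003, 0.001, 0, 0, -0.26, -1], [0.001, -0.003, 0.001, 0, 0, -0.26, -1], [0.001, -0.003, 0.001, 0, 0, -0.26, -1]]]}}

```text
time: 2.15
tool_pos: [0.5572, -0.1762, 0.3582]
tcp_rot: [-0.016, -3.141, -0.001]
wrist_force: [0.7, -0.6, 1.3]
width: 0.999
```

Run:
```python
from h import *
im,st=snap('wrist','w1'); show(st); show()
crop(im,180,100,380,300,4,'w1c')
```

```text
t2.15 tcp [ 0.5572 -0.1762  0.3582] x [-1.     0.01   0.001] z [-0.001  0.    -1.   ] q [-0.349  0.037  1.582  0.     1.524 -1.909] F [ 0.68 -0.62  1.27] M [-0.05  0.01 -0.03] w 0.999
t2.20 tcp [ 0.5573 -0.1762  0.3583] x [-1.     0.014  0.001] z [-0.001  0.    -1.   ] q [-0.349  0.037  1.582 -0.     1.524 -1.906] F [-0.37 -1.23  0.35] M [ 0.05  0.   -0.01] w 0.999
```

View pics/w1.png

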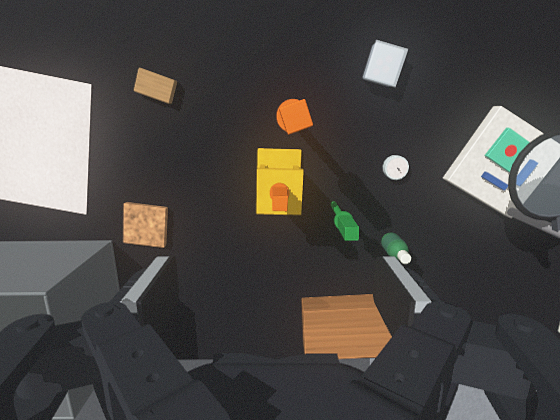

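View crop.

Run:
```python
from h import *
im=np.load('pics/w1.npy')
crop(im,240,130,340,220,7,'w1c'); crop(im,430,90,560,240,4,'w1s')
```

```text
(no output)
```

View pics/w1c.png

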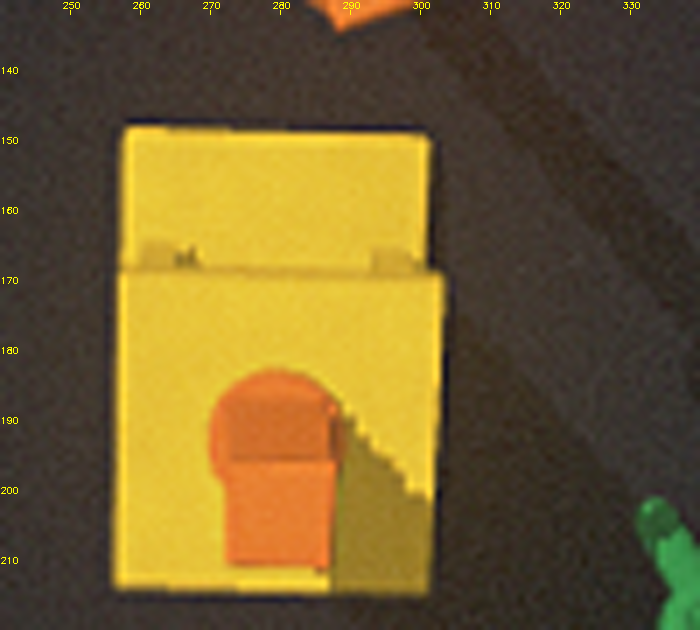

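View pics/w1s.png

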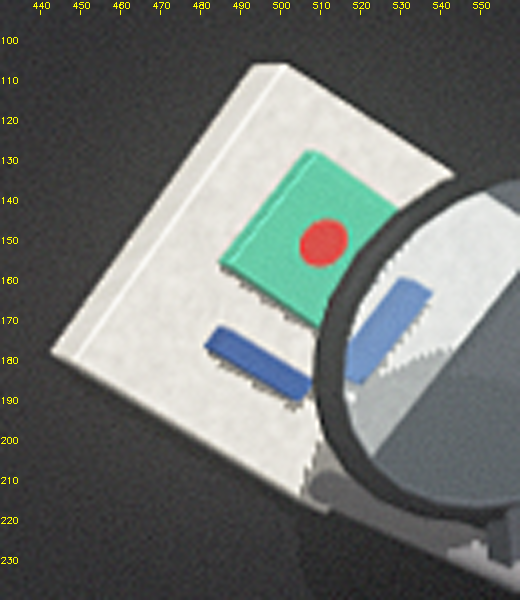

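Run:
```python
from h import *
st=dict(readout.read_state()); c=cam('wrist',st)
for uv in [(272,196),(287,195.5),(287.5,211.5),(272.5,211)]: print('handle',back(c,uv,.165).round(4))
for uv in [(257.2,168.3),(303.2,169.2),(301.2,215),(256.3,214)]: print('plate',back(c,uv,.11).round(4))
```

```text
handle [ 0.5839 -0.1795  0.165 ]
handle [ 0.5836 -0.1623  0.165 ]
handle [ 0.6028 -0.1618  0.165 ]
handle [ 0.6019 -0.1792  0.165 ]
plate [ 0.561  -0.1988  0.11  ]
plate [ 0.5629 -0.1394  0.11  ]
plate [ 0.6249 -0.1415  0.11  ]
plate [ 0.6227 -0.2017  0.11  ]
```

Run:
```python
from h import *
rel([.593,-.1705,.20],Rt(179.3)); rel([.593,-.1705,.124],Rt(179.3))
```

```text
t2.20 row [-0.0358  0.0062  0.1583] [ 0.0001 -0.0002 -0.0004] F [-0.37 -1.23  0.35] w 0.999
t2.20 row [-0.0358  0.0062  0.2343] [ 0.0001 -0.0002 -0.0004] F [-0.37 -1.23  0.35] w 0.999
```

Emit:
{"api": "apply_moves", "payload": {"plan": [[[-0.036, 0.006, 0.04, 0, 0, 0, -1], [-0.036, 0.006, 0.08, 0, 0, 0, -1], [-0.036, 0.006, 0.12, 0, 0, 0, -1], [-0.036, 0.006, 0.16, 0, 0, 0, -1], [-0.036, 0.006, 0.19, 0, 0, 0, -1], [-0.036, 0.006, 0.215, 0, 0, 0, -1], [-0.036, 0.006, 0.23, 0, 0, 0, -1], [-0.036, 0.006, 0.23, 0, 0, 0, -1]]]}}

```text
time: 2.87
tool_pos: [0.5897, -0.1695, 0.1232]
tcp_rot: [-0.022, -3.132, -0.005]
wrist_force: [-1.1, 0.6, -0.4]
width: 0.998
```

Run:
```python
from h import *
show()
rel([.593,-.1705,.124],Rt(179.3))
im,st=snap('wrist','w2')
```

```text
t2.87 tcp [ 0.5897 -0.1695  0.1232] x [-1.     0.014  0.009] z [-0.009  0.003 -1.   ] q [-0.32   0.216  1.814  0.     1.121 -1.877] F [-1.13  0.61 -0.43] M [ 0.02 -0.02 -0.04] w 0.998
t2.87 row [-0.0033 -0.0009 -0.0009] [ 0.0009 -0.0029 -0.0006] F [-1.13  0.61 -0.43] w 0.998
```

View pics/w2.png

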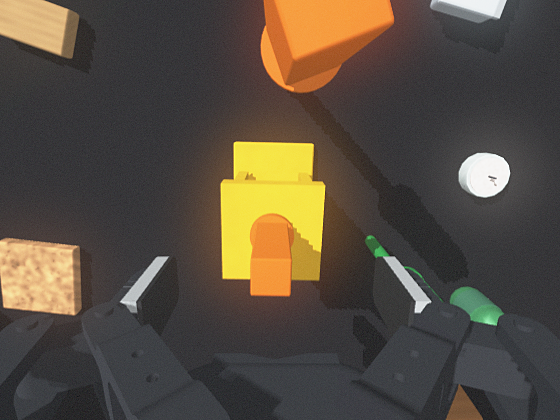

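Emit:
{"api": "apply_moves", "payload": {"plan": [[[-0.002, 0, -0.001, 0, 0, 0, -1], [-0.002, 0, -0.001, 0, 0, 0, 1], [-0.002, 0, -0.001, 0, 0, 0, 1], [-0.002, 0, -0.001, 0, 0, 0, 1], [-0.002, 0, -0.001, 0, 0, 0, 1], [-0.002, 0, -0.001, 0, 0, 0, 1], [-0.002, 0, -0.001, 0, 0, 0, 1], [-0.002, 0, -0.001, 0, 0, 0, 1]]], "force": 100}}

```text
time: 3.58
tool_pos: [0.5961, -0.1711, 0.1307]
tcp_rot: [0.019, 3.14, -0.001]
wrist_force: [0.4, -1.2, 3.6]
width: 0.16
```

Run:
```python
from h import *
show()
```

```text
t3.58 tcp [ 0.5961 -0.1711  0.1307] x [-1.     0.012 -0.001] z [ 0.001 -0.001 -1.   ] q [-0.32   0.214  1.802 -0.     1.124 -1.878] F [ 0.37 -1.24  3.57] M [-0.07  0.04  0.04] w 0.16
```

Emit:
{"api": "apply_moves", "payload": {"plan": [[[0, 0, 0, 0, 0, 0, 1], [0, 0, 0, 0, 0, 0, 1], [0, 0, 0, 0, 0, 0, 1], [0, 0, -0.002, 0, 0, 0, 1], [0, 0, -0.004, 0, 0, 0, 1], [0, 0, -0.006, 0, 0, 0, 1], [0, 0, -0.006, 0, 0, 0, 1], [0, 0, -0.006, 0, 0, 0, 1]]], "force": 100}}

```text
time: 4.25
tool_pos: [0.5953, -0.1707, 0.1354]
tcp_rot: [-0.019, -3.141, -0.0]
wrist_force: [-0.3, -0.2, 0.4]
width: 0.16
```

Run:
```python
from h import *
show()
im,st=snap('wrist','w3');show()
```

```text
t4.25 tcp [ 0.5953 -0.1707  0.1354] x [-1.     0.012  0.001] z [-0.001  0.    -1.   ] q [-0.319  0.209  1.798  0.     1.135 -1.878] F [-0.3  -0.2   0.38] M [-0.01  0.04 -0.05] w 0.16
t4.30 tcp [ 0.5953 -0.1707  0.1354] x [-1.     0.012  0.001] z [-0.001  0.    -1.   ] q [-0.319  0.21   1.798  0.     1.135 -1.878] F [ 0.88 -0.28 -1.45] M [-0.01  0.05 -0.01] w 0.152
```

View pics/w3.png

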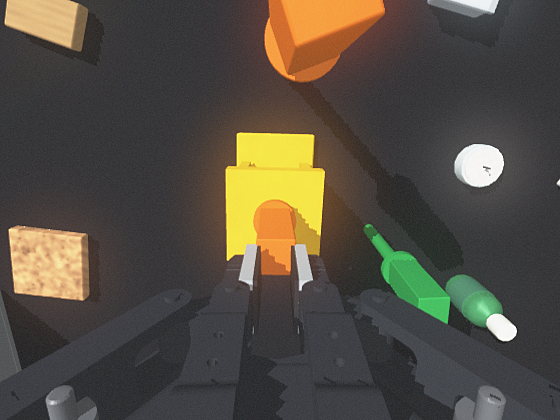

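Emit:
{"api": "apply_moves", "payload": {"plan": [[[0, 0, -0.02, 0, 0, 0, 1], [0, 0, -0.05, 0, 0, 0, 1], [0, 0, -0.09, 0, 0, 0, 1], [0, 0, -0.13, 0, 0, 0, 1], [0, 0, -0.155, 0, 0, 0, 1], [0, 0, -0.155, 0, 0, 0, 1], [0, 0, -0.155, 0, 0, 0, 1], [0, 0, -0.155, 0, 0, 0, 1]]], "force": 100}}

```text
time: 4.97
tool_pos: [0.595, -0.1706, 0.2896]
tcp_rot: [-0.019, -3.14, -0.001]
wrist_force: [-0.6, -0.8, -1.9]
width: 0.158
```

Run:
```python
from h import *
show()
im,st=snap('scene','s4');show()
crop(im,200,90,300,240,5,'s4c')
im,st=snap('top','t4')
crop(im,295,150,395,260,5,'t4c')
```

```text
t4.97 tcp [ 0.595  -0.1706  0.2896] x [-1.     0.012  0.002] z [-0.002  0.001 -1.   ] q [-0.319  0.119  1.616  0.     1.408 -1.878] F [-0.56 -0.81 -1.94] M [0.05 0.06 0.01] w 0.158
t5.02 tcp [ 0.5944 -0.1704  0.2884] x [-1.     0.012  0.004] z [-0.004  0.001 -1.   ] q [-0.319  0.12   1.618  0.     1.408 -1.878] F [ 0.1   0.25 -1.4 ] M [ 0.03 -0.01  0.02] w 0.158
```

View pics/s4c.png

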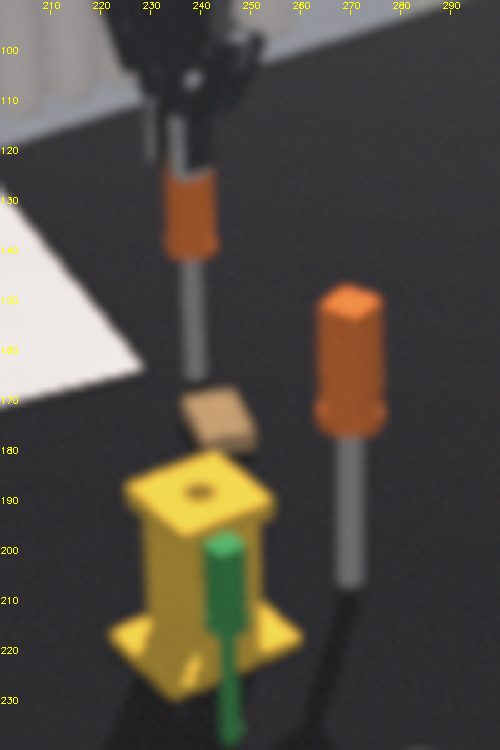

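Run:
```python
from h import *
S=cam('scene');T=cam('top')
print('hole z.11',back(S,(239.8,188),.11))
for z in [.289-.104,.289-.099,.289-.020, .289-.104+.084]: print(z,proj(S,(.594,-.1705,z)),proj(T,(.594,-.1705,z)))
im=np.load('pics/s4.npy'); crop(im,215,120,265,190,10,'s4d')
```

```text
hole z.11 [ 0.59171736 -0.16713993  0.11      ]
0.185 [237.57187042 165.4691887 ] [352.08740896 199.73254271]
0.18999999999999997 [237.51017019 163.93593236] [352.41532016 199.29270033]
0.26899999999999996 [236.50109779 138.86039234] [357.97361935 191.83709796]
0.269 [236.50109779 138.86039234] [357.97361935 191.83709796]
```

View pics/s4d.png

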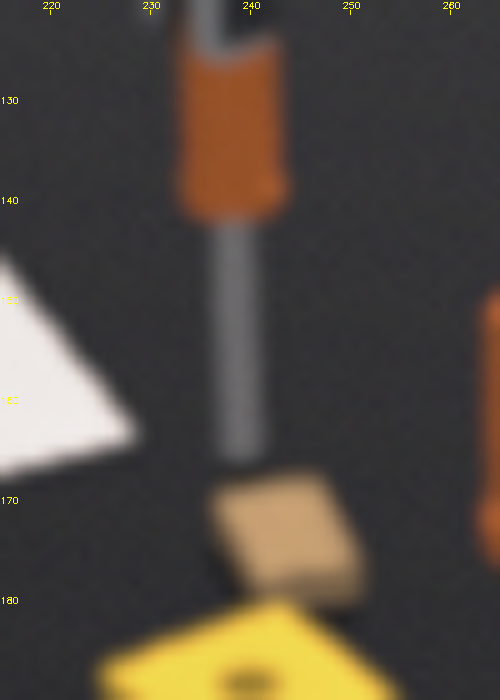

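View pics/t4c.png

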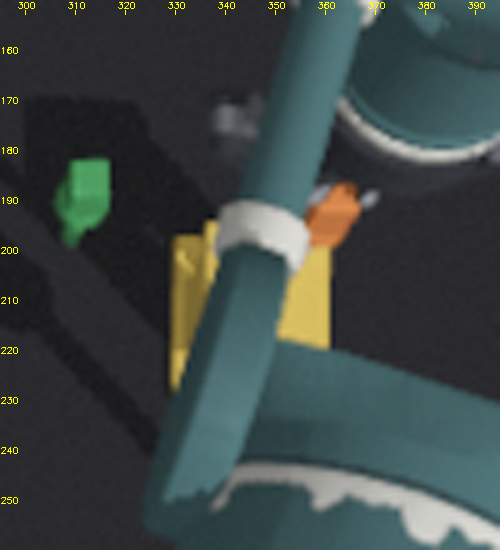

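Run:
```python
from h import *
S=cam('scene');T=cam('top')
print(proj(S,(.593,-.1705,.11)),proj(S,(.593,-.1705,.165)),proj(S,(.593+.013,-.1705,.11)))
print(proj(T,(.593,-.1705,.165)))
print(proj(S,(.594+.009,-.1705,.269)))
```

```text
[238.75529023 187.6266314 ] [238.1096594  171.42304652] [235.01031676 189.20151043]
[350.81189946 201.87225794]
[233.7311884  139.86530321]
```

Run:
```python
from h import *
rel([.41,.13,.26],Rt(195,37,15))
print(Rt(195,37,15).round(3))
```

```text
t5.07 row [0.1877 0.2981 0.0292] [-0.0276 -0.2055 -0.0843] F [-0.16 -0.11 -0.45] w 0.156
[[-0.771 -0.259  0.581]
 [-0.207  0.966  0.156]
 [-0.602 -0.    -0.799]]
```

Emit:
{"api": "apply_moves", "payload": {"plan": [[[0, 0.04, 0, 0, 0, -0.02, 1], [0.03, 0.08, 0, 0, 0, -0.04, 1], [0.06, 0.12, 0, 0, -0.02, -0.06, 1], [0.09, 0.155, 0, -0.01, -0.06, -0.07, 1], [0.12, 0.19, 0.01, -0.02, -0.1, -0.08, 1], [0.145, 0.225, 0.02, -0.025, -0.14, -0.084, 1], [0.17, 0.26, 0.025, -0.028, -0.18, -0.084, 1], [0.188, 0.298, 0.029, -0.028, -0.205, -0.084, 1]]]}}

```text
time: 5.73
tool_pos: [0.4241, 0.1009, 0.2615]
tcp_rot: [-0.318, 2.475, 0.109]
wrist_force: [0.4, 1.2, -1.0]
width: 0.158
```

Run:
```python
from h import *
show()
z=Rt(195,37,15)[:,2]; B=np.array([.487,.158,.065])
rel(B-.104*z,Rt(195,37,15))
```

```text
t5.73 tcp [0.4241 0.1009 0.2615] x [-0.771 -0.201 -0.604] z [ 0.584  0.154 -0.797] q [ 0.087 -0.77   2.441  0.139  0.833 -1.799] F [ 0.41  1.18 -1.03] M [-0.08  0.36  0.03] w 0.158
t5.73 row [0.0584 0.0388 0.0981] [-0.0007  0.0011 -0.0018] F [ 0.41  1.18 -1.03] w 0.158
```

Run:
```python
from h import *
for i in range(3): read_camera('wrist')
show()
im,st=snap('wrist','w5');show(st)
```

```text
t5.88 tcp [0.4185 0.106  0.2566] x [-0.772 -0.215 -0.598] z [ 0.576  0.161 -0.802] q [ 0.1   -0.774  2.448  0.139  0.839 -1.802] F [ 0.32 -0.34  0.36] M [-0.04  0.28 -0.04] w 0.155
t5.88 tcp [0.4185 0.106  0.2566] x [-0.772 -0.215 -0.598] z [ 0.576  0.161 -0.802] q [ 0.1   -0.774  2.448  0.139  0.839 -1.802] F [ 0.32 -0.34  0.36] M [-0.04  0.28 -0.04] w 0.155
```

View pics/w5.png

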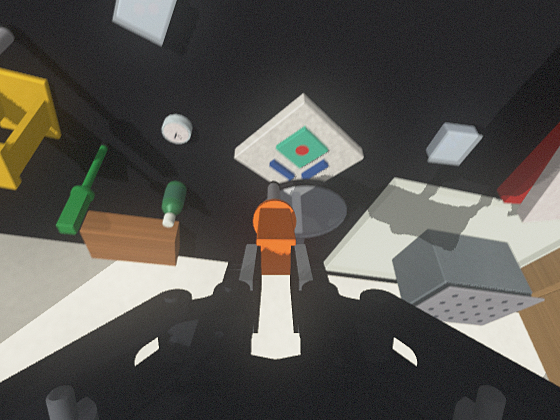

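Run:
```python
from h import *
im=np.load('pics/w5.npy')
crop(im,225,85,375,225,5,'w5c')
```

```text
(no output)
```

View pics/w5c.png

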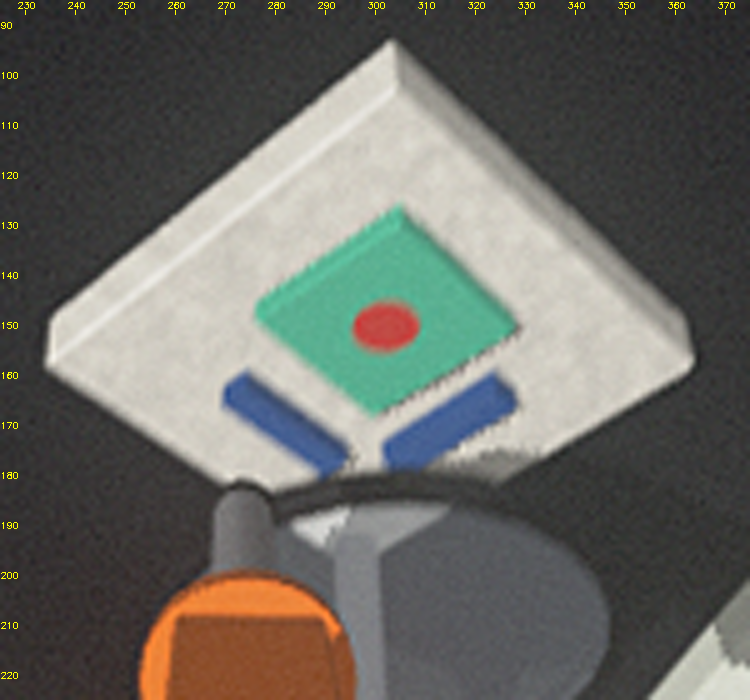

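```bash
cat > fit.py <<'E'
from h import *
from scipy.optimize import least_squares
def fitbody(c,pts,z,x0,free=3):
    "pts: list of ((lx,ly),(u,v)) or with own z"
    def P(p,l,zz):
        cs,sn=np.cos(p[2]),np.sin(p[2]); return (p[0]+cs*l[0]-sn*l[1],p[1]+sn*l[0]+cs*l[1],zz)
    f=lambda p: np.concatenate([proj(c,P(p,q[0],q[2] if len(q)>2 else z))-np.array(q[1]) for q in pts])
    r=least_squares(f,x0); return r.x, r.fun.reshape(-1,2).round(1)
def instage(n,p):
    cs,sn=np.cos(n[2]),np.sin(n[2]); d=np.array(p[:2])-n[:2]
    return np.array([cs*d[0]+sn*d[1],-sn*d[0]+cs*d[1]])
E
cat > f5.py <<'E'
from fit import *
st={'tool_pos':np.array([.4185,.106,.2566]),'tcp_rot':None}
E
python3 - <<'E'
from fit import *
st=readout.read_state(); show(st)
c=cam('wrist',st)
n,res=fitbody(c,[((-.065,-.065),(304,103)),((.065,-.065),(234,157)),((-.065,.065),(363.5,157)),((-.065,-.065),(303,93),0.)],.02,[.571,.181,-.52])
print('nest',n,np.degrees(n[2]),res.tolist())
n2,res=fitbody(c,[((.025,-.025),(274,159.5),.028),((.025,.017),(295,176)),((-.025,.025),(323.5,160)),((.017,.025),(301.5,174.5))],.028,n)
print('fromstop(guess)',n2,res.tolist())
n3,res=fitbody(c,[((-.065,-.065),(304,103)),((.065,-.065),(234,157)),((-.065,.065),(363.5,157)),((.025,-.021),(274,159.5),.028),((-.021,.025),(323.5,160),.028)],.02,n)
print('all',n3,res.tolist())
p,res=fitbody(c,[((-.025,-.025),(305,131)),((.025,-.025),(276,146.5)),((-.025,.025),(328.5,150)),((.025,.025),(299.5,167.5))],.028,n)
print('plate',p,res.tolist(),'in stage',instage(n,p),p[2]-n[2])
print('dot',instage(n,back(c,(302.3,150.3),.028)))
E
```

```text
t5.93 tcp [0.4227 0.1044 0.2615] x [-0.77  -0.212 -0.602] z [ 0.58   0.159 -0.799] q [ 0.095 -0.768  2.439  0.139  0.838 -1.803] F [ 0.23 -0.47  1.4 ] M [-0.12  0.35  0.01] w 0.16
nest [ 0.58566685  0.18467911 -0.5218454 ] -29.899539189515767 [[-0.3, -0.3], [0.7, -0.1], [-0.3, 0.5], [-0.1, -0.1]]
fromstop(guess) [ 0.5841636   0.18380442 -0.50975469] [[-0.0, 1.0], [-0.8, -1.4], [0.5, 0.3], [0.3, 0.1]]
all [ 0.58378874  0.18380298 -0.52244542] [[-0.4, -1.8], [0.4, -1.1], [-0.3, -0.5], [2.0, 2.0], [-1.6, 1.7]]
plate [ 0.56300314  0.18123335 -0.57446314] [[0.6, -2.0], [0.3, 1.8], [-0.6, 0.5], [-0.3, -0.1]] in stage [-0.01792955 -0.01428455] -0.052617731676526835
dot [-0.01694686 -0.01290658]
```

Run:
```python
from fit import *
for i in range(6):
    read_camera('wrist'); show()
```

```text
t5.98 tcp [0.4255 0.1031 0.2647] x [-0.769 -0.209 -0.604] z [ 0.583  0.157 -0.797] q [ 0.092 -0.764  2.432  0.139  0.837 -1.803] F [ 0.53 -0.39 -0.84] M [-0.13  0.32 -0.02] w 0.157
t6.03 tcp [0.4272 0.1021 0.2664] x [-0.769 -0.207 -0.604] z [ 0.584  0.155 -0.797] q [ 0.089 -0.761  2.429  0.139  0.837 -1.803] F [-0.21 -0.54 -0.43] M [-0.12  0.33 -0.04] w 0.155
t6.08 tcp [0.4282 0.1014 0.2671] x [-0.77  -0.205 -0.604] z [ 0.584  0.154 -0.797] q [ 0.087 -0.759  2.426  0.139  0.837 -1.803] F [ 1.01 -0.21 -0.21] M [-0.12  0.34  0.03] w 0.157
t6.13 tcp [0.4285 0.1009 0.2673] x [-0.771 -0.204 -0.604] z [ 0.584  0.154 -0.797] q [ 0.086 -0.758  2.426  0.139  0.837 -1.802] F [ 0.43  0.28 -0.19] M [-0.11  0.39 -0.06] w 0.154
t6.18 tcp [0.4286 0.1007 0.267 ] x [-0.771 -0.204 -0.603] z [ 0.584  0.153 -0.798] q [ 0.086 -0.757  2.425  0.139  0.837 -1.802] F [-0.07 -0.52 -0.49] M [-0.11  0.35 -0.  ] w 0.152
t6.23 tcp [0.4285 0.1006 0.2667] x [-0.771 -0.204 -0.603] z [ 0.583  0.153 -0.798] q [ 0.086 -0.757  2.426  0.139  0.837 -1.802] F [ 0.53  0.55 -1.34] M [-0.07  0.35 -0.06] w 0.157
```

Run:
```python
from fit import *
im,st=snap('wrist','w6');show()
crop(im,225,85,375,225,5,'w6c')
```

```text
t6.28 tcp [0.4282 0.1006 0.2663] x [-0.772 -0.204 -0.603] z [ 0.583  0.153 -0.798] q [ 0.086 -0.757  2.426  0.139  0.838 -1.802] F [-0.58  0.16 -0.14] M [-0.13  0.36 -0.03] w 0.156
```

View pics/w6c.png

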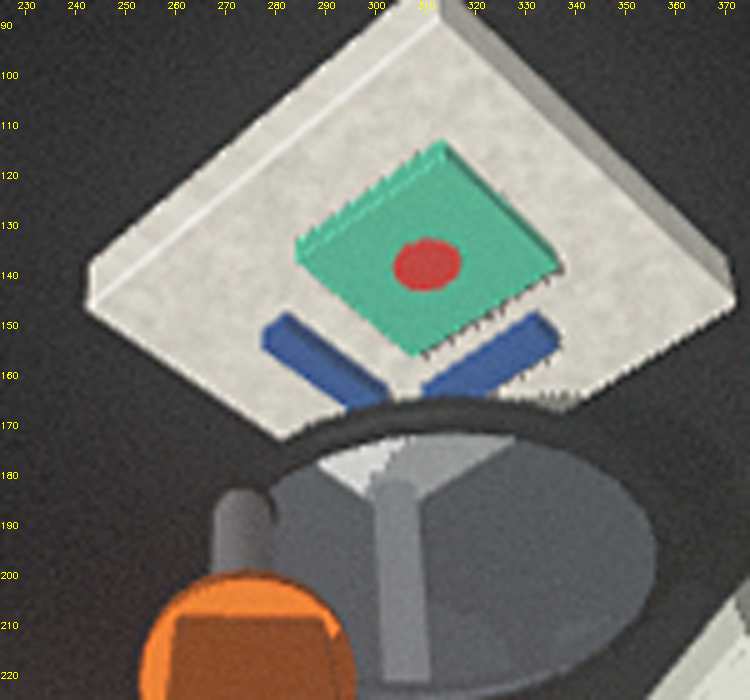

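```bash
python3 - <<'E'
from fit import *
st=readout.read_state(); c=cam('wrist',st); show(st)
n,res=fitbody(c,[((-.065,-.065),(313,89)),((.065,-.065),(242.5,146)),((-.065,.065),(372,145))],.02,[.571,.181,-.52])
print('nest',n,np.degrees(n[2]),res.tolist())
p,res=fitbody(c,[((-.025,-.025),(314,117)),((.025,-.025),(285,136)),((-.025,.025),(337.5,138)),((.025,.025),(308,156))],.028,n)
print('plate',p,res.tolist(),'in stage',instage(n,p),p[2]-n[2])
print('dot',instage(n,back(c,(310.3,137.5),.028)))
M=R.from_rotvec(st['tcp_rot']).as_matrix()
for L in (.098,.104,.110): print(L,proj(c,st['tool_pos']+M@[0,0,L]),proj(c,st['tool_pos']+M@[0.002,0,L]))
# back-project bar ends
for uv in [(337,153),(332,148),(311,163.5)]: print(uv,instage(n,back(c,uv,.028)))
E
python3 - <<'E'
import sys; sys.path.insert(0,'.')
from h import *
im=np.load('pics/w6.npy'); crop(im,250,170,310,220,12,'w6d')
crop(im,265,105,345,175,9,'w6e')
E
```

```text
t6.28 tcp [0.4282 0.1006 0.2663] x [-0.772 -0.204 -0.603] z [ 0.583  0.153 -0.798] q [ 0.086 -0.757  2.426  0.139  0.838 -1.802] F [-0.58  0.16 -0.14] M [-0.13  0.36 -0.03] w 0.156
nest [ 0.57351091  0.18569242 -0.52086403] -29.843310708686758 [[-0.2, -0.8], [-0.8, 0.5], [1.0, 1.0]]
plate [ 0.55045893  0.18245206 -0.56181001] [[0.5, -1.2], [-0.5, 0.8], [-0.0, 0.2], [0.0, 0.6]] in stage [-0.01838254 -0.01428201] -0.0409459813070393
dot [-0.01766286 -0.01495346]
0.098 [274.63559819 193.19767723] [274.63592972 190.88868665]
0.104 [274.64961493 191.51203418] [274.64996673 189.24693788]
0.11 [274.66307177 189.89372362] [274.66344198 187.67089225]
(337, 153) [-0.02542641  0.03322989]
(332, 148) [-0.02633075  0.02068519]
(311, 163.5) [0.01377276 0.0233906 ]
```

View pics/w6d.png

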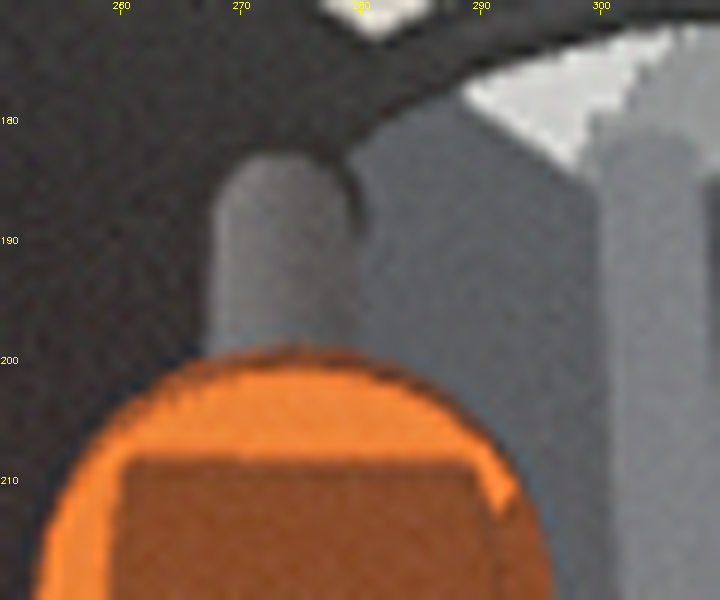

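View pics/w6e.png

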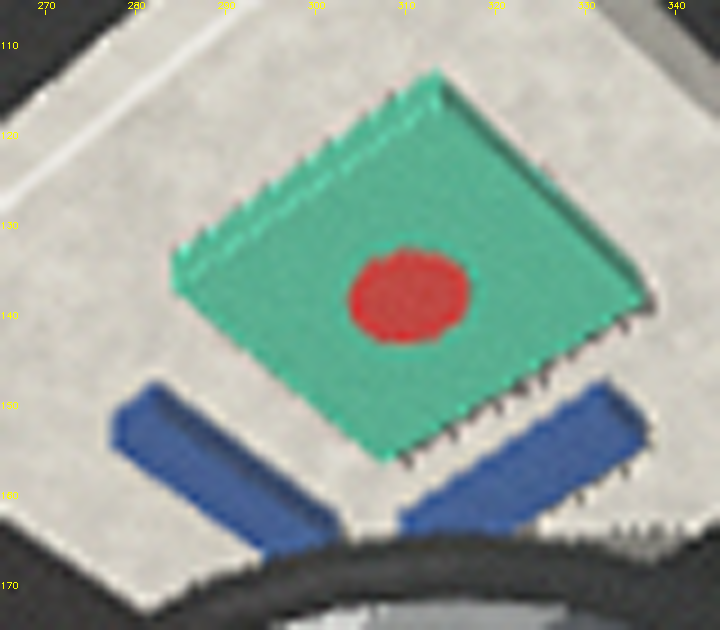

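```bash
cat >> fit.py <<'E'
NEST=np.array([.5735,.1857,-.521]); BO=np.array([.003,0,.104])
RL=Rt(195,37,15)
def toworld(s,z):
    cs,sn=np.cos(NEST[2]),np.sin(NEST[2]); return np.array([NEST[0]+cs*s[0]-sn*s[1],NEST[1]+sn*s[0]+cs*s[1],z])
def goball(s,z,M=RL):
    rel(toworld(np.array(s)/1000,z/1000)-M@BO,M)
def ballnow():
    st=readout.read_state(); M=R.from_rotvec(st['tcp_rot']).as_matrix(); b=st['tool_pos']+M@BO
    print('t%.2f'%st['time'],'ball stage',(instage(NEST,b)*1000).round(1),'z',round(b[2]*1000,1),'F',st['wrist_force'].round(2)); return b
E
python3 - <<'E'
from fit import *
ballnow(); goball((-85,-50),75); goball((-62,-14),40)
E
```

```text
t6.28 ball stage [ -40.8 -103.8] z 181.5 F [-0.58  0.16 -0.14]
t6.28 row [0.059  0.0691 0.0888] [-0.0009  0.0003 -0.0009] F [-0.58  0.16 -0.14] w 0.156
t6.28 row [0.0468 0.0786 0.1418] [-0.0009  0.0003 -0.0009] F [-0.58  0.16 -0.14] w 0.156
```

Emit:
{"api": "apply_moves", "payload": {"plan": [[[0.015, 0.017, 0.022, 0, 0, 0, 1], [0.03, 0.035, 0.045, 0, 0, 0, 1], [0.045, 0.052, 0.067, 0, 0, 0, 1], [0.059, 0.069, 0.089, 0, 0, 0, 1], [0.056, 0.072, 0.102, 0, 0, 0, 1], [0.053, 0.074, 0.115, 0, 0, 0, 1], [0.05, 0.076, 0.125, 0, 0, 0, 1], [0.05, 0.076, 0.125, 0, 0, 0, 1]]]}}

```text
time: 6.95
tool_pos: [0.4422, 0.1842, 0.1338]
tcp_rot: [-0.324, 2.48, 0.106]
wrist_force: [-0.5, 0.2, -0.4]
width: 0.154
```

Run:
```python
from fit import *
for i in range(5): read_camera('top'); ballnow()
im,st=snap('wrist','w7'); show(st); show()
crop(im,180,40,400,220,3,'w7c')
```

```text
t7.00 ball stage [-70.6 -24.9] z 49.4 F [-0.32  0.91 -0.26]
t7.05 ball stage [-70.5 -25. ] z 50.0 F [ 0.75 -0.03 -0.26]
t7.10 ball stage [-70.5 -24.8] z 50.6 F [-0.28  0.35 -0.71]
t7.15 ball stage [-70.6 -24.6] z 51.2 F [-0.88  0.81 -0.56]
t7.20 ball stage [-70.6 -24.5] z 51.5 F [-0.58  0.22 -0.79]
t7.20 tcp [0.4417 0.1841 0.1362] x [-0.77  -0.205 -0.604] z [ 0.584  0.155 -0.797] q [ 0.418 -0.504  2.557 -0.219  0.456 -1.247] F [-0.58  0.22 -0.79] M [-0.09  0.33 -0.03] w 0.158
t7.25 tcp [0.4417 0.1842 0.1364] x [-0.77  -0.205 -0.604] z [ 0.584  0.155 -0.797] q [ 0.418 -0.504  2.557 -0.219  0.455 -1.247] F [-0.07 -0.59 -0.69] M [-0.12  0.38 -0.  ] w 0.157
```

View pics/w7.png

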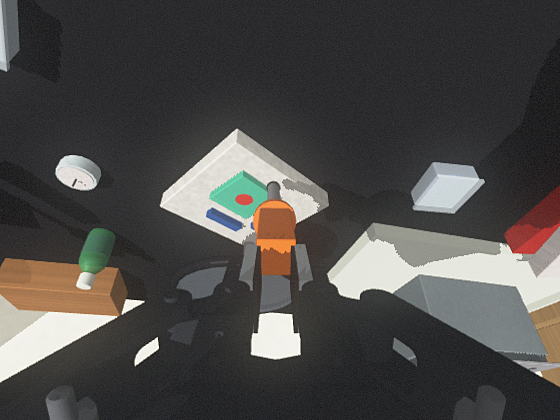

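```bash
sed -i 's/^RL=.*/RL=Rt(195,35,15)/' fit.py
python3 - <<'E'
from fit import *
ballnow(); goball((-60,-15),36); goball((-60,-15),27.5)
E
```

```text
t7.25 ball stage [-70.6 -24.4] z 51.7 F [-0.07 -0.59 -0.69]
t7.25 row [-0.0058 -0.001   0.0212] [-0.0004  0.0121 -0.0003] F [-0.07 -0.59 -0.69] w 0.157
t7.25 row [-0.0006 -0.001   0.028 ] [-0.0004  0.0121 -0.0003] F [-0.07 -0.59 -0.69] w 0.157
```

View pics/w7c.png

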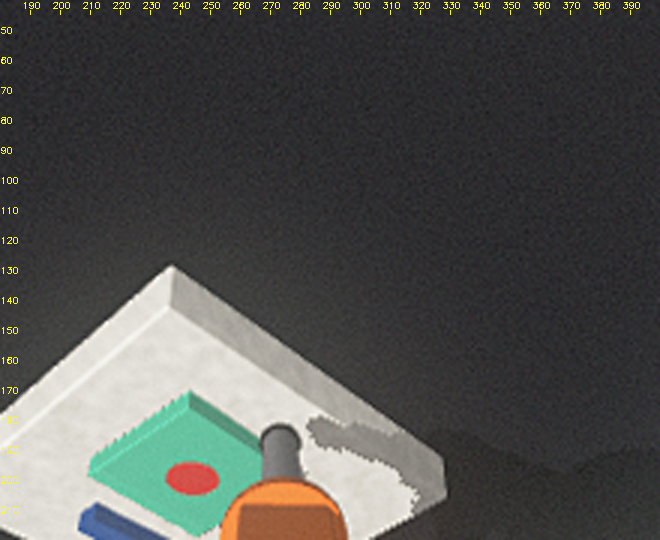

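Emit:
{"api": "apply_moves", "payload": {"plan": [[[-0.001, 0, 0.003, 0, 0.002, 0, 1], [-0.002, 0, 0.006, 0, 0.004, 0, 1], [-0.003, -0.001, 0.01, 0, 0.006, 0, 1], [-0.004, -0.001, 0.014, 0, 0.008, 0, 1], [-0.005, -0.001, 0.017, 0, 0.01, 0, 1], [-0.006, -0.001, 0.02, 0, 0.012, 0, 1], [-0.006, -0.001, 0.021, 0, 0.012, 0, 1], [-0.006, -0.001, 0.021, 0, 0.012, 0, 1]]]}}

```text
time: 7.92
tool_pos: [0.4584, 0.1882, 0.1221]
tcp_rot: [-0.33, 2.514, 0.103]
wrist_force: [0.2, 0.1, -1.0]
width: 0.159
```

Run:
```python
from fit import *
for i in range(4): read_camera('top'); ballnow()
im,st=snap('wrist','w8'); show(st); show()
crop(im,170,110,350,250,4,'w8c')
goball((-60,-15),27.5)
```

```text
t7.97 ball stage [-60.6 -15.1] z 35.1 F [-0.19 -0.31  0.64]
t8.02 ball stage [-60.7 -15.1] z 35.2 F [ 0.26  0.21 -1.1 ]
t8.07 ball stage [-60.7 -15.1] z 35.3 F [ 0.06 -0.36 -0.63]
t8.12 ball stage [-60.7 -15. ] z 35.4 F [ 1.03  0.88 -0.32]
t8.12 tcp [0.4582 0.1882 0.1223] x [-0.792 -0.212 -0.573] z [ 0.554  0.148 -0.82 ] q [ 0.4   -0.411  2.517 -0.189  0.437 -1.285] F [ 1.03  0.88 -0.32] M [-0.08  0.36 -0.01] w 0.16
t8.17 tcp [0.4582 0.1882 0.1224] x [-0.792 -0.212 -0.573] z [ 0.554  0.148 -0.819] q [ 0.4   -0.411  2.518 -0.189  0.437 -1.285] F [ 0.01 -0.46 -0.4 ] M [-0.1   0.31  0.03] w 0.159
t8.17 row [ 0.0042 -0.0005  0.0068] [-0.0002 -0.0002  0.    ] F [ 0.01 -0.46 -0.4 ] w 0.159
```

View pics/w8c.png

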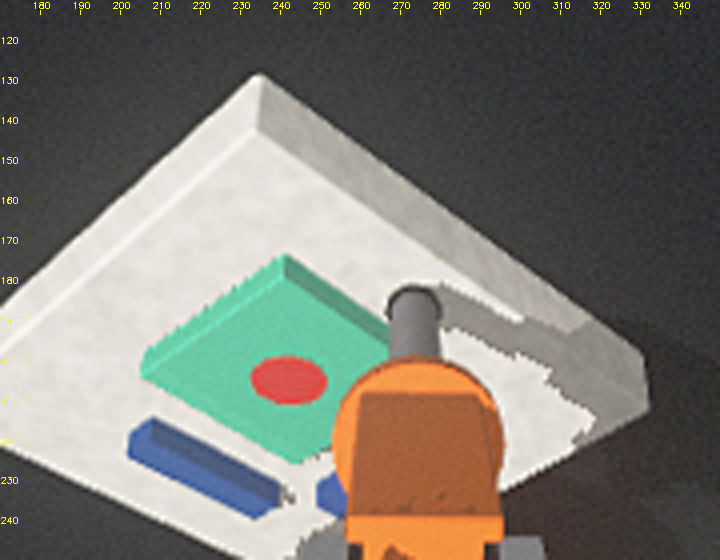

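Run:
```python
from fit import *
import fit
im=np.load('pics/w8.npy'); st=readout.read_state(); c=cam('wrist',st)
M=R.from_rotvec(st['tcp_rot']).as_matrix()
print('pred ball',proj(c,st['tool_pos']+M@BO))
# near stage corner top (234.5,142) right edge corner (332,210) top / (330,197) bottom ; near bottom (234.5,128.5)
n,res=fitbody(c,[((-.065,-.065),(234.5,142.5)),((-.065,.065),(332,211)),((-.065,-.065),(234.7,128.3),0.),((-.065,.065),(330.5,197.5),0.)],.02,NEST)
print('nest',n,res.tolist())
p,res=fitbody(c,[((-.025,-.025),(241.3,180.3)),((.025,-.025),(205.5,204)),((.025,.025),(243.5,226.5)),((-.025,-.025),(241,173.8),.02),((.025,-.025),(206.3,198.5),.02)],.028,n)
print('plate',p,res.tolist(),'in stage',instage(n,p),p[2]-n[2])
print('dot',instage(n,back(c,(241.8,204.5),.028)))
for s in [(-.025,-.025),(-.025,0),(-.025,.025)]:
    cs,sn=np.cos(p[2]),np.sin(p[2]);print(proj(c,(p[0]+cs*s[0]-sn*s[1],p[1]+sn*s[0]+cs*s[1],.028)))
crop(im,200,160,290,235,8,'w8d')
```

```text
pred ball [274.66623722 188.08833341]
nest [ 0.57496282  0.18531597 -0.5205596 ] [[-1.3, 0.2], [0.8, 1.8], [0.4, -1.2], [0.3, 0.3]]
plate [ 0.55346565  0.18188587 -0.56460829] [[-0.3, -0.2], [-0.4, 0.6], [0.2, 0.6], [0.6, -0.4], [-0.1, -0.3]] in stage [-0.01694366 -0.0136677 ] -0.04404869421044588
dot [-0.01778581 -0.01522422]
[241.00995312 180.05662623]
[261.23355967 193.96627452]
[279.62353314 206.61476343]
```

View pics/w8d.png

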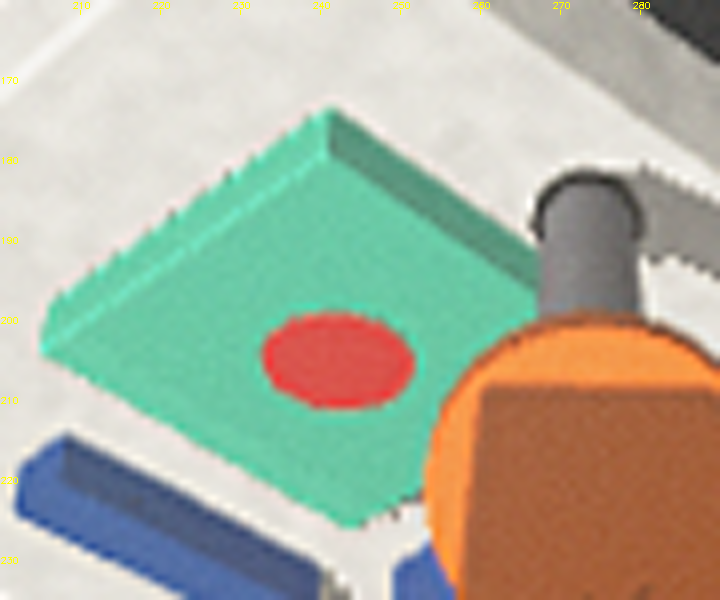

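```bash
sed -i 's/BO=np.array(\[.003,0,.104\])/BO=np.array([.003,-.0015,.104])/; s/NEST=np.array(.*,-.521\]);/NEST=np.array([.5742,.1855,-.521]);/' fit.py
python3 - <<'E'
from fit import *
ballnow();goball((-58,-15.2),28); goball((-58,-15.2),25)
E
```

```text
t8.17 ball stage [-60.3 -16.3] z 35.5 F [ 0.01 -0.46 -0.4 ]
t8.17 row [ 0.0024 -0.001   0.0075] [-0.0002 -0.0002  0.    ] F [ 0.01 -0.46 -0.4 ] w 0.159
t8.17 row [ 0.0041 -0.001   0.01  ] [-0.0002 -0.0002  0.    ] F [ 0.01 -0.46 -0.4 ] w 0.159
```

Emit:
{"api": "apply_moves", "payload": {"plan": [[[0.001, 0, 0.002, 0, 0, 0, 1], [0.001, -0.001, 0.004, 0, 0, 0, 1], [0.002, -0.001, 0.006, 0, 0, 0, 1], [0.0024, -0.001, 0.0075, 0, 0, 0, 1], [0.0024, -0.001, 0.0075, 0, 0, 0, 1], [0.0024, -0.001, 0.0075, 0, 0, 0, 1], [0.0024, -0.001, 0.0075, 0, 0, 0, 1], [0.0024, -0.001, 0.0075, 0, 0, 0, 1]]]}}

```text
time: 8.83
tool_pos: [0.4608, 0.1878, 0.1149]
tcp_rot: [-0.33, 2.513, 0.103]
wrist_force: [0.2, 0.4, -0.8]
width: 0.158
```

```bash
cat >> fit.py <<'E'
def avg(n=6,cam='top'):
    F=[];T=[];B=[]
    for i in range(n):
        read_camera(cam); st=readout.read_state(); F.append(st['wrist_force']);T.append(st['torque'])
        M=R.from_rotvec(st['tcp_rot']).as_matrix(); b=st['tool_pos']+M@BO; B.append([*instage(NEST,b),b[2]])
    F=np.mean(F,0); cs,sn=np.cos(NEST[2]),np.sin(NEST[2])
    print('t%.2f'%st['time'],'ball',(np.array(B[-1])*1000).round(2),'Fstage',np.round([cs*F[0]+sn*F[1],-sn*F[0]+cs*F[1],F[2]],2),'M',np.mean(T,0).round(2),'w',round(st['width'],3))
E
python3 - <<'E'
from fit import *
avg(5);avg(5)
goball((-58,-15.2),26)
E
```

```text
t9.08 ball [-57.86 -15.23  28.02] Fstage [-0.04  0.09 -0.93] M [-0.07  0.33  0.02] w 0.158
t9.33 ball [-57.85 -15.22  28.02] Fstage [ 0.03 -0.12 -0.75] M [-0.07  0.32 -0.01] w 0.157
t9.33 row [0.0013 0.     0.0016] [-0.0002 -0.0002 -0.    ] F [ 0.49 -0.03 -0.82] w 0.157
```

Emit:
{"api": "apply_moves", "payload": {"plan": [[[0.0003, 0, 0.0004, 0, 0, 0, 1], [0.0006, 0, 0.0008, 0, 0, 0, 1], [0.0009, 0, 0.0012, 0, 0, 0, 1], [0.0011, 0, 0.0016, 0, 0, 0, 1], [0.0011, 0, 0.0016, 0, 0, 0, 1], [0.0011, 0, 0.0016, 0, 0, 0, 1], [0.0011, 0, 0.0016, 0, 0, 0, 1], [0.0011, 0, 0.0016, 0, 0, 0, 1]]]}}

```text
time: 10.0
tool_pos: [0.462, 0.1884, 0.1149]
tcp_rot: [-0.33, 2.51, 0.104]
wrist_force: [-4.8, -1.3, 7.6]
width: 0.156
```

Run:
```python
from fit import *
avg(4)
im,st=snap('scene','s9');crop(im,275,225,375,315,6,'s9c')
```

```text
t10.20 ball [-56.98 -13.98  28.03] Fstage [-4.13 -3.84  7.96] M [-0.09  0.34 -0.01] w 0.156
```

View pics/s9c.png

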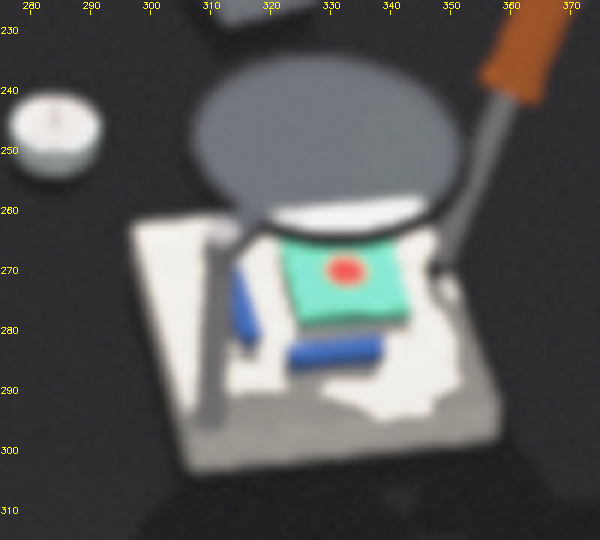

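```bash
sed -i 's/,.104\])/,.1064])/' fit.py
cat >> fit.py <<'E'
def d(dx,dy,dz,M=RL):
    cs,sn=np.cos(NEST[2]),np.sin(NEST[2]); w=np.array([cs*dx-sn*dy,sn*dx+cs*dy,dz])
    print('d',(dx,dy,dz),(M.T@w/1000).round(4))
E
python3 - <<'E'
from fit import *
ballnow(); d(0,0,3);d(1,0,0);d(0,1,0);d(0,0,1)
E
```

```text
t10.25 ball stage [-56. -13.] z 26.1 F [-4.49 -1.23  7.94]
d (0, 0, 3) [-0.0017 -0.     -0.0025]
d (1, 0, 0) [-0.0006 -0.0007  0.0004]
d (0, 1, 0) [-0.0006  0.0007  0.0004]
d (0, 0, 1) [-0.0006 -0.     -0.0008]
```

Emit:
{"api": "apply_moves", "payload": {"plan": [[[-0.0006, 0, -0.0008, 0, 0, 0, 1], [-0.0011, 0, -0.0017, 0, 0, 0, 1], [-0.0017, 0, -0.0025, 0, 0, 0, 1], [-0.0017, 0, -0.0025, 0, 0, 0, 1], [-0.0017, 0, -0.0025, 0, 0, 0, 1], [-0.0017, 0, -0.0025, 0, 0, 0, 1], [-0.0017, 0, -0.0025, 0, 0, 0, 1], [-0.0017, 0, -0.0025, 0, 0, 0, 1]]]}}

```text
time: 10.92
tool_pos: [0.4607, 0.1878, 0.1158]
tcp_rot: [-0.331, 2.513, 0.103]
wrist_force: [0.4, -0.0, -1.2]
width: 0.158
```

Run:
```python
from fit import *
avg(4); im,st=snap('wrist','w10'); crop(im,200,130,350,250,5,'w10c'); ballnow()
c=cam('wrist',st); M=R.from_rotvec(st['tcp_rot']).as_matrix(); print(proj(c,st['tool_pos']+M@BO))
```

```text
t11.12 ball [-56.9  -14.29  27.08] Fstage [ 0.25  0.16 -0.46] M [-0.09  0.35 -0.02] w 0.156
t11.17 ball stage [-56.9 -14.3] z 27.1 F [ 0.   -0.83  0.38]
[272.93710684 187.45796216]
```

View pics/w10c.png

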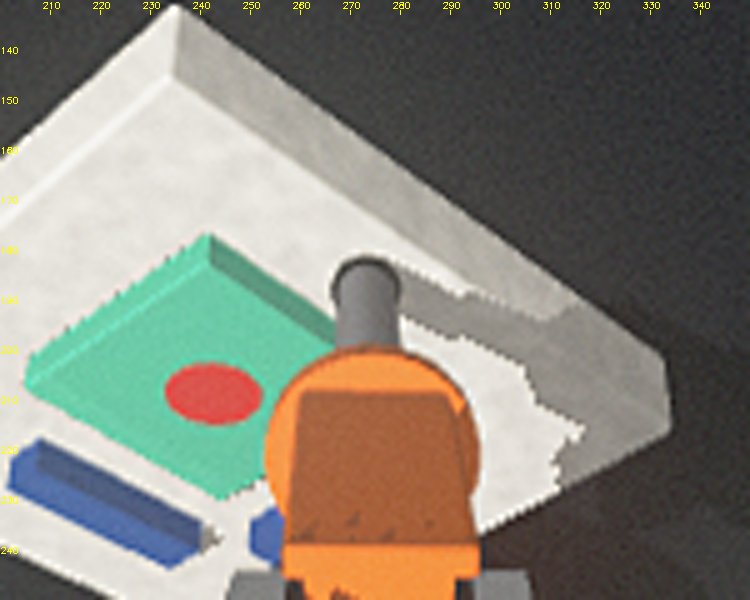

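Run:
```python
from fit import *
st=readout.read_state(); c=cam('wrist',st)
n,res=fitbody(c,[((-.065,-.065),(235,145.5)),((-.065,.065),(333.5,216)),((-.065,-.065),(235.8,131.5),0.),((-.065,.065),(332.3,201.8),0.)],.02,NEST)
print('nest',n,res.tolist())
p,res=fitbody(c,[((-.025,-.025),(241.3,183.5)),((.025,-.025),(205.5,206.5)),((.025,.025),(244.3,229.5)),((-.025,-.025),(241.3,177),.02),((.025,-.025),(206,200.8),.02)],.028,n)
print('plate',p,res.tolist(),'in stage',instage(n,p),instage(NEST,p),p[2]-n[2])
print('dot',instage(NEST,back(c,(242.3,208.5),.028)))
```

```text
nest [ 0.57561733  0.18504424 -0.52999595] [[-0.8, 0.8], [0.8, 1.2], [0.3, -1.4], [-0.1, 0.0]]
plate [ 0.55247054  0.18170073 -0.56219176] [[0.1, -0.7], [-0.8, 1.2], [-0.0, 0.8], [0.7, -1.0], [-0.1, 0.3]] in stage [-0.01828102 -0.0145862 ] [-0.01695536 -0.01411098] -0.03219581175780506
dot [-0.01672166 -0.01472195]
```

Run:
```python
from fit import *
goball((-45,-15.2),27.1);goball((-34,-15.2),27.1)
```

```text
t11.17 row [-0.0063 -0.0091  0.0045] [-0.0002 -0.0002 -0.    ] F [ 0.   -0.83  0.38] w 0.155
t11.17 row [-0.0127 -0.0169  0.0089] [-0.0002 -0.0002 -0.    ] F [ 0.   -0.83  0.38] w 0.155
```

Emit:
{"api": "apply_moves", "payload": {"plan": [[[-0.001, -0.0025, 0.0009, 0, 0, 0, 1], [-0.002, -0.004, 0.0016, 0, 0, 0, 1], [-0.0032, -0.0053, 0.0023, 0, 0, 0, 1], [-0.0042, -0.0066, 0.003, 0, 0, 0, 1], [-0.0052, -0.0078, 0.0038, 0, 0, 0, 1], [-0.0063, -0.0091, 0.0045, 0, 0, 0, 1], [-0.0074, -0.0104, 0.0052, 0, 0, 0, 1], [-0.0085, -0.0117, 0.006, 0, 0, 0, 1]]]}}

```text
time: 11.83
tool_pos: [0.474, 0.1791, 0.116]
tcp_rot: [-0.331, 2.513, 0.103]
wrist_force: [-0.4, -0.2, -0.2]
width: 0.155
```

Run:
```python
from fit import *
ballnow()
goball((-33,-15.2),27.3)
```

```text
t11.83 ball stage [-41.1 -15.3] z 27.0 F [-0.43 -0.2  -0.21]
t11.83 row [-0.0048 -0.0057  0.0031] [-0.0002 -0.0002  0.    ] F [-0.43 -0.2  -0.21] w 0.155
```

Emit:
{"api": "apply_moves", "payload": {"plan": [[[-0.0008, -0.001, 0.0005, 0, 0, 0, 1], [-0.0016, -0.002, 0.001, 0, 0, 0, 1], [-0.0024, -0.003, 0.0015, 0, 0, 0, 1], [-0.0032, -0.004, 0.002, 0, 0, 0, 1], [-0.004, -0.005, 0.0026, 0, 0, 0, 1], [-0.0048, -0.0057, 0.0031, 0, 0, 0, 1], [-0.0048, -0.0057, 0.0031, 0, 0, 0, 1], [-0.0048, -0.0057, 0.0031, 0, 0, 0, 1]]]}}

```text
time: 12.5
tool_pos: [0.4809, 0.1751, 0.1162]
tcp_rot: [-0.33, 2.513, 0.103]
wrist_force: [-0.5, 0.6, -1.1]
width: 0.159
```

Run:
```python
from fit import *
avg(3)
im,st=snap('wrist','w12'); crop(im,190,120,350,250,5,'w12c'); ballnow()
im,st=snap('scene','s12');crop(im,275,225,375,315,6,'s12c')
```

```text
t12.65 ball [-33.22 -15.27  27.29] Fstage [ 0.32  0.08 -0.52] M [-0.09  0.42  0.02] w 0.158
t12.70 ball stage [-33.2 -15.3] z 27.2 F [ 0.1  -0.01 -1.01]
```

View pics/w12c.png

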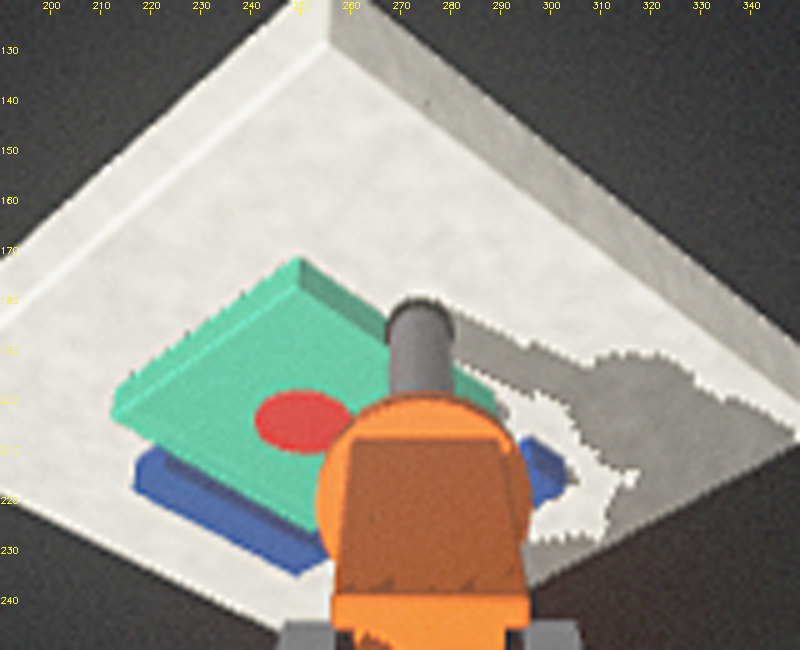

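View pics/s12c.png

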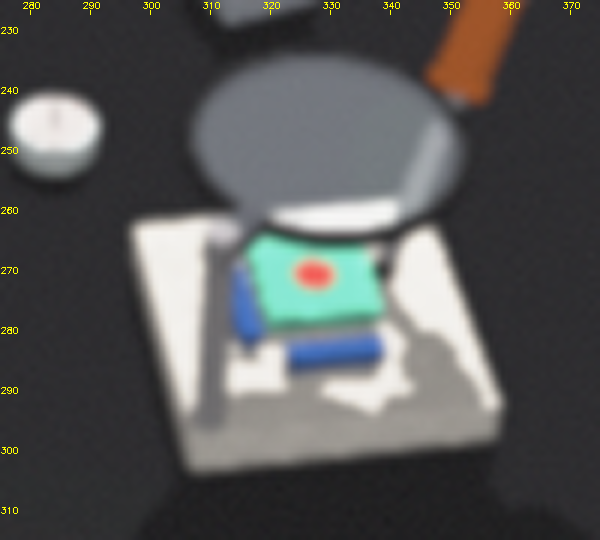

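Run:
```python
from fit import *
im=np.load('pics/w12.npy'); crop(im,205,165,300,240,8,'w12d')
```

View pics/w12d.png

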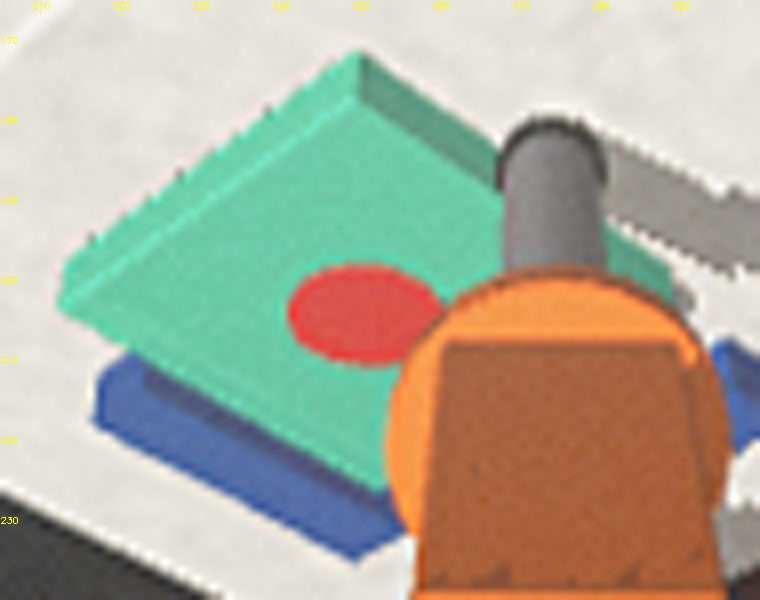

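Run:
```python
from fit import *
st=readout.read_state(); c=cam('wrist',st)
n,res=fitbody(c,[((-.065,-.065),(255.8,128.5)),((-.065,.065),(349.5,207))],.02,NEST); print(n,res.tolist())
n=NEST
p,res=fitbody(c,[((-.025,-.025),(249.7,177.8)),((.025,-.025),(212.7,203)),((-.025,-.025),(250,171.5),.02),((.025,-.025),(213.5,198),.02),((-.025,.025),(289.5,198.5),.022)],.028,n)
print('plate',res.tolist(),'in stage',instage(n,p),p[2]-n[2])
print('dot',instage(NEST,back(c,(250.2,204.3),.028)))
# bar inner top edge
for uv in [(224,212.5),(253,229.5),(251,225.2),(220,207.2)]: print(uv,instage(NEST,back(c,uv,.028)))
a,b=[instage(NEST,back(c,uv,.028)) for uv in [(213,203),(252,226)]]; print('edge ang',np.arctan2(-(b-a)[0],(b-a)[1]))
a,b=[instage(NEST,back(c,uv,.028)) for uv in [(224,212.5),(253,229.5)]]; print('bar ang',np.arctan2(-(b-a)[0],(b-a)[1]))
a,b=[instage(NEST,back(c,uv,.028)) for uv in [(212.7,203),(249.7,177.8)]]; print('edge y ang',np.arctan2((a-b)[1],(a-b)[0]))
```

```text
[ 0.57497298  0.18093286 -0.57122974] [[-0.5, -0.7], [0.7, 1.4]]
plate [[-0.3, -0.3], [-0.0, 1.0], [-0.1, -0.8], [0.2, -0.7], [0.2, 1.1]] in stage [-0.00342518 -0.01368689] -0.013437129834592887
dot [-0.0026803  -0.01441454]
(224, 212.5) [ 0.02402692 -0.02379234]
(253, 229.5) [0.02562152 0.01437962]
(251, 225.2) [0.0214525  0.00798079]
(220, 207.2) [ 0.0202726  -0.03138907]
edge ang -0.0386547578132311
bar ang -0.04174988277265182
edge y ang -0.039476386857957325
```

Run:
```python
from fit import *
d(1,0,0);d(2,0,0);d(3,0,0)
d(10,0,0);d(0,10,0);d(0,0,10)
```

```text
d (1, 0, 0) [-0.0006 -0.0007  0.0004]
d (2, 0, 0) [-0.0012 -0.0014  0.0008]
d (3, 0, 0) [-0.0017 -0.0021  0.0012]
d (10, 0, 0) [-0.0058 -0.0071  0.0041]
d (0, 10, 0) [-0.0058  0.0071  0.004 ]
d (0, 0, 10) [-0.0057 -0.     -0.0082]
```

Emit:
{"api": "apply_moves", "payload": {"plan": [[[-0.0003, -0.00035, 0.0002, 0, 0, 0, 1], [-0.0006, -0.0007, 0.0004, 0, 0, 0, 1], [-0.0009, -0.00105, 0.0006, 0, 0, 0, 1], [-0.0012, -0.0014, 0.0008, 0, 0, 0, 1], [-0.0014, -0.00175, 0.001, 0, 0, 0, 1], [-0.0014, -0.00175, 0.001, 0, 0, 0, 1], [-0.0014, -0.00175, 0.001, 0, 0, 0, 1], [-0.0014, -0.00175, 0.001, 0, 0, 0, 1]]]}}

```text
time: 13.42
tool_pos: [0.483, 0.1739, 0.1162]
tcp_rot: [-0.33, 2.513, 0.103]
wrist_force: [0.2, 0.3, -1.0]
width: 0.156
```

Run:
```python
from fit import *
avg(4)
im,st=snap('wrist','w13'); crop(im,205,160,305,240,8,'w13c')
```

```text
t13.62 ball [-30.75 -15.29  27.28] Fstage [ 0.15  0.05 -0.68] M [-0.06  0.42  0.01] w 0.158
```

View pics/w13c.png

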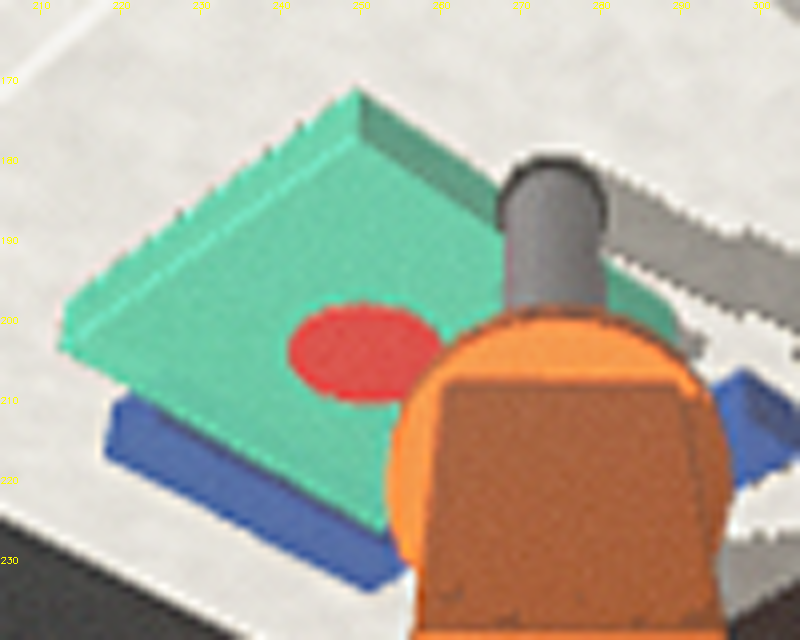

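Emit:
{"api": "apply_moves", "payload": {"plan": [[[-0.0002, -0.0002, 0.0001, 0, 0, 0, 1], [-0.0004, -0.0005, 0.0002, 0, 0, 0, 1], [-0.0006, -0.0007, 0.0004, 0, 0, 0, 1], [-0.0007, -0.0009, 0.0005, 0, 0, 0, 1], [-0.0009, -0.0011, 0.0006, 0, 0, 0, 1], [-0.0009, -0.0011, 0.0006, 0, 0, 0, 1], [-0.0009, -0.0011, 0.0006, 0, 0, 0, 1], [-0.0009, -0.0011, 0.0006, 0, 0, 0, 1]]]}}

```text
time: 14.33
tool_pos: [0.4844, 0.1731, 0.1163]
tcp_rot: [-0.33, 2.513, 0.103]
wrist_force: [-1.1, 0.2, -1.0]
width: 0.157
```

Run:
```python
from fit import *
avg(4)
im,st=snap('wrist','w14'); crop(im,205,160,305,240,8,'w14c')
```

```text
t14.53 ball [-29.2  -15.32  27.3 ] Fstage [-0.9   0.2   0.04] M [-0.05  0.47  0.07] w 0.158
```

View pics/w14c.png

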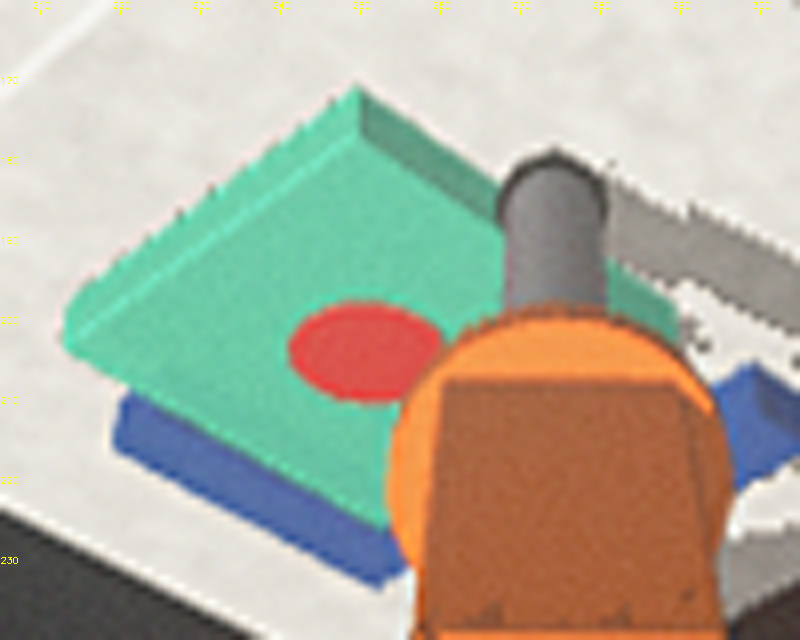

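Run:
```python
from fit import *
for w in [((-42,-17),29),((-42,-25),47),((-22,-52),47),((4,-62),42)]: goball(*w)
```

```text
t14.58 row [ 0.0075  0.0077 -0.0073] [-0.0002 -0.0002 -0.    ] F [ 0.15  0.72 -0.99] w 0.158
t14.58 row [ 0.0018  0.0021 -0.0253] [-0.0002 -0.0002 -0.    ] F [ 0.15  0.72 -0.99] w 0.158
t14.58 row [ 0.0058 -0.0312 -0.028 ] [-0.0002 -0.0002 -0.    ] F [ 0.15  0.72 -0.99] w 0.158
t14.58 row [-0.0007 -0.0566 -0.0174] [-0.0002 -0.0002 -0.    ] F [ 0.15  0.72 -0.99] w 0.158
```

Emit:
{"api": "apply_moves", "payload": {"plan": [[[0.0029, 0.0035, -0.002, 0, 0, 0, 1], [0.0075, 0.0077, -0.0073, 0, 0, 0, 1], [0.0047, 0.005, -0.016, 0, 0, 0, 1], [0.0018, 0.0021, -0.0253, 0, 0, 0, 1], [0.003, -0.012, -0.027, 0, 0, 0, 1], [0.0058, -0.0312, -0.028, 0, 0, 0, 1], [0.003, -0.045, -0.023, 0, 0, 0, 1], [-0.0007, -0.0566, -0.0174, 0, 0, 0, 1]]]}}

```text
time: 15.25
tool_pos: [0.4902, 0.1151, 0.1314]
tcp_rot: [-0.33, 2.511, 0.103]
wrist_force: [0.9, 0.6, 0.1]
width: 0.157
```

Run:
```python
from fit import *
avg(5)
im,st=snap('wrist','w15'); crop(im,200,90,380,240,4,'w15c')
show()
goball((4,-60),27.3)
```

```text
t15.50 ball [  3.71 -62.2   41.78] Fstage [-0.07  0.07 -0.36] M [-0.1   0.33  0.02] w 0.155
t15.55 tcp [0.4895 0.1164 0.1308] x [-0.792 -0.212 -0.573] z [ 0.553  0.148 -0.82 ] q [ 0.126 -0.411  2.5    0.177  0.453 -1.842] F [-0.36  0.82 -1.26] M [-0.08  0.35  0.01] w 0.152
t15.55 row [0.007  0.001  0.0129] [-0.0002 -0.0003  0.0001] F [-0.36  0.82 -1.26] w 0.152
```

View pics/w15c.png

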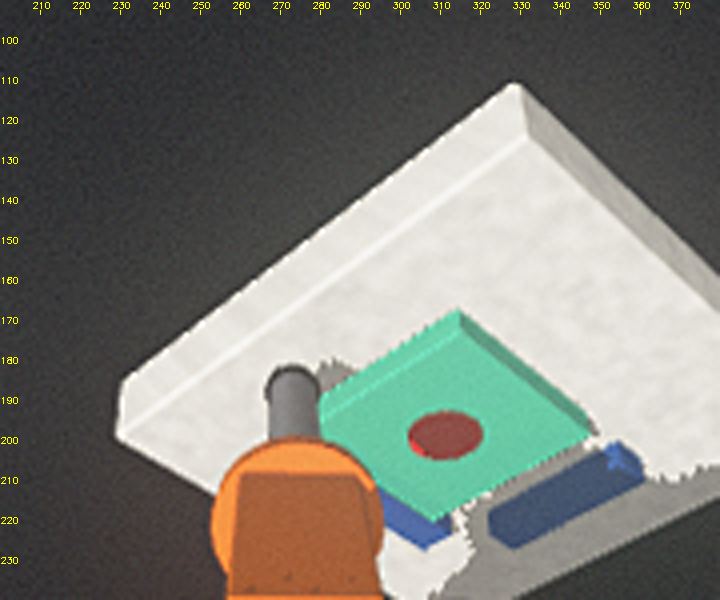

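Run:
```python
from fit import *
st=readout.read_state(); c=cam('wrist',st)
n=NEST
m,res=fitbody(c,[((-.065,-.065),(332,123.5)),((.065,-.065),(229.5,199)),((-.065,-.065),(329,110.5),0.),((.065,-.065),(231,184.5),0.)],.02,NEST); print('nest',m,res.tolist())
p,res=fitbody(c,[((-.025,-.025),(315,173)),((-.025,.025),(347.3,198.5)),((-.025,-.025),(314.5,167),.02),((.025,.025),(308.8,219.5)),((-.025,.025),(347.8,193.5),.02)],.028,n)
print('plate',res.tolist(),'in stage',instage(n,p),p[2]-n[2],instage(m,p),p[2]-m[2])
print('dot',instage(NEST,back(c,(311.3,198.3),.028)))
a,b=[instage(NEST,back(c,uv,.028)) for uv in [(308.8,219.5),(347.3,198.5)]]; print('ang +y edge',np.arctan2((a-b)[1],(a-b)[0]),a,b)
a,b=[instage(NEST,back(c,uv,.028)) for uv in [(322,217.5),(355,201)]]; print('ang bar',np.arctan2((a-b)[1],(a-b)[0]),a,b)
im=np.load('pics/w15.npy'); crop(im,265,160,375,235,7,'w15d')
```

```text
nest [ 0.57447629  0.18667871 -0.51592832] [[0.0, 0.8], [-0.4, 0.6], [0.4, -1.3], [-0.2, 0.4]]
plate [[0.1, 0.0], [0.9, 0.4], [-0.0, -0.4], [-0.2, 1.0], [-0.8, -0.8]] in stage [-0.00021797 -0.01334142] -0.005418540924527204 [ 5.55522256e-05 -1.45017327e-02] -0.010490225837954892
dot [-0.00052323 -0.0141117 ]
ang +y edge -0.007741225297910777 [0.02358682 0.01031378] [-0.02486154  0.01068884]
ang bar -0.04452392411900059 [0.01164655 0.01734316] [-0.02793353  0.01910659]
```

View pics/w15d.png

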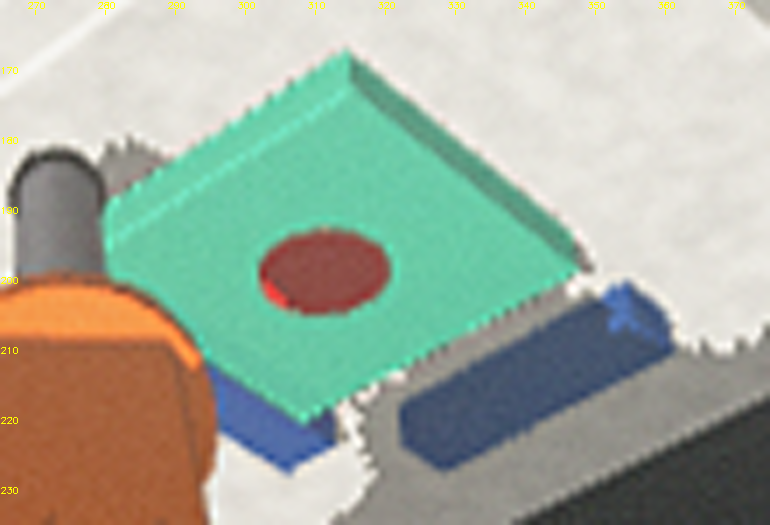

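Run:
```python
from fit import *
goball((4,-58),27.3);goball((4,-50),27.3);goball((4.3,-42),27.3)
```

```text
t15.55 row [0.0059 0.0024 0.0137] [-0.0002 -0.0003  0.0001] F [-0.36  0.82 -1.26] w 0.152
t15.55 row [0.0013 0.0081 0.0169] [-0.0002 -0.0003  0.0001] F [-0.36  0.82 -1.26] w 0.152
t15.55 row [-0.0035  0.0135  0.0203] [-0.0002 -0.0003  0.0001] F [-0.36  0.82 -1.26] w 0.152
```

Emit:
{"api": "apply_moves", "payload": {"plan": [[[0.003, 0.0012, 0.007, 0, 0, 0, 1], [0.005, 0.002, 0.012, 0, 0, 0, 1], [0.0059, 0.0024, 0.0137, 0, 0, 0, 1], [0.0059, 0.0024, 0.0137, 0, 0, 0, 1], [0.0045, 0.0041, 0.0147, 0, 0, 0, 1], [0.003, 0.006, 0.0158, 0, 0, 0, 1], [0.0013, 0.0081, 0.0169, 0, 0, 0, 1], [0.0013, 0.0081, 0.0169, 0, 0, 0, 1]]]}}

```text
time: 16.22
tool_pos: [0.4967, 0.1266, 0.1168]
tcp_rot: [-0.331, 2.512, 0.103]
wrist_force: [-0.1, -0.7, -1.2]
width: 0.154
```

Run:
```python
from fit import *
avg(3)
goball((4.4,-42),27.3);goball((5,-33),27.3)
```

```text
t16.37 ball [  4.44 -50.07  27.53] Fstage [ 0.12 -0.76 -1.02] M [-0.1   0.35  0.02] w 0.161
t16.37 row [-0.0045  0.0057  0.0034] [-0.0002 -0.0001  0.0001] F [-0.66 -0.1  -0.73] w 0.161
t16.37 row [-0.01    0.0116  0.0073] [-0.0002 -0.0001  0.0001] F [-0.66 -0.1  -0.73] w 0.161
```

Emit:
{"api": "apply_moves", "payload": {"plan": [[[-0.0015, 0.0019, 0.0012, 0, 0, 0, 1], [-0.003, 0.0038, 0.0023, 0, 0, 0, 1], [-0.0045, 0.0057, 0.0034, 0, 0, 0, 1], [-0.0058, 0.0071, 0.0043, 0, 0, 0, 1], [-0.0071, 0.0085, 0.0053, 0, 0, 0, 1], [-0.0083, 0.0099, 0.0062, 0, 0, 0, 1], [-0.0093, 0.0109, 0.0068, 0, 0, 0, 1], [-0.0093, 0.0109, 0.0068, 0, 0, 0, 1]]]}}

```text
time: 17.03
tool_pos: [0.5046, 0.1399, 0.1161]
tcp_rot: [-0.331, 2.513, 0.103]
wrist_force: [-0.1, -1.0, -0.5]
width: 0.162
```

Run:
```python
from fit import *
avg(4)
im,st=snap('wrist','w17'); crop(im,250,130,360,240,7,'w17c')
```

```text
t17.23 ball [  4.83 -34.45  27.06] Fstage [ 0.32 -0.19 -0.65] M [-0.16  0.31 -0.02] w 0.161
```

View pics/w17c.png

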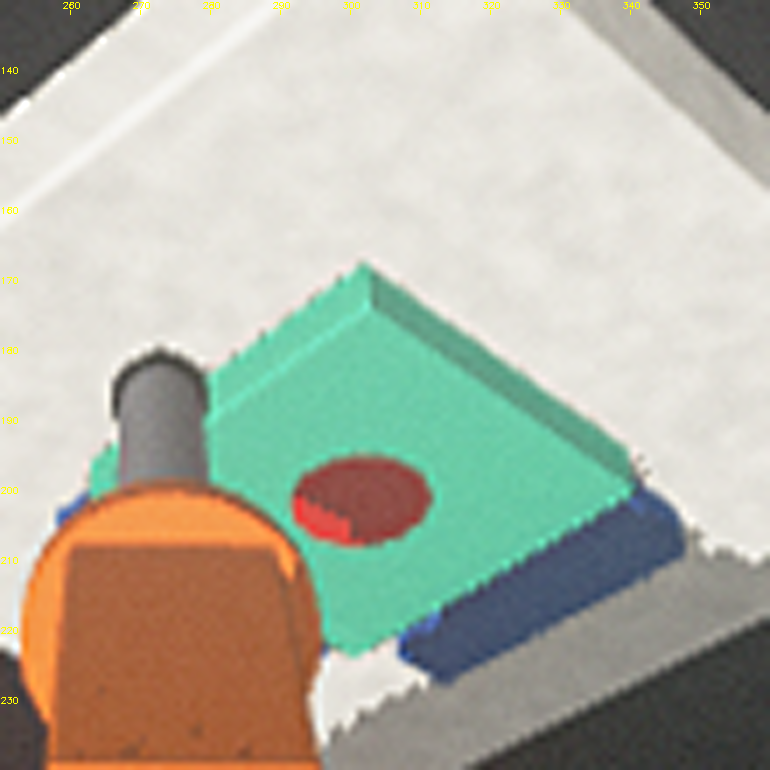

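Emit:
{"api": "apply_moves", "payload": {"plan": [[[-0.0003, 0.0003, 0.0002, 0, 0, 0, 1], [-0.0006, 0.0007, 0.0004, 0, 0, 0, 1], [-0.0009, 0.001, 0.0006, 0, 0, 0, 1], [-0.0012, 0.0014, 0.0008, 0, 0, 0, 1], [-0.0015, 0.0017, 0.001, 0, 0, 0, 1], [-0.0015, 0.0017, 0.001, 0, 0, 0, 1], [-0.0015, 0.0017, 0.001, 0, 0, 0, 1], [-0.0015, 0.0017, 0.001, 0, 0, 0, 1]]]}}

```text
time: 17.95
tool_pos: [0.5057, 0.1417, 0.1161]
tcp_rot: [-0.331, 2.513, 0.103]
wrist_force: [0.0, -0.5, -0.1]
width: 0.156
```

Run:
```python
from fit import *
avg(4)
im,st=snap('wrist','w18'); crop(im,250,150,360,240,7,'w18c')
```

```text
t18.15 ball [  5.03 -31.91  27.22] Fstage [ 0.17 -0.24 -0.61] M [-0.16  0.37 -0.06] w 0.156
```

View pics/w18c.png

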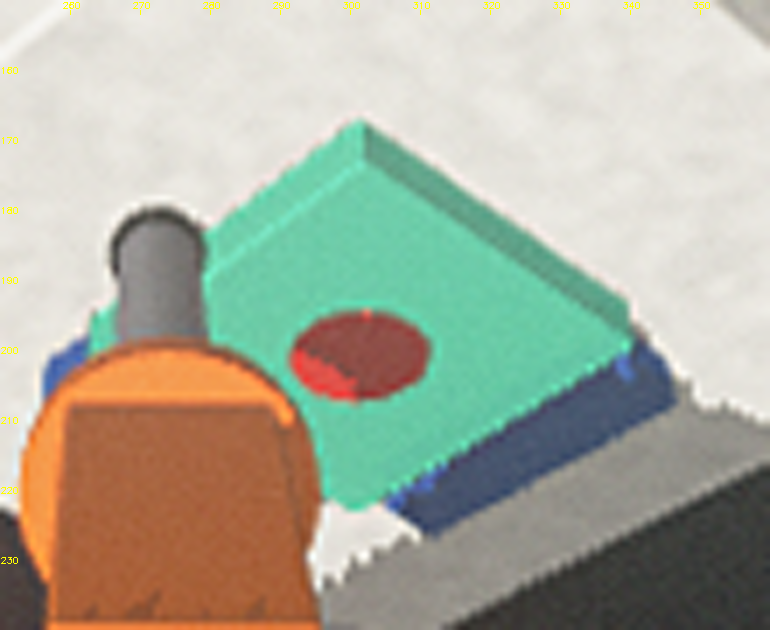

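Emit:
{"api": "apply_moves", "payload": {"plan": [[[-0.00015, 0.0002, 0.0001, 0, 0, 0, 1], [-0.0003, 0.00035, 0.0002, 0, 0, 0, 1], [-0.00045, 0.0005, 0.0003, 0, 0, 0, 1], [-0.0006, 0.0007, 0.0004, 0, 0, 0, 1], [-0.0007, 0.00085, 0.0005, 0, 0, 0, 1], [-0.0009, 0.001, 0.0006, 0, 0, 0, 1], [-0.0009, 0.001, 0.0006, 0, 0, 0, 1], [-0.0009, 0.001, 0.0006, 0, 0, 0, 1]]]}}

```text
time: 18.87
tool_pos: [0.5065, 0.143, 0.1162]
tcp_rot: [-0.331, 2.513, 0.103]
wrist_force: [-0.4, -0.5, -0.9]
width: 0.159
```

Run:
```python
from fit import *
avg(5)
```

```text
t19.12 ball [  5.08 -30.44  27.23] Fstage [ 0.29 -0.59 -0.71] M [-0.24  0.39 -0.05] w 0.158
```

Emit:
{"api": "apply_moves", "payload": {"plan": [[[-0.00015, 0.0002, 0.0001, 0, 0, 0, 1], [-0.0003, 0.00035, 0.0002, 0, 0, 0, 1], [-0.00045, 0.0005, 0.0003, 0, 0, 0, 1], [-0.0006, 0.0007, 0.0004, 0, 0, 0, 1], [-0.0006, 0.0007, 0.0004, 0, 0, 0, 1], [-0.0006, 0.0007, 0.0004, 0, 0, 0, 1], [-0.0006, 0.0007, 0.0004, 0, 0, 0, 1], [-0.0006, 0.0007, 0.0004, 0, 0, 0, 1]]]}}

```text
time: 19.78
tool_pos: [0.507, 0.1438, 0.1162]
tcp_rot: [-0.33, 2.513, 0.103]
wrist_force: [-0.7, -0.2, 0.1]
width: 0.158
```

Run:
```python
from fit import *
avg(5)
im,st=snap('wrist','w19'); crop(im,250,150,360,240,7,'w19c')
im,st=snap('scene','s19');crop(im,275,225,375,315,6,'s19c')
```

```text
t20.03 ball [  5.11 -29.45  27.26] Fstage [-0.33 -0.77  0.32] M [-0.34  0.39 -0.13] w 0.156
```

View pics/w19c.png

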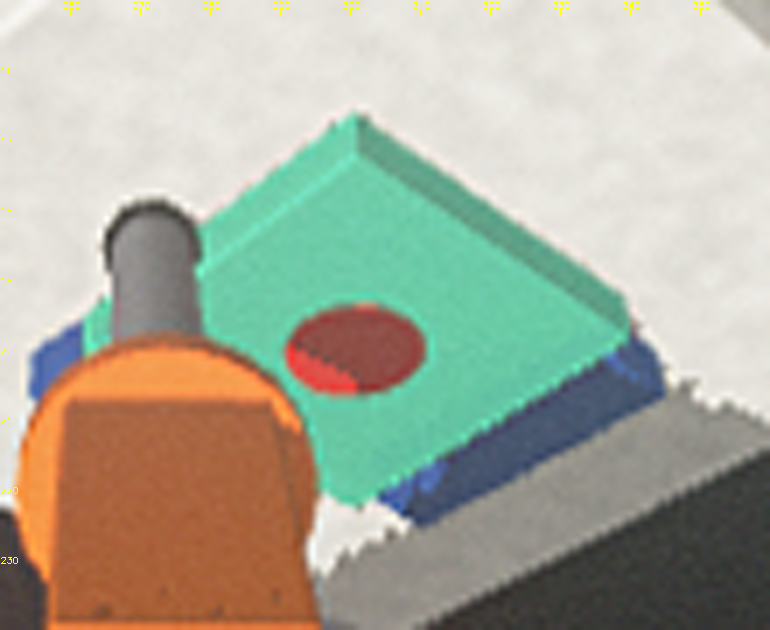

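View pics/s19c.png

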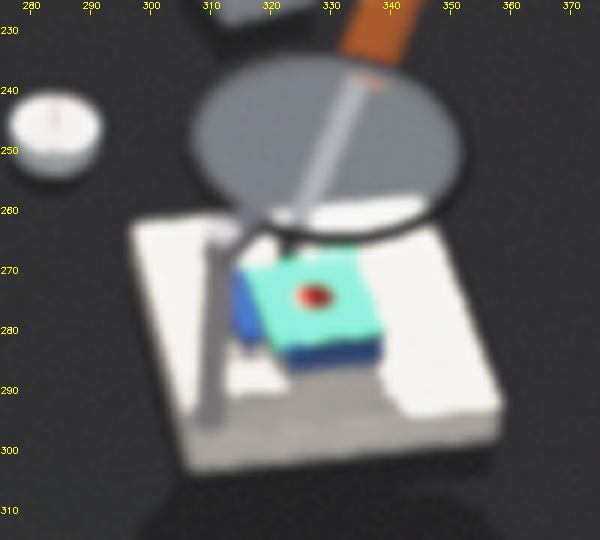

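Emit:
{"api": "apply_moves", "payload": {"plan": [[[-0.00015, 0.0002, 0.0001, 0, 0, 0, 1], [-0.0003, 0.00035, 0.0002, 0, 0, 0, 1], [-0.00045, 0.0005, 0.0003, 0, 0, 0, 1], [-0.0006, 0.0007, 0.0004, 0, 0, 0, 1], [-0.0006, 0.0007, 0.0004, 0, 0, 0, 1], [-0.0006, 0.0007, 0.0004, 0, 0, 0, 1], [-0.0006, 0.0007, 0.0004, 0, 0, 0, 1], [-0.0006, 0.0007, 0.0004, 0, 0, 0, 1]]]}}

```text
time: 20.8
tool_pos: [0.5076, 0.1447, 0.1162]
tcp_rot: [-0.33, 2.513, 0.103]
wrist_force: [-1.3, -1.0, 0.4]
width: 0.157
```

Run:
```python
from fit import *
avg(5)
```

```text
t21.05 ball [  5.14 -28.4   27.33] Fstage [-0.48 -1.58  1.46] M [-0.4  0.4 -0.2] w 0.159
```

Run:
```python
from fit import *
im,st=snap('wrist','w20'); crop(im,250,150,360,240,7,'w20c')
```

```text
(no output)
```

View pics/w20c.png

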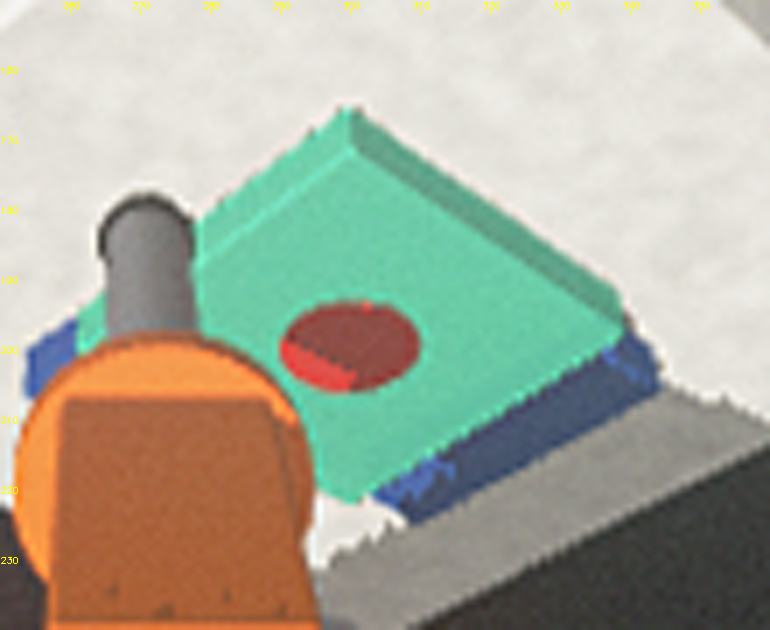

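Run:
```python
from fit import *
st=readout.read_state(); c=cam('wrist',st)
im=np.load('pics/w20.npy').astype(int)
hsv=cv2.cvtColor(im.astype(np.uint8),cv2.COLOR_RGB2HSV)
g=((hsv[...,0]>60)&(hsv[...,0]<95)&(hsv[...,1]>70)&(hsv[...,2]>60))
b=((hsv[...,0]>100)&(hsv[...,0]<130)&(hsv[...,1]>70))
def st_(u,v): return instage(NEST,back(c,(u,v),.028))*1000
E=[];O=[]
for u in range(308,337,2):
    vs=np.where(g[150:240,u])[0]+150; vb=np.where(b[150:240,u])[0]+150
    if len(vs) and len(vb): E.append(st_(u,vs.max()+.5)); O.append(st_(u,vb.max()+.5))
E=np.array(E);O=np.array(O)
for n,A in(('plate edge',E),('bar outer',O)):
    k=np.polyfit(A[:,0],A[:,1],1); print(n,k,A[[0,-1]].round(1).tolist(),np.std(A[:,1]-np.polyval(k,A[:,0])).round(2))
# left side -x edge top  & +x edge vs bar
L=[]
for u in range(303,336,2):
    vs=np.where(g[150:240,u])[0]+150; 
    L.append((u,vs.min()))
print(L[:3])
```

```text
plate edge [ 0.03906531 24.06474811] [[10.5, 24.0], [-23.9, 22.6]] 0.34
bar outer [-6.50200228e-03  3.42308566e+01] [[18.0, 32.8], [-15.1, 34.3]] 0.5
[(303, np.int64(168)), (305, np.int64(170)), (307, np.int64(171))]
```

```bash
cat > edges.py <<'E'
from fit import *
def edges(name,st,u0,u1,c0,c1):
    c=cam('wrist',st); im=np.load(f'pics/{name}.npy')
    big=cv2.resize(im,None,fx=4,fy=4,interpolation=cv2.INTER_CUBIC); hsv=cv2.cvtColor(big,cv2.COLOR_RGB2HSV)
    g=((hsv[...,0]>60)&(hsv[...,0]<95)&(hsv[...,1]>70)&(hsv[...,2]>60)); b=((hsv[...,0]>100)&(hsv[...,0]<130)&(hsv[...,1]>60))
    f=lambda u,v: instage(NEST,back(c,((u+.5)/4-.5,(v+.5)/4-.5),.028))*1000
    for n,m,lo,hi in (('plate',g,u0,u1),('bar outer',b,c0,c1)):
        A=[]
        for u in range(lo*4,hi*4,2):
            v=np.where(m[600:960,u])[0]
            if len(v): A.append(f(u,v.max()+601))
        A=np.array(A); k=np.polyfit(A[:,0],A[:,1],1); r=A[:,1]-np.polyval(k,A[:,0]); ok=abs(r)<.7; k=np.polyfit(A[ok,0],A[ok,1],1)
        print(n,'slope %.4f'%k[0],'y0 %.2f'%k[1],'range',A[[0,-1]].round(1).tolist(),'n',ok.sum(),len(A),'sd',r[ok].std().round(2))
E
python3 - <<'E'
from edges import *
edges('w20',readout.read_state(),305,337,312,342)
E
```

```text
plate slope 0.0415 y0 24.16 range [[15.3, 24.6], [-24.3, 22.2]] n 63 64 sd 0.24
bar outer slope 0.0040 y0 34.61 range [[15.0, 34.8], [-20.8, 34.5]] n 60 60 sd 0.2
```

Run:
```python
from fit import *
goball((4,-42),27.3);goball((-17,-41),27.3);goball((-17,-33),27.3)
```

```text
t21.10 row [ 0.0086 -0.0089 -0.0059] [-0.0002 -0.0001  0.    ] F [-1.39 -1.3   1.25] w 0.152
t21.10 row [ 0.0202  0.0066 -0.0141] [-0.0002 -0.0001  0.    ] F [-1.39 -1.3   1.25] w 0.152
t21.10 row [ 0.0156  0.0123 -0.0108] [-0.0002 -0.0001  0.    ] F [-1.39 -1.3   1.25] w 0.152
```

Emit:
{"api": "apply_moves", "payload": {"plan": [[[0.0043, -0.0045, -0.003, 0, 0, 0, 1], [0.0086, -0.0089, -0.0059, 0, 0, 0, 1], [0.0145, -0.001, -0.01, 0, 0, 0, 1], [0.0202, 0.0066, -0.0141, 0, 0, 0, 1], [0.0202, 0.0066, -0.0141, 0, 0, 0, 1], [0.0186, 0.0085, -0.013, 0, 0, 0, 1], [0.0171, 0.0104, -0.0119, 0, 0, 0, 1], [0.0156, 0.0123, -0.0108, 0, 0, 0, 1]]]}}

```text
time: 21.77
tool_pos: [0.4868, 0.1519, 0.1165]
tcp_rot: [-0.33, 2.512, 0.103]
wrist_force: [-0.1, -0.7, 0.2]
width: 0.161
```

Run:
```python
from fit import *
avg(5)
im,st=snap('wrist','w21'); crop(im,220,150,360,250,5,'w21c')
c=cam('wrist',st); M=R.from_rotvec(st['tcp_rot']).as_matrix(); print(proj(c,st['tool_pos']+M@BO))
```

```text
t22.02 ball [-16.91 -33.05  27.02] Fstage [ 0.31 -0.07 -0.48] M [-0.09  0.36 -0.01] w 0.158
[272.9369567  187.45784334]
```

View pics/w21c.png

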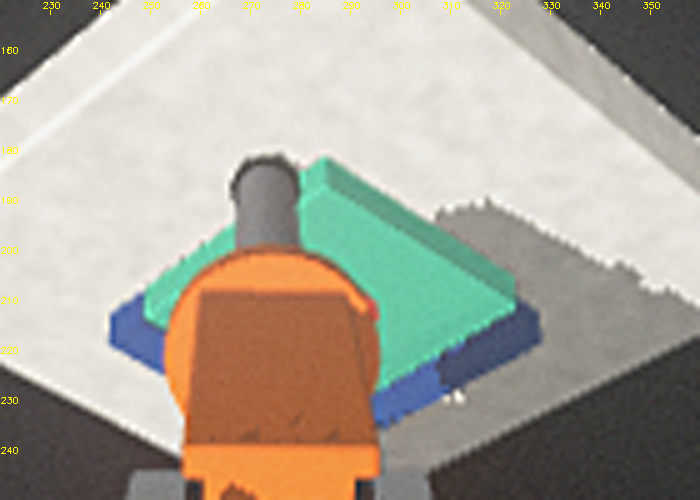

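Emit:
{"api": "apply_moves", "payload": {"plan": [[[-0.0003, 0.0004, 0.0002, 0, 0, 0, 1], [-0.0006, 0.0007, 0.0004, 0, 0, 0, 1], [-0.0009, 0.0011, 0.0006, 0, 0, 0, 1], [-0.0012, 0.0014, 0.0008, 0, 0, 0, 1], [-0.0014, 0.0017, 0.001, 0, 0, 0, 1], [-0.0016, 0.002, 0.0011, 0, 0, 0, 1], [-0.0016, 0.002, 0.0011, 0, 0, 0, 1], [-0.0016, 0.002, 0.0011, 0, 0, 0, 1]]]}}

```text
time: 22.73
tool_pos: [0.4874, 0.1541, 0.1161]
tcp_rot: [-0.331, 2.513, 0.103]
wrist_force: [-1.0, -1.4, -0.4]
width: 0.157
```

Run:
```python
from edges import *
avg(4)
im,st=snap('wrist','w22'); crop(im,220,150,360,250,5,'w22c')
st=readout.read_state()
edges('w22',st,299,321,300,322)
```

```text
t22.93 ball [-17.1  -30.32  27.14] Fstage [ 0.29 -1.23  0.06] M [-0.26  0.36 -0.09] w 0.159
plate slope 0.0135 y0 24.11 range [[2.3, 24.3], [-25.1, 24.0]] n 44 44 sd 0.24
bar outer slope 0.0252 y0 34.89 range [[10.6, 35.0], [-17.8, 34.5]] n 44 44 sd 0.27
```

View pics/w22c.png

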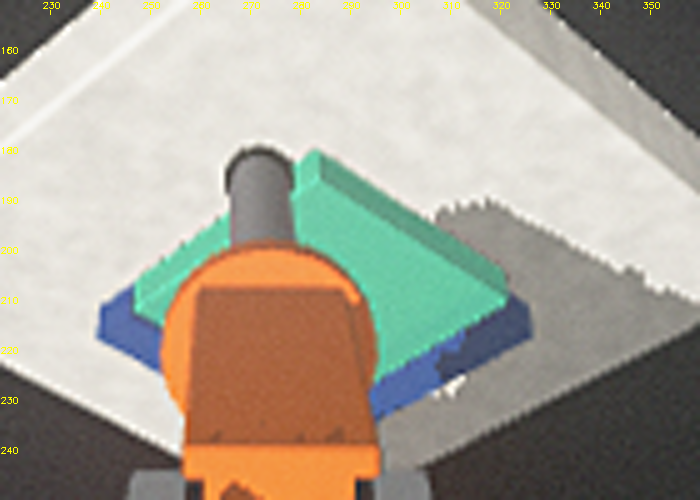

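Run:
```python
from fit import *
for w in [((-17,-42),27.5),((-25,-42),45),((-45,-20),45),((-46,-5),35),((-44,-4),27.5)]: goball(*w)
```

```text
t22.98 row [ 0.0066 -0.0084 -0.005 ] [-0.0002 -0.0002 -0.    ] F [-0.16 -0.43  0.45] w 0.156
t22.98 row [ 0.0012 -0.0028 -0.0226] [-0.0002 -0.0002 -0.    ] F [-0.16 -0.43  0.45] w 0.156
t22.98 row [ 0.0001  0.0269 -0.0218] [-0.0002 -0.0002 -0.    ] F [-0.16 -0.43  0.45] w 0.156
t22.98 row [-0.0022  0.0383 -0.008 ] [-0.0002 -0.0002 -0.    ] F [-0.16 -0.43  0.45] w 0.156
t22.98 row [ 0.0003  0.0376 -0.0006] [-0.0002 -0.0002 -0.    ] F [-0.16 -0.43  0.45] w 0.156
```

Emit:
{"api": "apply_moves", "payload": {"plan": [[[0.0066, -0.0084, -0.005, 0, 0, 0, 1], [0.004, -0.0055, -0.014, 0, 0, 0, 1], [0.0012, -0.0028, -0.0226, 0, 0, 0, 1], [0.0006, 0.012, -0.022, 0, 0, 0, 1], [0.0001, 0.0269, -0.0218, 0, 0, 0, 1], [-0.0022, 0.0383, -0.008, 0, 0, 0, 1], [0.0003, 0.0376, -0.0006, 0, 0, 0, 1], [0.0003, 0.0376, -0.0006, 0, 0, 0, 1]]]}}

```text
time: 23.65
tool_pos: [0.4759, 0.1904, 0.1142]
tcp_rot: [-0.333, 2.516, 0.103]
wrist_force: [-0.3, -0.4, -0.7]
width: 0.163
```

Run:
```python
from fit import *
avg(5)
im,st=snap('wrist','w23'); crop(im,200,150,320,250,6,'w23c')
im,st=snap('scene','s23');crop(im,285,245,365,305,8,'s23c')
goball((-34,-4),27.3)
```

```text
t23.90 ball [-43.55  -4.61  27.59] Fstage [ 0.11  0.22 -0.47] M [-0.1   0.33  0.02] w 0.156
t24.00 row [-0.0053 -0.0065  0.0045] [-0.0004  0.     -0.0003] F [ 0.45  0.41 -1.38] w 0.153
```

View pics/w23c.png

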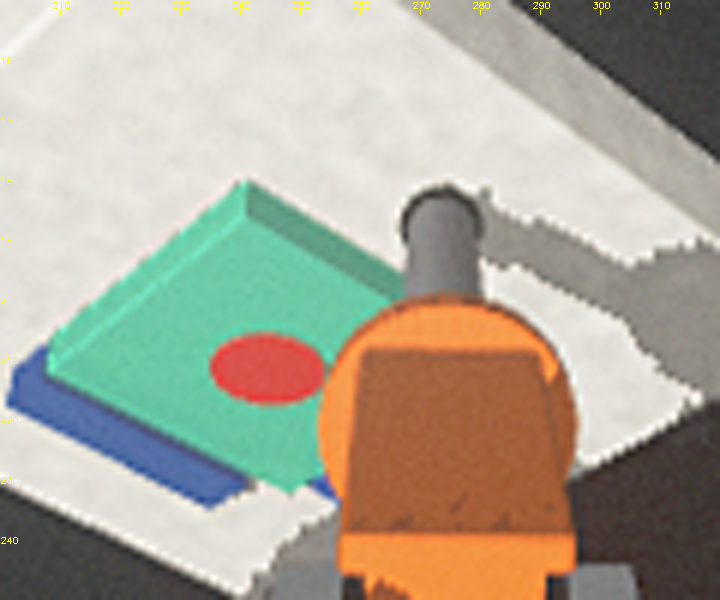

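View pics/s23c.png

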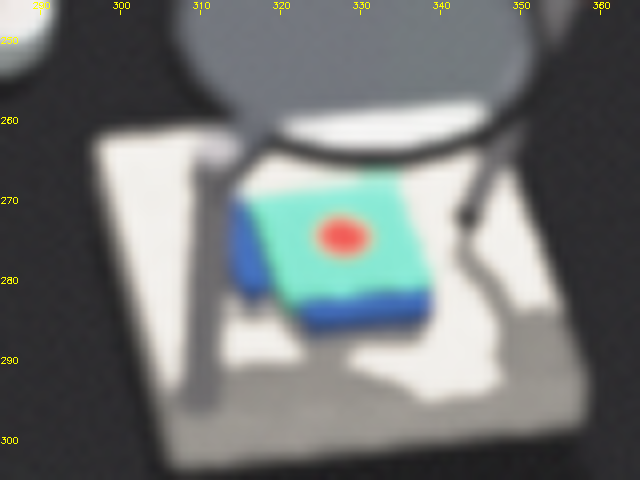

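Run:
```python
from fit import *
goball((-40,4),27.3);goball((-34,4),27.3);goball((-30,4),27.3)
```

```text
t24.00 row [-0.0065  0.0034  0.0053] [-0.0004  0.     -0.0003] F [ 0.45  0.41 -1.38] w 0.153
t24.00 row [-0.0099 -0.0009  0.0077] [-0.0004  0.     -0.0003] F [ 0.45  0.41 -1.38] w 0.153
t24.00 row [-0.0123 -0.0037  0.0093] [-0.0004  0.     -0.0003] F [ 0.45  0.41 -1.38] w 0.153
```

Emit:
{"api": "apply_moves", "payload": {"plan": [[[-0.0035, 0.0017, 0.0027, 0, 0, 0, 1], [-0.0065, 0.0034, 0.0053, 0, 0, 0, 1], [-0.0082, 0.0012, 0.0065, 0, 0, 0, 1], [-0.0099, -0.0009, 0.0077, 0, 0, 0, 1], [-0.0105, -0.0016, 0.0081, 0, 0, 0, 1], [-0.0111, -0.0023, 0.0085, 0, 0, 0, 1], [-0.0117, -0.003, 0.0089, 0, 0, 0, 1], [-0.0123, -0.0037, 0.0093, 0, 0, 0, 1]]]}}

```text
time: 24.67
tool_pos: [0.4929, 0.1906, 0.1157]
tcp_rot: [-0.33, 2.513, 0.103]
wrist_force: [0.0, -0.2, -0.7]
width: 0.156
```

Run:
```python
from fit import *
avg(4)
```

```text
t24.87 ball [-30.51   4.02  26.75] Fstage [-0.75 -0.21 -0.87] M [-0.03  0.39  0.04] w 0.159
```

Push about 1.5 mm further in x.

Emit:
{"api": "apply_moves", "payload": {"plan": [[[-0.0002, -0.0002, 0.0001, 0, 0, 0, 1], [-0.0004, -0.0004, 0.0002, 0, 0, 0, 1], [-0.0006, -0.0006, 0.0003, 0, 0, 0, 1], [-0.0008, -0.0008, 0.0004, 0, 0, 0, 1], [-0.001, -0.001, 0.0005, 0, 0, 0, 1], [-0.001, -0.001, 0.0005, 0, 0, 0, 1], [-0.001, -0.001, 0.0005, 0, 0, 0, 1], [-0.001, -0.001, 0.0005, 0, 0, 0, 1]]]}}

```text
time: 25.53
tool_pos: [0.4943, 0.19, 0.116]
tcp_rot: [-0.33, 2.513, 0.103]
wrist_force: [-1.7, 0.9, -0.1]
width: 0.159
```

Run:
```python
from fit import *
avg(4)
im,st=snap('wrist','w25'); crop(im,200,150,320,250,6,'w25c')
```

```text
t25.73 ball [-28.97   4.29  27.09] Fstage [-1.38 -0.41  0.34] M [0.04 0.47 0.13] w 0.161
```

View pics/w25c.png

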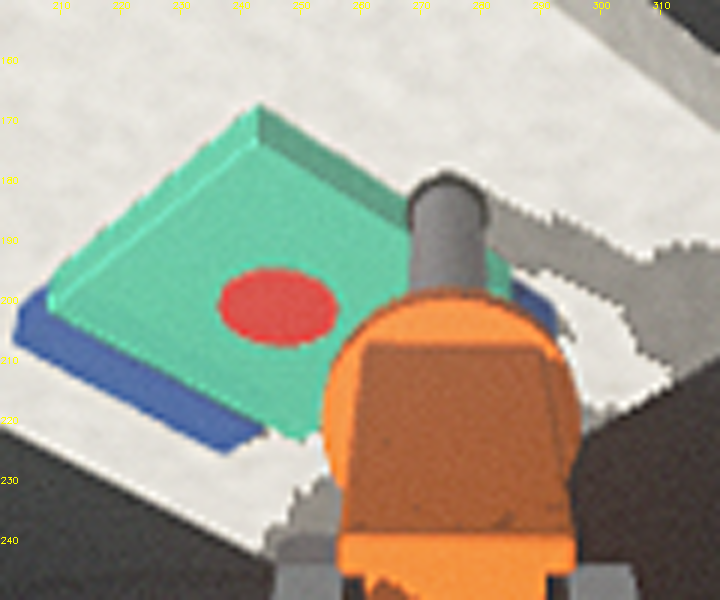

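Emit:
{"api": "apply_moves", "payload": {"plan": [[[-0.0002, -0.0002, 0.0001, 0, 0, 0, 1], [-0.0004, -0.0004, 0.0002, 0, 0, 0, 1], [-0.0006, -0.0006, 0.0003, 0, 0, 0, 1], [-0.0008, -0.0009, 0.0005, 0, 0, 0, 1], [-0.001, -0.0011, 0.0006, 0, 0, 0, 1], [-0.0012, -0.0014, 0.0008, 0, 0, 0, 1], [-0.0012, -0.0014, 0.0008, 0, 0, 0, 1], [-0.0012, -0.0014, 0.0008, 0, 0, 0, 1]]], "force": 120}}

```text
time: 26.45
tool_pos: [0.4964, 0.1892, 0.1165]
tcp_rot: [-0.33, 2.512, 0.104]
wrist_force: [-5.0, 0.6, 4.7]
width: 0.147
```

Run:
```python
from fit import *
avg(4)
im,st=snap('wrist','w26'); crop(im,200,150,320,250,6,'w26c')
```

```text
t26.65 ball [-26.71   4.65  27.68] Fstage [-4.53 -1.94  5.59] M [0.19 0.57 0.24] w 0.146
```

View pics/w26c.png

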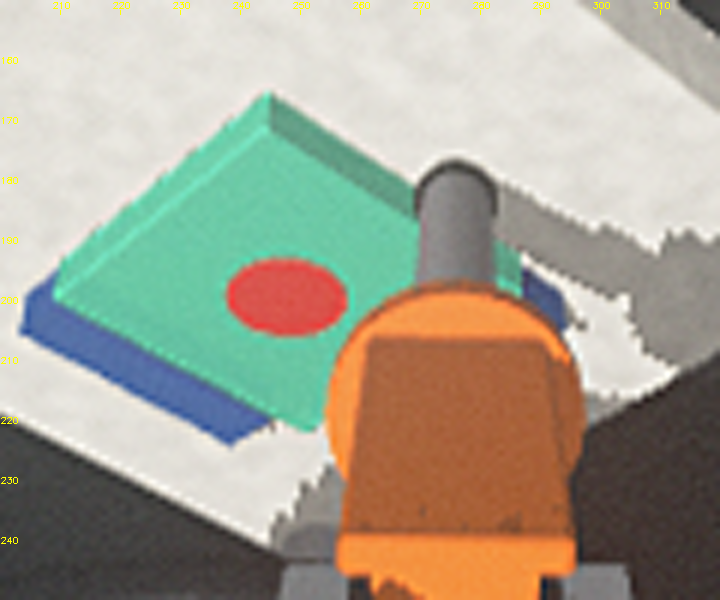

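Emit:
{"api": "apply_moves", "payload": {"plan": [[[0.0006, 0.0007, -0.0004, 0, 0, 0, 1], [0.0012, 0.0014, -0.0008, 0, 0, 0, 1], [0.0018, 0.0021, -0.0013, 0, 0, 0, 1], [0.0025, 0.003, -0.0018, 0, 0, 0, 1], [0.0025, 0.003, -0.0018, 0, 0, 0, 1], [0.0025, 0.003, -0.0018, 0, 0, 0, 1], [0.0025, 0.003, -0.0018, 0, 0, 0, 1], [0.0025, 0.003, -0.0018, 0, 0, 0, 1]]]}}

```text
time: 27.37
tool_pos: [0.4923, 0.1911, 0.116]
tcp_rot: [-0.331, 2.513, 0.103]
wrist_force: [0.5, 0.1, -1.0]
width: 0.144
```

Run:
```python
from fit import *
avg(4)
im,st=snap('wrist','w27'); crop(im,200,150,320,250,6,'w27c')
c=cam('wrist',st); M=R.from_rotvec(st['tcp_rot']).as_matrix(); print(proj(c,st['tool_pos']+M@BO))
```

```text
t27.57 ball [-31.17   4.25  27.19] Fstage [-0.21  0.15 -0.68] M [-0.08  0.36 -0.02] w 0.145
[272.93698865 187.45801955]
```

View pics/w27c.png

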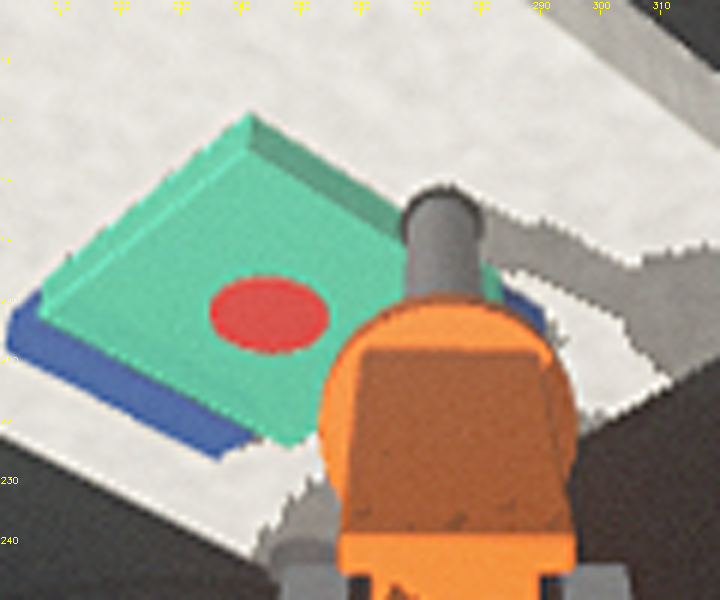

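```bash
cat >> edges.py <<'E'
def edgesx(name,st,u0,u1,c0,c1):
    c=cam('wrist',st); im=np.load(f'pics/{name}.npy')
    big=cv2.resize(im,None,fx=4,fy=4,interpolation=cv2.INTER_CUBIC); hsv=cv2.cvtColor(big,cv2.COLOR_RGB2HSV)
    g=((hsv[...,0]>60)&(hsv[...,0]<95)&(hsv[...,1]>70)&(hsv[...,2]>60)); b=((hsv[...,0]>100)&(hsv[...,0]<130)&(hsv[...,1]>60))
    f=lambda u,v: instage(NEST,back(c,((u+.5)/4-.5,(v+.5)/4-.5),.028))*1000
    for n,m,lo,hi in (('plate +x',g,u0,u1),('bar outer x',b,c0,c1)):
        A=[]
        for u in range(lo*4,hi*4,2):
            v=np.where(m[600:960,u])[0]
            if len(v): A.append(f(u,v.max()+601))
        A=np.array(A); k=np.polyfit(A[:,1],A[:,0],1); r=A[:,0]-np.polyval(k,A[:,1]); ok=abs(r)<.7; k=np.polyfit(A[ok,1],A[ok,0],1)
        print(n,'angle %.4f'%-k[0],'x0 %.2f'%k[1],'range',A[[0,-1]].round(1).tolist(),'n',ok.sum(),len(A),'sd',r[ok].std().round(2))
E
python3 - <<'E'
from edges import *
edgesx('w27',readout.read_state(),210,245,204,234)
edgesx('w27',readout.read_state(),215,245,206,234)
E
```

```text
plate +x angle 0.0178 x0 25.60 range [[25.9, -21.0], [24.9, 19.7]] n 70 70 sd 0.17
bar outer x angle 0.0013 x0 35.91 range [[35.9, -20.6], [35.8, 14.7]] n 60 60 sd 0.17
plate +x angle 0.0189 x0 25.61 range [[25.6, -15.6], [24.9, 19.7]] n 60 60 sd 0.17
bar outer x angle 0.0001 x0 35.90 range [[35.8, -18.4], [35.8, 14.7]] n 56 56 sd 0.17
```

Run:
```python
from edges import *
s=readout.read_state()
for n,p,r in [('w26',(.4964,.1892,.1165),(-.33,2.512,.104)),('w25',(.4943,.19,.116),(-.33,2.513,.103))]:
    edgesx(n,dict(tool_pos=np.array(p),tcp_rot=np.array(r)),214,245,207,236)
```

```text
plate +x angle 0.0158 x0 25.55 range [[25.9, -19.4], [25.2, 16.5]] n 62 62 sd 0.14
bar outer x angle 0.0052 x0 35.83 range [[36.2, -19.8], [35.9, 14.0]] n 58 58 sd 0.17
plate +x angle 0.0205 x0 25.50 range [[26.0, -18.1], [24.5, 17.4]] n 62 62 sd 0.18
bar outer x angle 0.0006 x0 35.91 range [[36.1, -18.7], [35.9, 15.5]] n 58 58 sd 0.17
```

Run:
```python
from fit import *
for w in [((-42,0),28),((-45,-10),44),((-30,-38),45),((-14,-44),30),((-13,-40),27.5)]: goball(*w)
```

```text
t27.62 row [ 0.0083  0.0045 -0.0068] [-0.0002 -0.0002 -0.    ] F [ 0.37 -0.03 -0.01] w 0.147
t27.62 row [ 0.0067 -0.0005 -0.0252] [-0.0002 -0.0002 -0.    ] F [ 0.37 -0.03 -0.01] w 0.147
t27.62 row [ 0.0136 -0.0309 -0.0312] [-0.0002 -0.0002 -0.    ] F [ 0.37 -0.03 -0.01] w 0.147
t27.62 row [ 0.0163 -0.0464 -0.0148] [-0.0002 -0.0002 -0.    ] F [ 0.37 -0.03 -0.01] w 0.147
t27.62 row [ 0.0149 -0.0443 -0.0107] [-0.0002 -0.0002 -0.    ] F [ 0.37 -0.03 -0.01] w 0.147
```

Emit:
{"api": "apply_moves", "payload": {"plan": [[[0.0045, 0.004, -0.0035, 0, 0, 0, 1], [0.0083, 0.0045, -0.0068, 0, 0, 0, 1], [0.0067, -0.0005, -0.0252, 0, 0, 0, 1], [0.01, -0.015, -0.028, 0, 0, 0, 1], [0.0136, -0.0309, -0.0312, 0, 0, 0, 1], [0.0163, -0.0464, -0.0148, 0, 0, 0, 1], [0.0149, -0.0443, -0.0107, 0, 0, 0, 1], [0.0149, -0.0443, -0.0107, 0, 0, 0, 1]]]}}

```text
time: 28.28
tool_pos: [0.4856, 0.1427, 0.1152]
tcp_rot: [-0.327, 2.515, 0.103]
wrist_force: [0.1, -0.4, -0.3]
width: 0.143
```

Run:
```python
from edges import *
avg(5)
im,st=snap('wrist','w28'); st=readout.read_state(); crop(im,220,150,360,250,5,'w28c')
edges('w28',st,299,321,300,322)
goball((-13,-33),27.3)
```

```text
t28.53 ball [-13.41 -39.39  27.85] Fstage [ 0.22  0.12 -0.84] M [-0.09  0.35 -0.01] w 0.142
plate slope -0.0009 y0 24.53 range [[14.2, 24.5], [-14.2, 24.0]] n 44 44 sd 0.26
bar outer slope -0.0106 y0 34.67 range [[18.6, 31.0], [-7.0, 34.5]] n 33 44 sd 0.25
t28.58 row [-0.0035  0.0042  0.0032] [-0.      0.      0.0003] F [ 0.06 -0.18 -0.67] w 0.149
```

View pics/w28c.png

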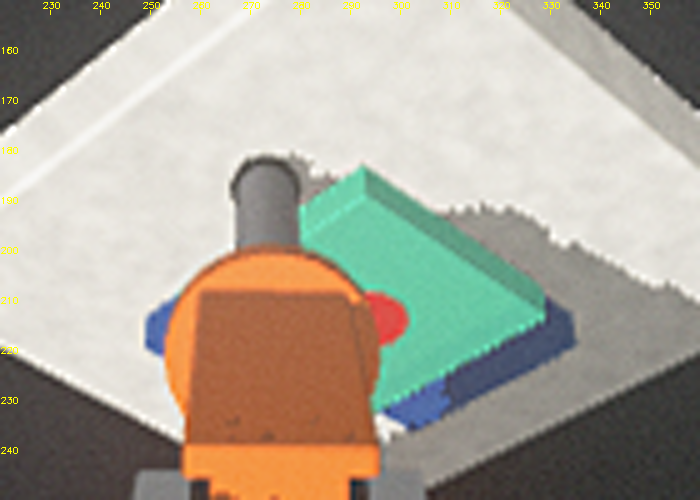

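Emit:
{"api": "apply_moves", "payload": {"plan": [[[-0.001, 0.0014, 0.0012, 0, 0, 0, 1], [-0.0022, 0.0028, 0.0022, 0, 0, 0, 1], [-0.0035, 0.0042, 0.0032, 0, 0, 0, 1], [-0.0038, 0.0046, 0.0034, 0, 0, 0, 1], [-0.0041, 0.0049, 0.0036, 0, 0, 0, 1], [-0.0044, 0.0053, 0.0038, 0, 0, 0, 1], [-0.0047, 0.0056, 0.004, 0, 0, 0, 1], [-0.0047, 0.0056, 0.004, 0, 0, 0, 1]]]}}

```text
time: 29.25
tool_pos: [0.4905, 0.1506, 0.1157]
tcp_rot: [-0.331, 2.513, 0.103]
wrist_force: [0.0, 0.0, -0.9]
width: 0.146
```

Run:
```python
from edges import *
avg(4)
```

```text
t29.45 ball [-12.58 -31.9   26.79] Fstage [-0.07 -0.31 -1.1 ] M [-0.08  0.33  0.01] w 0.142
```

Now press using tool x/y only (about 3 mm).

Emit:
{"api": "apply_moves", "payload": {"plan": [[[-0.0003, 0.0003, 0, 0, 0, 0, 1], [-0.0006, 0.0007, 0, 0, 0, 0, 1], [-0.0009, 0.0011, 0, 0, 0, 0, 1], [-0.0012, 0.0014, 0, 0, 0, 0, 1], [-0.0015, 0.0018, 0, 0, 0, 0, 1], [-0.0017, 0.0021, 0, 0, 0, 0, 1], [-0.0017, 0.0021, 0, 0, 0, 0, 1], [-0.0017, 0.0021, 0, 0, 0, 0, 1]]]}}

```text
time: 30.12
tool_pos: [0.4913, 0.1529, 0.1167]
tcp_rot: [-0.331, 2.513, 0.103]
wrist_force: [-0.4, -0.9, -0.7]
width: 0.145
```

Run:
```python
from edges import *
avg(4)
im,st=snap('wrist','w29'); st=readout.read_state(); crop(im,220,150,360,250,5,'w29c')
edges('w29',st,299,321,305,325)
```

```text
t30.32 ball [-13.13 -29.35  27.75] Fstage [ 0.36 -0.26 -0.44] M [-0.25  0.37 -0.08] w 0.147
plate slope -0.0263 y0 24.62 range [[5.6, 24.6], [-20.8, 25.5]] n 44 44 sd 0.23
bar outer slope 0.0172 y0 34.79 range [[7.1, 35.2], [-18.3, 34.7]] n 40 40 sd 0.26
```

View pics/w29c.png

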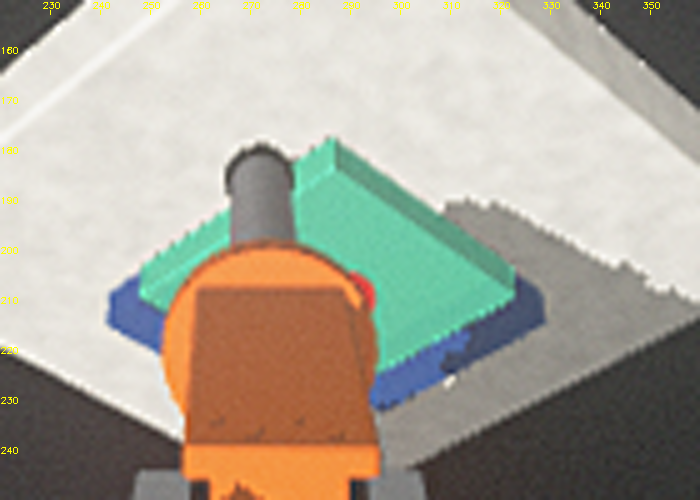

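Emit:
{"api": "apply_moves", "payload": {"plan": [[[-0.0003, 0.0003, 0, 0, 0, 0, 1], [-0.0006, 0.0007, 0, 0, 0, 0, 1], [-0.0009, 0.0011, 0, 0, 0, 0, 1], [-0.0012, 0.0014, 0, 0, 0, 0, 1], [-0.0012, 0.0014, 0, 0, 0, 0, 1], [-0.0012, 0.0014, 0, 0, 0, 0, 1], [-0.0012, 0.0014, 0, 0, 0, 0, 1], [-0.0012, 0.0014, 0, 0, 0, 0, 1]]]}}

```text
time: 31.03
tool_pos: [0.4919, 0.1546, 0.1174]
tcp_rot: [-0.33, 2.513, 0.103]
wrist_force: [-1.3, -0.6, -0.5]
width: 0.147
```

Run:
```python
from edges import *
avg(4)
im,st=snap('wrist','w30'); st=readout.read_state(); crop(im,220,150,360,250,5,'w30c')
edges('w30',st,299,321,302,325)
```

```text
t31.23 ball [-13.39 -27.67  28.47] Fstage [ 0.3  -1.73 -0.29] M [-0.44  0.38 -0.22] w 0.147
plate slope -0.0308 y0 24.50 range [[3.7, 24.6], [-22.7, 25.3]] n 44 44 sd 0.18
bar outer slope 0.0158 y0 34.74 range [[9.3, 35.3], [-20.0, 34.7]] n 46 46 sd 0.26
```

View pics/w30c.png

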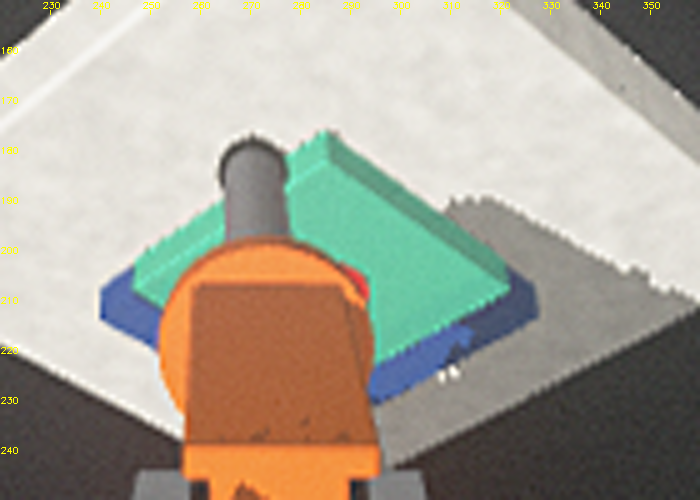

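Run:
```python
from edges import *
im,st=snap('scene','s31');crop(im,300,250,350,300,14,'s31c')
```

```text
(no output)
```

View pics/s31c.png

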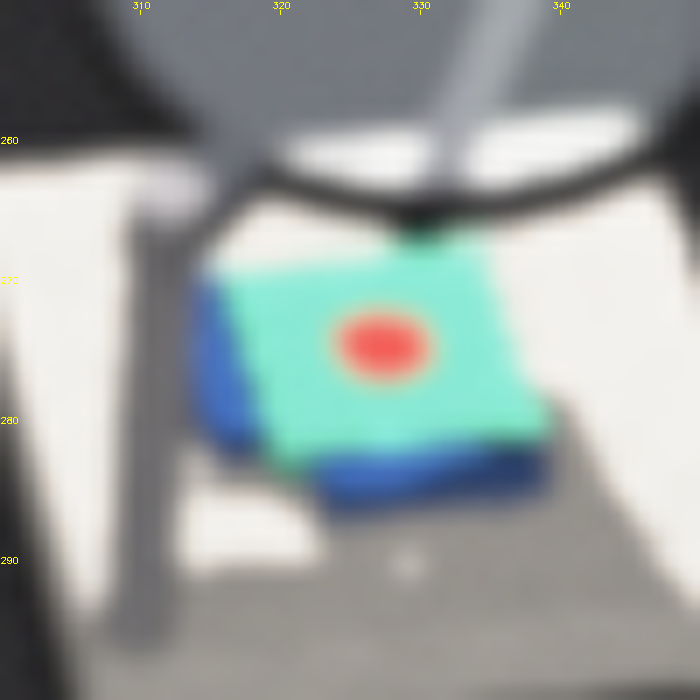

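Run:
```python
from edges import *
im=np.load('pics/w30.npy'); crop(im,290,190,335,235,16,'w30d')
```

```text
(no output)
```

View pics/w30d.png

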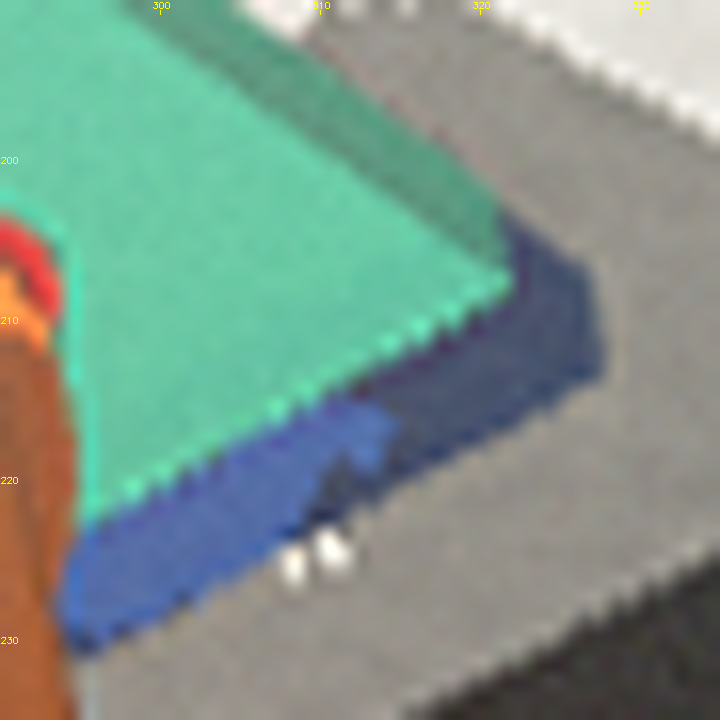

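Run:
```python
from edges import *
st=readout.read_state(); c=cam('wrist',st)
for a,b in [((296,223),(321.5,208.2)),((296,230.7),(327.3,213.6)),((305,225.8),(320,217.4)),((305,218),(315,212.2))]:
    A,B=[instage(NEST,back(c,p,.028))*1000 for p in(a,b)]; print(A.round(1),B.round(1),'slope',((A-B)[1]/(A-B)[0]).round(4))
# stage far edge line (z .02): in w30 pts
im=np.load('pics/w30.npy')
for a,b in [((316,234.5),(335,224))]:
    A,B=[instage(NEST,back(c,p,.02))*1000 for p in(a,b)]; print('stage edge',A.round(1),B.round(1),'slope',((A-B)[1]/(A-B)[0]).round(4))
```

```text
[ 8.3 25.7] [-24.4  25.1] slope 0.0173
[17.3 35.6] [-23.1  35.5] slope 0.002
[ 5.2 35.6] [-14.4  35.3] slope 0.0153
[-3.5 25.8] [-16.2  25.6] slope 0.0174
stage edge [14.6 65.1] [-11.8  64. ] slope 0.0414
```

Emit:
{"api": "apply_moves", "payload": {"plan": [[[-0.0003, 0.0004, 0, 0, 0, 0, 1], [-0.0006, 0.0007, 0, 0, 0, 0, 1], [-0.0009, 0.0011, 0, 0, 0, 0, 1], [-0.0012, 0.0014, 0, 0, 0, 0, 1], [-0.0015, 0.0018, 0, 0, 0, 0, 1], [-0.0017, 0.0021, 0, 0, 0, 0, 1], [-0.0017, 0.0021, 0, 0, 0, 0, 1], [-0.0017, 0.0021, 0, 0, 0, 0, 1]]]}}

```text
time: 32.0
tool_pos: [0.4927, 0.1569, 0.1183]
tcp_rot: [-0.331, 2.513, 0.103]
wrist_force: [-0.8, -2.8, -0.5]
width: 0.147
```

Run:
```python
from edges import *
avg(6)
```

```text
t32.30 ball [-13.87 -25.21  29.43] Fstage [ 0.66 -2.3  -0.37] M [-0.68  0.42 -0.4 ] w 0.145
```

Emit:
{"api": "apply_moves", "payload": {"plan": [[[-0.0006, 0.0001, 0, 0, 0, 0, 1], [-0.0012, 0.0003, 0, 0, 0, 0, 1], [-0.0018, 0.0005, 0, 0, 0, 0, 1], [-0.0024, 0.0007, 0, 0, 0, 0, 1], [-0.003, 0.0009, 0, 0, 0, 0, 1], [-0.0035, 0.001, 0, 0, 0, 0, 1], [-0.0035, 0.001, 0, 0, 0, 0, 1], [-0.0035, 0.001, 0, 0, 0, 0, 1]]]}}

```text
time: 32.97
tool_pos: [0.4951, 0.1586, 0.1203]
tcp_rot: [-0.331, 2.513, 0.103]
wrist_force: [-0.8, -2.1, 0.2]
width: 0.143
```

Run:
```python
from edges import *
avg(6)
```

```text
t33.27 ball [-12.62 -22.5   31.36] Fstage [ 0.99 -3.04 -0.4 ] M [-0.84  0.55 -0.43] w 0.15
```

Run:
```python
from edges import *
im,st=snap('wrist','w33'); crop(im,215,140,345,240,6,'w33c')
```

```text
(no output)
```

View pics/w33c.png

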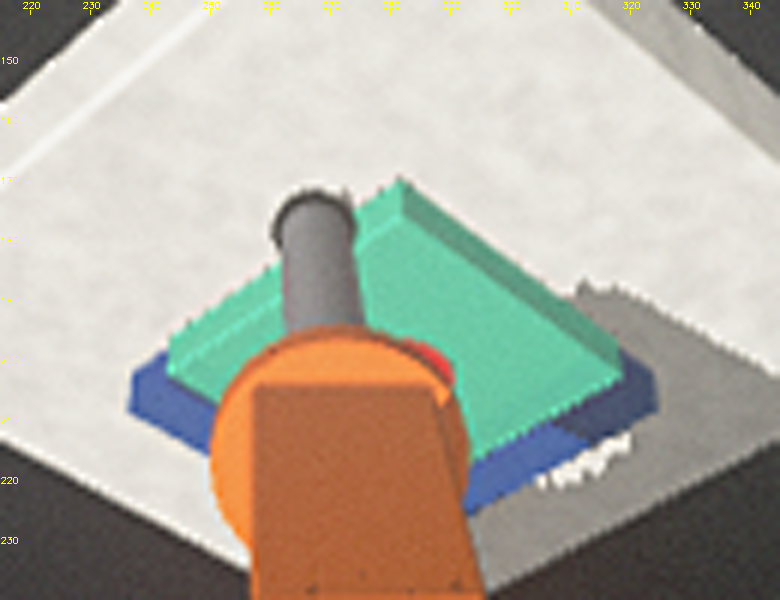

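Run:
```python
from edges import *
st=readout.read_state(); c=cam('wrist',st)
f=lambda p:(instage(NEST,back(c,p,.028))*1000).round(1)
for n,p in dict(near=(282.5,176.8),left=(243,202.5),right=(318.8,202.7),xbar_out=(236.7,208.3),ybar_out=(324.2,208.5),xb2=(249.5,216),yb2=(293,225.5),ped=(293.5,217)).items(): print(n,f(p))
```

```text
near [-25.3 -23.6]
left [ 24.5 -25. ]
right [-25.   25.1]
xbar_out [ 35.3 -23.6]
ybar_out [-23.1  35.5]
xb2 [35.9 -7. ]
yb2 [16.7 34.9]
ped [ 6.6 24.7]
```

```bash
cat >> fit.py <<'E'
RL2=RL@R.from_rotvec([0,0,np.pi/4]).as_matrix()
E
python3 - <<'E'
from fit import *
goball((-14,-42),28,RL); goball((-25,-44),42,RL2); goball((-46,-15),42,RL2)
E
```

```text
t33.32 row [ 0.0141 -0.0129 -0.0057] [-0.0002 -0.0002  0.    ] F [-1.08 -2.63 -0.21] w 0.15
t33.32 row [ 0.0134 -0.0092 -0.0224] [-3.0e-04 -1.0e-04  2.5e-01] F [-1.08 -2.63 -0.21] w 0.15
t33.32 row [ 0.0088  0.0262 -0.0193] [-3.0e-04 -1.0e-04  2.5e-01] F [-1.08 -2.63 -0.21] w 0.15
```

Emit:
{"api": "apply_moves", "payload": {"plan": [[[0.007, -0.0065, -0.003, 0, 0, 0, 1], [0.0141, -0.0129, -0.0057, 0, 0, 0, 1], [0.0138, -0.011, -0.014, 0, 0, 0.035, 1], [0.0134, -0.0092, -0.0224, 0, 0, 0.075, 1], [0.012, 0.001, -0.0215, 0, 0, 0.115, 1], [0.011, 0.01, -0.0208, 0, 0, 0.155, 1], [0.0098, 0.019, -0.02, 0, 0, 0.195, 1], [0.0088, 0.0262, -0.0193, 0, 0, 0.235, 1]]]}}

```text
time: 33.98
tool_pos: [0.4715, 0.1805, 0.1323]
tcp_rot: [0.584, 2.507, 0.384]
wrist_force: [0.3, 0.1, 0.3]
width: 0.144
```

Run:
```python
from fit import *
show();ballnow()
im,st=snap('wrist','w34')
goball((-46,2),32,RL2);goball((-40,2),27.3,RL2);goball((-34,2),27.3,RL2)
```

```text
t33.98 tcp [0.4715 0.1805 0.1323] x [-0.765  0.477 -0.433] z [ 0.556  0.149 -0.818] q [ 0.357 -0.405  2.495 -0.126  0.444 -0.66 ] F [0.27 0.1  0.33] M [-0.14  0.33 -0.01] w 0.144
t33.98 ball stage [-45.7 -13.5] z 43.4 F [0.27 0.1  0.33]
t34.03 row [0.0053 0.009  0.0155] [0.0008 0.0003 0.0184] F [ 0.4  -0.66 -1.27] w 0.144
t34.03 row [0.0019 0.0064 0.0218] [0.0008 0.0003 0.0184] F [ 0.4  -0.66 -1.27] w 0.144
t34.03 row [-0.0035  0.0055  0.0242] [0.0008 0.0003 0.0184] F [ 0.4  -0.66 -1.27] w 0.144
```

View pics/w34.png

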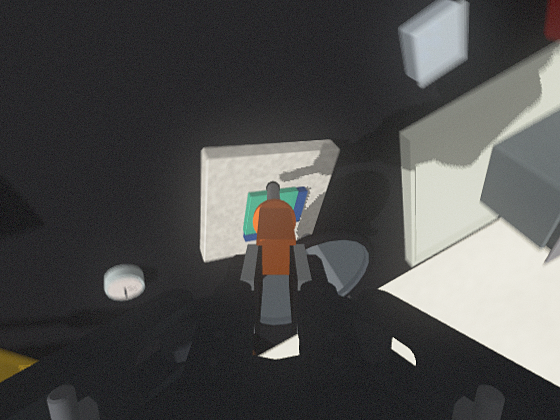

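Run:
```python
from fit import *
goball((-46,2),32,RL2);goball((-44,2),27.3,RL2);goball((-34,2),27.3,RL2);goball((-30.5,2),27.3,RL2)
d(10,0,0,RL2);d(0,10,0,RL2);d(0,0,10,RL2)
```

```text
t34.03 row [0.0053 0.009  0.0155] [0.0008 0.0003 0.0184] F [ 0.4  -0.66 -1.27] w 0.144
t34.03 row [0.0055 0.0069 0.0202] [0.0008 0.0003 0.0184] F [ 0.4  -0.66 -1.27] w 0.144
t34.03 row [-0.0035  0.0055  0.0242] [0.0008 0.0003 0.0184] F [ 0.4  -0.66 -1.27] w 0.144
t34.03 row [-0.0067  0.005   0.0257] [0.0008 0.0003 0.0184] F [ 0.4  -0.66 -1.27] w 0.144
d (10, 0, 0) [-0.0091 -0.0009  0.0041]
d (0, 10, 0) [0.0009 0.0091 0.004 ]
d (0, 0, 10) [-0.0041  0.0041 -0.0082]
```

Emit:
{"api": "apply_moves", "payload": {"plan": [[[0.003, 0.0045, 0.008, 0, 0, 0.01, 1], [0.0053, 0.009, 0.0155, 0, 0, 0.018, 1], [0.0055, 0.0069, 0.0202, 0, 0, 0.018, 1], [0.0055, 0.0069, 0.0202, 0, 0, 0.018, 1], [0.0025, 0.0064, 0.0215, 0, 0, 0.018, 1], [-0.0005, 0.006, 0.0229, 0, 0, 0.018, 1], [-0.0035, 0.0055, 0.0242, 0, 0, 0.018, 1], [-0.0045, 0.0054, 0.0247, 0, 0, 0.018, 1]]]}}

```text
time: 34.7
tool_pos: [0.4926, 0.1859, 0.1193]
tcp_rot: [0.646, 2.493, 0.404]
wrist_force: [-13.0, -3.6, 20.1]
width: 0.142
```

Run:
```python
from fit import *
avg(3)
goball((-29,2),27.3,RL2)
```

```text
t34.85 ball [-30.01   1.82  30.59] Fstage [-8.13 -8.95 17.44] M [-0.07  0.62  0.06] w 0.142
t34.85 row [-0.0001 -0.0009  0.0032] [0.0012 0.0015 0.0053] F [-11.36  -3.74  17.16] w 0.142
```

Run:
```python
from fit import *
im,st=snap('wrist','w35'); crop(im,200,130,360,260,5,'w35c')
c=cam('wrist',st); M=R.from_rotvec(st['tcp_rot']).as_matrix(); print(proj(c,st['tool_pos']+M@BO))
im,st=snap('scene','s35'); crop(im,285,215,385,305,7,'s35c'); show()
```

```text
[271.43122497 188.54727894]
t34.95 tcp [0.4923 0.1859 0.1192] x [-0.746  0.52  -0.416] z [ 0.559  0.149 -0.816] q [ 0.351 -0.327  2.475 -0.14   0.382 -0.599] F [-11.68  -2.93  17.6 ] M [-0.06  0.63  0.07] w 0.149
```

View pics/w35c.png

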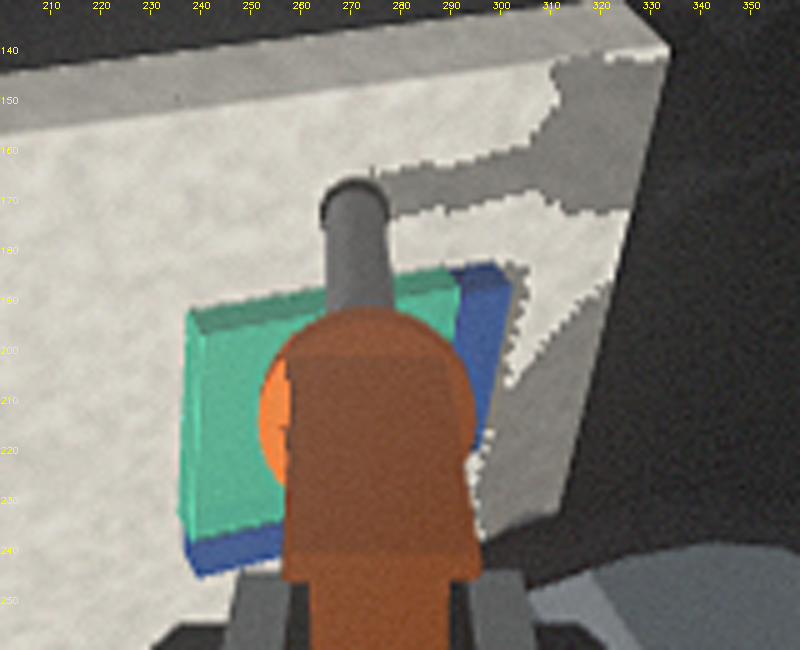

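View pics/s35c.png

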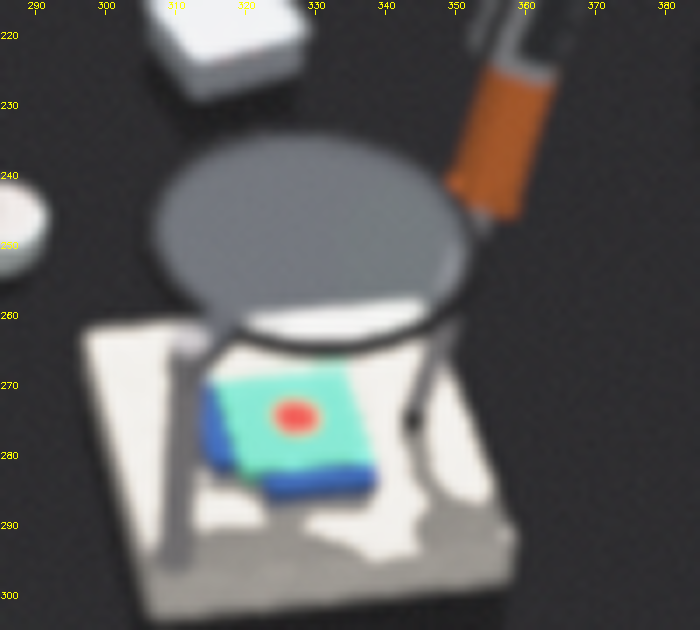

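Emit:
{"api": "apply_moves", "payload": {"plan": [[[-0.0008, 0.0008, -0.0016, 0, 0, 0, 1], [-0.0016, 0.0016, -0.0033, 0, 0, 0, 1], [-0.0025, 0.0025, -0.005, 0, 0, 0, 1], [-0.0033, 0.0033, -0.0066, 0, 0, 0, 1], [-0.0041, 0.0041, -0.0082, 0, 0, 0, 1], [-0.0041, 0.0041, -0.0082, 0, 0, 0, 1], [-0.0041, 0.0041, -0.0082, 0, 0, 0, 1], [-0.0041, 0.0041, -0.0082, 0, 0, 0, 1]]]}}

```text
time: 35.62
tool_pos: [0.4895, 0.1856, 0.1247]
tcp_rot: [0.648, 2.499, 0.4]
wrist_force: [0.7, -0.1, -0.7]
width: 0.146
```

Run:
```python
from fit import *
avg(3)
im,st=snap('wrist','w36'); crop(im,200,130,360,260,5,'w36c')
c=cam('wrist',st); M=R.from_rotvec(st['tcp_rot']).as_matrix(); print(proj(c,st['tool_pos']+M@BO)); show()
```

```text
t35.77 ball [-32.81  -0.31  35.55] Fstage [ 0.34  0.45 -0.47] M [-0.11  0.35  0.  ] w 0.145
[271.43197252 188.5427917 ]
t35.82 tcp [0.4895 0.1856 0.1246] x [-0.749  0.519 -0.412] z [ 0.553  0.148 -0.82 ] q [ 0.353 -0.34   2.469 -0.133  0.408 -0.605] F [0.32 0.43 0.18] M [-0.11  0.36 -0.01] w 0.146
```

View pics/w36c.png

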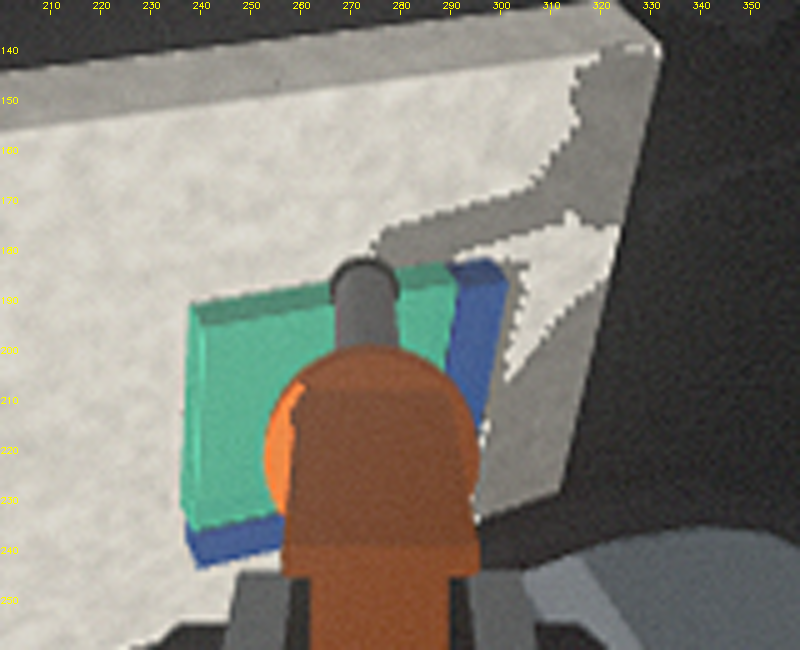

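```bash
grep -n "BO=" fit.py
python3 - <<'E'
from fit import *
print(camera_params('wrist'));print(BO)
E
```

```text
12:NEST=np.array([.5742,.1855,-.521]); BO=np.array([.003,-.0015,.1064])
{'fovy': 65.0519422855141, 'cx': 275.34575920765644, 'cy': 203.83445709404765, 'hand_eye': array([[ 7.30051799e-04, -9.62120142e-01, -2.72624831e-01,
         6.79831820e-02],
       [ 9.99999707e-01,  6.40200807e-04,  4.18529349e-04,
         1.77720755e-03],
       [-2.28140880e-04, -2.72625057e-01,  9.62120328e-01,
        -1.71479995e-01],
       [ 0.00000000e+00,  0.00000000e+00,  0.00000000e+00,
         1.00000000e+00]])}
[ 0.003  -0.0015  0.1064]
```

Run:
```python
from fit import *
goball((-37,2),34,RL2);goball((-37,2),28,RL2);goball((-32,2),28,RL2)
```

```text
t35.82 row [0.0046 0.0017 0.0005] [-0.0004 -0.0001  0.0052] F [0.32 0.43 0.18] w 0.146
t35.82 row [ 0.0071 -0.0007  0.0054] [-0.0004 -0.0001  0.0052] F [0.32 0.43 0.18] w 0.146
t35.82 row [ 0.0026 -0.0012  0.0075] [-0.0004 -0.0001  0.0052] F [0.32 0.43 0.18] w 0.146
```

Emit:
{"api": "apply_moves", "payload": {"plan": [[[0.0046, 0.0017, 0.0005, 0, 0, 0.005, 1], [0.0054, 0.0009, 0.0022, 0, 0, 0.005, 1], [0.0062, 0.0001, 0.0038, 0, 0, 0.005, 1], [0.0071, -0.0007, 0.0054, 0, 0, 0.005, 1], [0.0071, -0.0007, 0.0054, 0, 0, 0.005, 1], [0.0056, -0.0009, 0.0061, 0, 0, 0.005, 1], [0.0041, -0.0011, 0.0068, 0, 0, 0.005, 1], [0.0026, -0.0012, 0.0075, 0, 0, 0.005, 1]]]}}

```text
time: 36.48
tool_pos: [0.4918, 0.187, 0.1174]
tcp_rot: [0.668, 2.495, 0.406]
wrist_force: [0.0, -0.3, -0.4]
width: 0.147
```

Run:
```python
from fit import *
avg(4)
goball((-29,2),28,RL2)
```

```text
t36.68 ball [-31.59   2.02  28.35] Fstage [ 0.18  0.06 -0.69] M [-0.1   0.32 -0.  ] w 0.145
t36.68 row [-0.0023 -0.0005  0.0013] [-0.0003  0.0001  0.0001] F [ 0.87  0.04 -1.06] w 0.145
```

Emit:
{"api": "apply_moves", "payload": {"plan": [[[-0.0004, -0.0001, 0.0002, 0, 0, 0, 1], [-0.0008, -0.0002, 0.0004, 0, 0, 0, 1], [-0.0012, -0.0003, 0.0007, 0, 0, 0, 1], [-0.0016, -0.0003, 0.0009, 0, 0, 0, 1], [-0.002, -0.0003, 0.001, 0, 0, 0, 1], [-0.0024, -0.0003, 0.001, 0, 0, 0, 1], [-0.0028, -0.0003, 0.001, 0, 0, 0, 1], [-0.0032, -0.0003, 0.001, 0, 0, 0, 1]]]}}

```text
time: 37.35
tool_pos: [0.4942, 0.1852, 0.1175]
tcp_rot: [0.668, 2.495, 0.406]
wrist_force: [0.3, -0.3, -0.1]
width: 0.149
```

Run:
```python
from fit import *
avg(5)
im,st=snap('wrist','w37'); crop(im,215,150,315,250,7,'w37c')
```

```text
t37.60 ball [-28.53   1.83  28.51] Fstage [-0.31 -0.18 -0.31] M [-0.04  0.39  0.02] w 0.146
```

View pics/w37c.png

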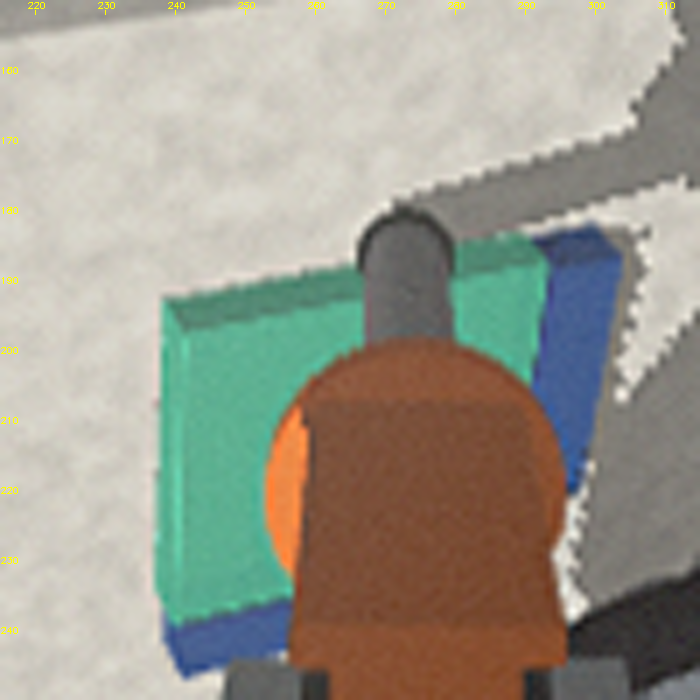

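Run:
```python
from edges import *
st=readout.read_state(); c=cam('wrist',st)
f=lambda p:(instage(NEST,back(c,p,.028))*1000).round(1)
for n,p in dict(nearL=(241.5,197),xL=(241,239),nearR=(293,187.7),yedge2=(290.7,204),ybar_out1=(303.5,187),ybar_out2=(297,218),xbar_out1=(241.5,246.5),xbar_out2=(255,243),xedge2=(256,235.5)).items(): print(n,f(p))
```

```text
nearL [-25.4 -25.2]
xL [ 25.8 -24.5]
nearR [-24.1  23.7]
yedge2 [-4.9 23.9]
ybar_out1 [-22.4  34.7]
ybar_out2 [15.8 33.6]
xbar_out1 [ 36.4 -23.7]
xbar_out2 [36.4 -9.7]
xedge2 [26.1 -9.3]
```

Run:
```python
from fit import *
for w in [((-42,0),30),((-44,-12),44),((-28,-40),45),((-10,-44),34),((-9,-41),28.3),((-8.5,-34),28.3)]: goball(*w,RL2)
```

```text
t37.65 row [ 0.0115  0.     -0.0074] [-0.0003  0.      0.0002] F [-0.68 -0.59 -0.67] w 0.143
t37.65 row [ 0.0065 -0.0051 -0.0246] [-0.0003  0.      0.0002] F [-0.68 -0.59 -0.67] w 0.143
t37.65 row [-0.011  -0.0316 -0.0302] [-0.0003  0.      0.0002] F [-0.68 -0.59 -0.67] w 0.143
t37.65 row [-0.0233 -0.0412 -0.0155] [-0.0003  0.      0.0002] F [-0.68 -0.59 -0.67] w 0.143
t37.65 row [-0.0216 -0.0409 -0.0092] [-0.0003  0.      0.0002] F [-0.68 -0.59 -0.67] w 0.143
t37.65 row [-0.0214 -0.0346 -0.0061] [-0.0003  0.      0.0002] F [-0.68 -0.59 -0.67] w 0.143
```

Emit:
{"api": "apply_moves", "payload": {"plan": [[[0.006, 0, -0.0038, 0, 0, 0, 1], [0.0115, 0, -0.0074, 0, 0, 0, 1], [0.0065, -0.0051, -0.0246, 0, 0, 0, 1], [-0.003, -0.02, -0.0278, 0, 0, 0, 1], [-0.011, -0.0316, -0.0302, 0, 0, 0, 1], [-0.018, -0.038, -0.022, 0, 0, 0, 1], [-0.0233, -0.0412, -0.0155, 0, 0, 0, 1], [-0.0233, -0.0412, -0.0155, 0, 0, 0, 1]]]}}

```text
time: 38.32
tool_pos: [0.4878, 0.1351, 0.1226]
tcp_rot: [0.671, 2.495, 0.405]
wrist_force: [0.3, 0.4, -1.1]
width: 0.146
```

Run:
```python
from fit import *
avg(3)
for w in [((-9,-41),28.3),((-8.5,-34),28.3)]: goball(*w,RL2)
```

```text
t38.47 ball [-10.13 -44.15  33.98] Fstage [-0.13  0.05 -1.06] M [-0.09  0.36  0.  ] w 0.149
t38.47 row [0.0016 0.0003 0.0064] [-0.0004 -0.      0.0001] F [-0.57 -0.36 -0.92] w 0.149
t38.47 row [0.0018 0.0067 0.0094] [-0.0004 -0.      0.0001] F [-0.57 -0.36 -0.92] w 0.149
```

Emit:
{"api": "apply_moves", "payload": {"plan": [[[0.0008, 0.0001, 0.0032, 0, 0, 0, 1], [0.0016, 0.0003, 0.0064, 0, 0, 0, 1], [0.0016, 0.0003, 0.0064, 0, 0, 0, 1], [0.0017, 0.0025, 0.0074, 0, 0, 0, 1], [0.0018, 0.0047, 0.0084, 0, 0, 0, 1], [0.0018, 0.0067, 0.0094, 0, 0, 0, 1], [0.0018, 0.0078, 0.0099, 0, 0, 0, 1], [0.0018, 0.0085, 0.0102, 0, 0, 0, 1]]]}}

```text
time: 39.13
tool_pos: [0.4951, 0.1461, 0.1175]
tcp_rot: [0.668, 2.495, 0.406]
wrist_force: [-0.5, -1.1, -0.1]
width: 0.147
```

Run:
```python
from fit import *
avg(3)
```

```text
t39.28 ball [ -8.25 -31.99  28.39] Fstage [-0.03 -0.26 -0.86] M [-0.16  0.38 -0.05] w 0.146
```

Emit:
{"api": "apply_moves", "payload": {"plan": [[[-0.0004, 0.0008, 0, 0, 0, 0, 1], [-0.0007, 0.0016, 0, 0, 0, 0, 1], [-0.001, 0.0024, 0, 0, 0, 0, 1], [-0.0012, 0.0032, 0, 0, 0, 0, 1], [-0.0014, 0.004, 0, 0, 0, 0, 1], [-0.0015, 0.0048, 0, 0, 0, 0, 1], [-0.0017, 0.0057, 0, 0, 0, 0, 1], [-0.0017, 0.0057, 0, 0, 0, 0, 1]]]}}

```text
time: 39.95
tool_pos: [0.4981, 0.1495, 0.12]
tcp_rot: [0.668, 2.496, 0.405]
wrist_force: [-0.5, -2.3, -0.2]
width: 0.146
```

Run:
```python
from fit import *
avg(5)
im,st=snap('wrist','w39'); crop(im,205,140,315,240,7,'w39c')
```

```text
t40.20 ball [ -7.34 -27.26  31.09] Fstage [-0.77 -3.   -0.7 ] M [-0.74  0.84 -0.3 ] w 0.138
```

View pics/w39c.png

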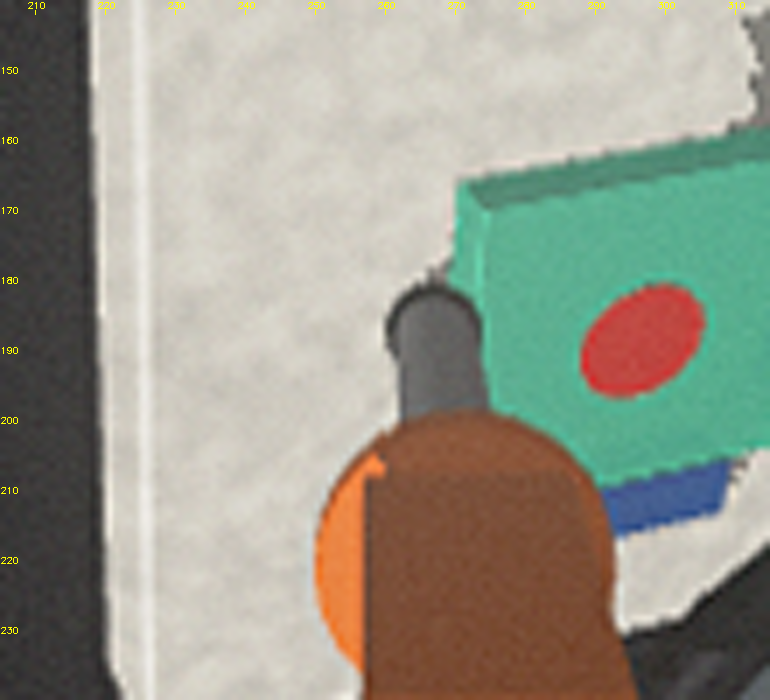

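Emit:
{"api": "apply_moves", "payload": {"plan": [[[-0.0002, 0.0008, 0, 0, 0, 0, 1], [-0.0004, 0.0016, 0, 0, 0, 0, 1], [-0.0005, 0.0024, 0, 0, 0, 0, 1], [-0.0007, 0.0032, 0, 0, 0, 0, 1], [-0.0008, 0.004, 0, 0, 0, 0, 1], [-0.001, 0.0046, 0, 0, 0, 0, 1], [-0.001, 0.0046, 0, 0, 0, 0, 1], [-0.001, 0.0046, 0, 0, 0, 0, 1]]]}}

```text
time: 40.92
tool_pos: [0.5004, 0.1527, 0.1222]
tcp_rot: [0.668, 2.496, 0.405]
wrist_force: [-3.3, -3.9, -1.0]
width: 0.15
```

Run:
```python
from fit import *
avg(6)
im,st=snap('scene','s40'); crop(im,285,225,385,305,7,'s40c')
im,st=snap('wrist','w40'); crop(im,205,140,345,240,5,'w40c')
```

```text
t41.22 ball [ -7.06 -23.39  33.05] Fstage [-0.71 -4.87 -1.02] M [-1.16  1.17 -0.53] w 0.145
```

View pics/w40c.png

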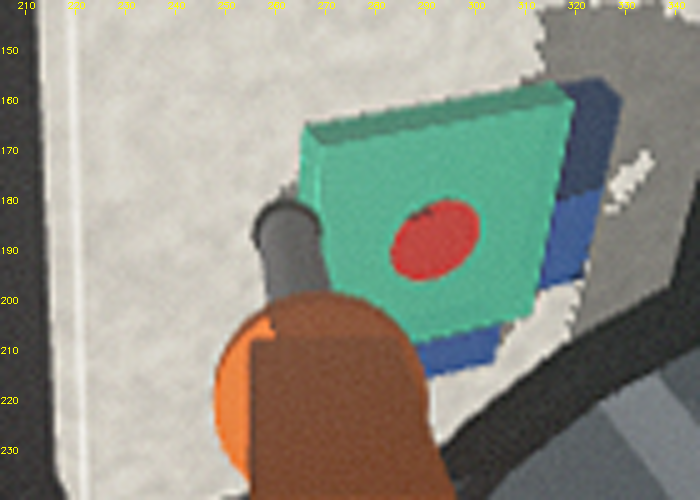

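View pics/s40c.png

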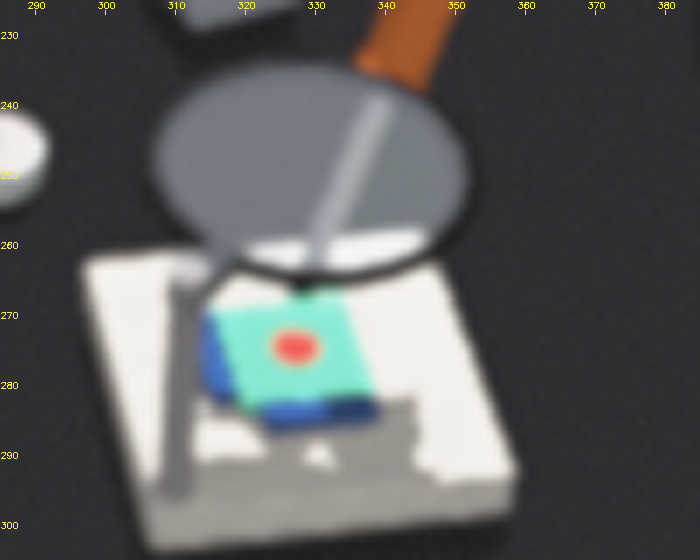

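Run:
```python
from edges import *
im=np.load('pics/w40.npy'); crop(im,255,145,335,225,9,'w40d')
```

```text
(no output)
```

View pics/w40d.png

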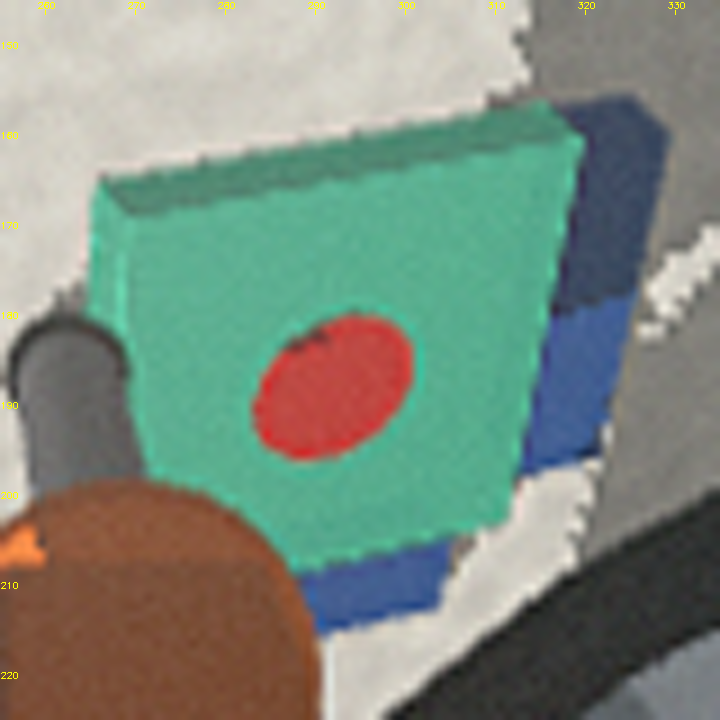

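Run:
```python
from edges import *
st=readout.read_state(); c=cam('wrist',st)
f=lambda p:(instage(NEST,back(c,p,.028))*1000)
P=dict(nearL=(270,169),nearR=(319.5,160.3),far=(311,203),pe=(288.5,208.3), yb1=(328.8,160),yb2=(321.5,195.5),yin=(312.8,197.8),xb1=(291,215.3),xb2=(303.5,212),xin=(304.7,205))
for n,p in P.items(): print(n,f(p).round(1))
def ang(a,b,ax):
    A,B=f(P[a]),f(P[b]); d_=B-A; return (np.arctan2(d_[1],d_[0]) if ax=='x' else np.arctan2(-d_[0],d_[1]))
print('plate y-edge',ang('nearR','far','x'),'bar y outer',ang('yb1','yb2','x'),'plate x-edge',ang('pe','far','y'),'xbar outer',ang('xb1','xb2','y'),'plate -x edge',ang('nearL','nearR','y'))
```

```text
nearL [-24.3 -24. ]
nearR [-24.4  24.3]
far [25.6 24.6]
pe [25.9 -0.3]
yb1 [-22.9  34.4]
yb2 [18.6 35.3]
yin [19.2 25.5]
xb1 [36.1  3.8]
xb2 [35.6 17.8]
xin [26.4 17.6]
plate y-edge 0.006441706569120707 bar y outer 0.021558668071166215 plate x-edge 0.01169926709091955 xbar outer 0.03597096974872546 plate -x edge 0.002244438554177505
```

Emit:
{"api": "apply_moves", "payload": {"plan": [[[-0.0001, 0.0006, 0, 0, 0, 0, 1], [-0.0003, 0.0012, 0, 0, 0, 0, 1], [-0.0004, 0.0018, 0, 0, 0, 0, 1], [-0.0004, 0.0018, 0, 0, 0, 0, 1], [-0.0004, 0.0018, 0, 0, 0, 0, 1], [-0.0004, 0.0018, 0, 0, 0, 0, 1], [-0.0004, 0.0018, 0, 0, 0, 0, 1], [-0.0004, 0.0018, 0, 0, 0, 0, 1]]]}}

```text
time: 41.98
tool_pos: [0.5011, 0.1538, 0.1227]
tcp_rot: [0.668, 2.497, 0.404]
wrist_force: [-4.1, -4.9, 0.6]
width: 0.146
```

Run:
```python
from fit import *
avg(6)
goball((-9,-34),29,RL2); goball((-9,-46),29,RL2)
```

```text
t42.28 ball [ -7.08 -22.14  33.58] Fstage [-0.76 -6.03 -0.6 ] M [-1.31  1.27 -0.6 ] w 0.145
t42.28 row [ 0.0026 -0.0128 -0.0018] [-0.0008 -0.0004  0.0002] F [-3.26 -4.94 -0.77] w 0.145
t42.28 row [ 0.0015 -0.0237 -0.0066] [-0.0008 -0.0004  0.0002] F [-3.26 -4.94 -0.77] w 0.145
```

Emit:
{"api": "apply_moves", "payload": {"plan": [[[0.0006, -0.003, 0, 0, 0, 0, 1], [0.0012, -0.006, 0, 0, 0, 0, 1], [0.0018, -0.009, 0, 0, 0, 0, 1], [0.0025, -0.0121, -0.0005, 0, 0, 0, 1], [0.0023, -0.0155, -0.002, 0, 0, 0, 1], [0.0019, -0.019, -0.0045, 0, 0, 0, 1], [0.0015, -0.0237, -0.0066, 0, 0, 0, 1], [0.0015, -0.0237, -0.0066, 0, 0, 0, 1]]]}}

```text
time: 42.95
tool_pos: [0.4884, 0.1339, 0.1195]
tcp_rot: [0.669, 2.493, 0.407]
wrist_force: [0.2, -0.3, -0.3]
width: 0.147
```

Run:
```python
from fit import *
avg(4)
im,st=snap('wrist','w43'); crop(im,230,140,370,240,5,'w43c')
im,st=snap('scene','s43'); crop(im,300,250,350,300,14,'s43c')
```

```text
t43.15 ball [ -7.98 -45.03  30.41] Fstage [ 0.23 -0.03 -0.05] M [-0.07  0.31 -0.  ] w 0.147
```

View pics/w43c.png

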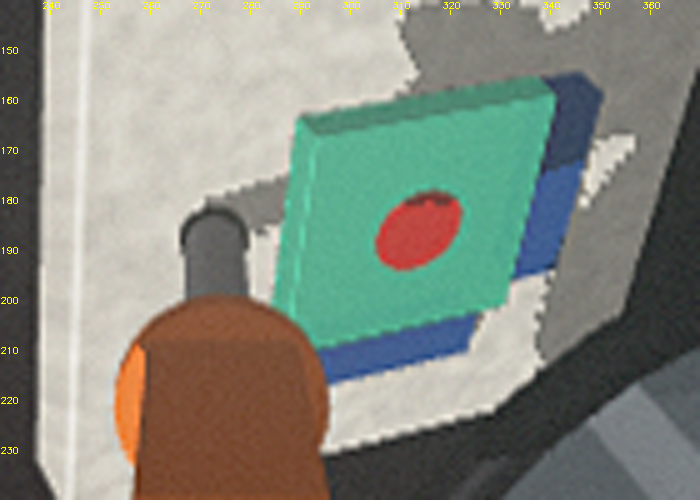

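View pics/s43c.png

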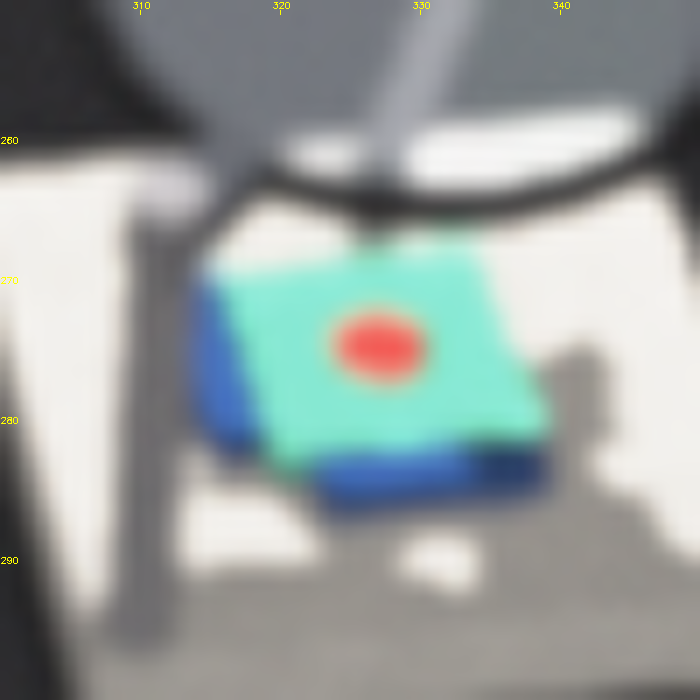

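Run:
```python
from edges import *
st=readout.read_state(); c=cam('wrist',st)
f=lambda p:(instage(NEST,back(c,p,.028))*1000)
P=dict(nearL=(293,167.5),nearR=(340.7,158.3),far=(331.3,201.2),pe=(295,209.5), yb1=(349.8,159),yb2=(341,193.7),xb1=(297,216),xb2=(323,210))
for n,p in P.items(): print(n,f(p).round(1))
def ang(a,b,ax):
    A,B=f(P[a]),f(P[b]); d_=B-A; return (np.arctan2(d_[1],d_[0]) if ax=='x' else np.arctan2(-d_[0],d_[1])).round(4)
print('plate y-edge',ang('nearR','far','x'),'bar y outer',ang('yb1','yb2','x'),'plate x-edge',ang('pe','far','y'),'xbar outer',ang('xb1','xb2','y'),'plate -x edge',ang('nearL','nearR','y'))
rel([.43,.10,.20],RL2); rel([.43,.09,.30],RL)
```

```text
nearL [-25.  -25.4]
nearR [-25.8  23.3]
far [25.5 25.2]
pe [ 25.4 -16.2]
yb1 [-23.2  34.1]
yb2 [18.2 35. ]
xb1 [ 34.9 -12.6]
xb2 [35.3 17.5]
plate y-edge 0.0366 bar y outer 0.0229 plate x-edge -0.0022 xbar outer -0.0105 plate -x edge 0.0166
t43.25 row [-0.0078 -0.0179 -0.1038] [-0.0001  0.0002  0.0002] F [-0.42 -0.35 -1.69] w 0.14
t43.25 row [-0.0538  0.0143 -0.1872] [-2.000e-04  1.000e-04 -2.498e-01] F [-0.42 -0.35 -1.69] w 0.14
```

Emit:
{"api": "apply_moves", "payload": {"plan": [[[-0.001, -0.003, -0.02, 0, 0, 0, 1], [-0.003, -0.008, -0.045, 0, 0, 0, 1], [-0.006, -0.014, -0.075, 0, 0, 0, 1], [-0.0078, -0.0179, -0.104, 0, 0, -0.02, 1], [-0.02, -0.01, -0.125, 0, 0, -0.055, 1], [-0.032, 0, -0.147, 0, 0, -0.09, 1], [-0.044, 0.008, -0.168, 0, 0, -0.125, 1], [-0.0538, 0.0143, -0.187, 0, 0, -0.16, 1]]]}}

```text
time: 43.92
tool_pos: [0.4303, 0.0899, 0.3022]
tcp_rot: [0.019, 2.542, 0.212]
wrist_force: [0.7, -0.1, 0.0]
width: 0.145
```

Run:
```python
from fit import *
show(); rel([.595,-.1707,.32],Rt(179.3))
```

```text
t43.92 tcp [0.4303 0.0899 0.3022] x [-0.831  0.06  -0.554] z [ 0.556  0.148 -0.818] q [ 0.042 -0.736  2.341  0.154  0.94  -1.567] F [ 0.72 -0.1   0.01] M [-0.1   0.34 -0.01] w 0.145
t43.92 row [-0.1622 -0.2599  0.0386] [ 0.0527  0.1879 -0.0008] F [ 0.72 -0.1   0.01] w 0.145
```

Emit:
{"api": "apply_moves", "payload": {"plan": [[[-0.02, -0.03, 0.004, 0.006, 0.022, 0, 1], [-0.04, -0.063, 0.009, 0.013, 0.047, 0, 1], [-0.061, -0.097, 0.014, 0.02, 0.07, 0, 1], [-0.081, -0.13, 0.019, 0.026, 0.094, 0, 1], [-0.101, -0.163, 0.024, 0.033, 0.117, 0, 1], [-0.122, -0.195, 0.029, 0.04, 0.141, 0, 1], [-0.142, -0.227, 0.034, 0.046, 0.165, 0, 1], [-0.162, -0.26, 0.0386, 0.0527, 0.188, 0, 1]]]}}

```text
time: 44.58
tool_pos: [0.5951, -0.1735, 0.3159]
tcp_rot: [-0.031, -3.135, -0.004]
wrist_force: [0.5, 0.4, 0.7]
width: 0.147
```

Run:
```python
from fit import *
avg(4); show(); rel([.595,-.1707,.30],Rt(179.3))
```

```text
t44.78 ball [ 192.53 -302.78  205.78] Fstage [ 1.32 -0.23 -2.9 ] M [-0.04 -0.06  0.02] w 0.146
t44.78 tcp [ 0.5945 -0.1721  0.3122] x [-1.     0.02   0.009] z [-0.009  0.006 -1.   ] q [-0.324  0.119  1.576  0.003  1.457 -1.875] F [-0.63 -0.27 -0.27] M [-0.02  0.03  0.03] w 0.146
t44.78 row [-0.0006  0.0014  0.0122] [ 0.0018 -0.0029 -0.0025] F [-0.63 -0.27 -0.27] w 0.146
```

Emit:
{"api": "apply_moves", "payload": {"plan": [[[-0.0005, 0.001, 0.015, 0.001, -0.002, -0.002, 1], [-0.001, 0.002, 0.03, 0.0018, -0.0029, -0.0025, 1], [-0.001, 0.002, 0.045, 0.0018, -0.0029, -0.0025, 1], [-0.001, 0.002, 0.06, 0.0018, -0.0029, -0.0025, 1], [-0.001, 0.002, 0.067, 0.0018, -0.0029, -0.0025, 1], [-0.001, 0.002, 0.067, 0.0018, -0.0029, -0.0025, 1], [-0.001, 0.002, 0.067, 0.0018, -0.0029, -0.0025, 1], [-0.001, 0.002, 0.067, 0.0018, -0.0029, -0.0025, 1]]]}}

```text
time: 45.45
tool_pos: [0.5945, -0.1692, 0.2509]
tcp_rot: [0.017, 3.134, -0.005]
wrist_force: [0.0, 0.2, -0.3]
width: 0.143
```

Run:
```python
from fit import *
avg(3); show(); 
im,st=snap('wrist','w46'); crop(im,220,120,340,240,6,'w46c')
im,st=snap('scene','s46'); crop(im,200,110,280,220,6,'s46c')
```

```text
t45.60 ball [ 193.45 -300.31  144.06] Fstage [ 0.47 -0.25 -1.03] M [ 0.   -0.01  0.01] w 0.147
t45.60 tcp [ 0.5947 -0.1695  0.2505] x [-1.     0.011 -0.007] z [ 0.007 -0.003 -1.   ] q [-3.180e-01  1.260e-01  1.679e+00 -1.000e-03  1.329e+00 -1.877e+00] F [ 0.76 -0.11 -1.6 ] M [-0.07 -0.06  0.06] w 0.147
```

View pics/w46c.png

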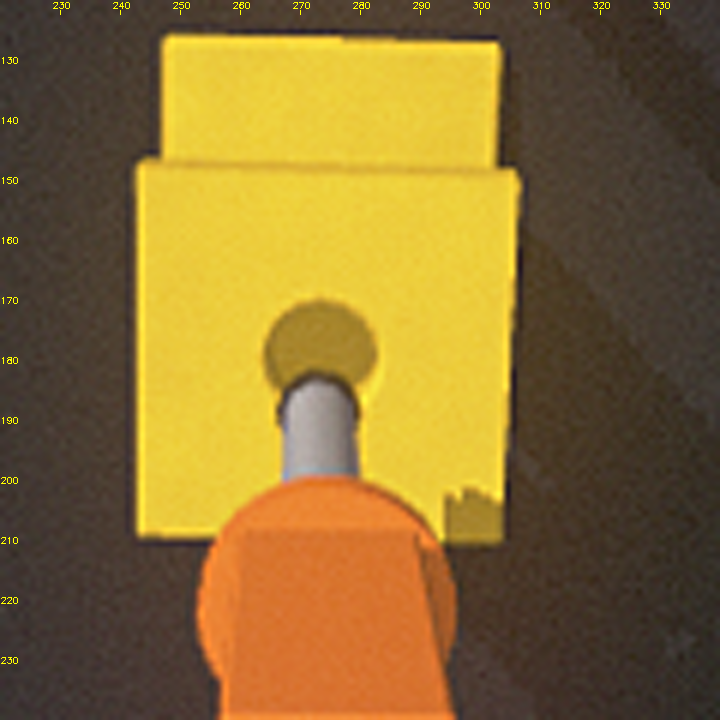

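View pics/s46c.png

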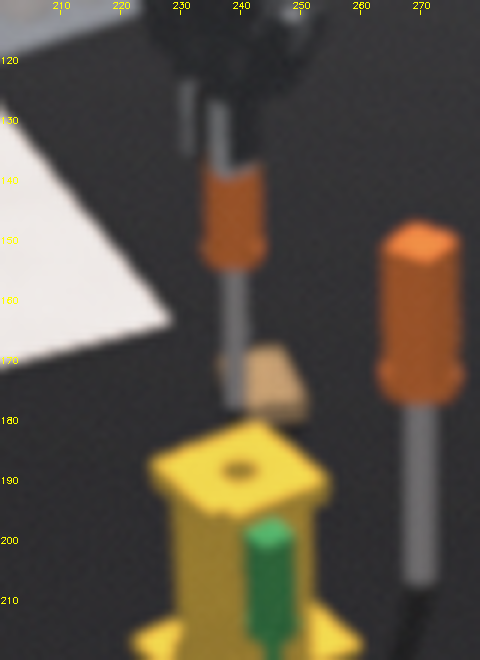

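Run:
```python
from fit import *
st=readout.read_state(); c=cam('wrist',st); show(st)
# hole: circle left 263.8 right 282.8 top 170
print('ball',back(c,(273.2,188.5),.1445),'hole',back(c,(273.3,179.3),.11))
print('hole width mm',(back(c,(282.8,179),.11)-back(c,(263.8,179),.11))*1000)
S=cam('scene'); print('scene hole',back(S,(240,188.2),.11),'scene rod at z~.150', back(S,(239,177),.1503))
rel([.595,-.170,.19],Rt(179.3))
```

```text
t45.70 tcp [ 0.5945 -0.1695  0.2498] x [-1.     0.011 -0.006] z [ 0.006 -0.003 -1.   ] q [-3.180e-01  1.270e-01  1.679e+00 -1.000e-03  1.329e+00 -1.877e+00] F [-0.19 -0.5  -0.9 ] M [0.04 0.01 0.03] w 0.15
ball [ 0.59260918 -0.17069615  0.1445    ] hole [ 0.59178229 -0.17090318  0.11      ]
hole width mm [ 0.18811654 18.34187212  0.        ]
scene hole [ 0.59184503 -0.1659677   0.11      ] scene rod at z~.150 [ 0.59486571 -0.16434438  0.1503    ]
t45.70 row [-0.0001 -0.0003  0.0598] [-0.0008  0.002   0.0002] F [-0.19 -0.5  -0.9 ] w 0.15
```

Emit:
{"api": "apply_moves", "payload": {"plan": [[[0, 0, 0.008, 0, 0, 0, 1], [0, 0, 0.018, 0, 0.001, 0, 1], [0, 0, 0.028, 0, 0.001, 0, 1], [0, 0, 0.038, 0, 0.001, 0, 1], [0, 0, 0.048, 0, 0.001, 0, 1], [0, 0, 0.056, 0, 0.001, 0, 1], [0, 0, 0.06, 0, 0.001, 0, 1], [0, 0, 0.06, 0, 0.001, 0, 1]]]}}

```text
time: 46.37
tool_pos: [0.5934, -0.1691, 0.1868]
tcp_rot: [-0.018, -3.14, 0.002]
wrist_force: [-0.7, 0.5, -0.3]
width: 0.145
```

Run:
```python
from fit import *
avg(3); show(); rel([.595,-.170,.135],Rt(179.3))
```

```text
t46.52 ball [ 193.12 -300.59   83.  ] Fstage [-0.12  0.68 -0.91] M [-0.02  0.03  0.02] w 0.145
t46.52 tcp [ 0.5948 -0.1696  0.1894] x [-1.     0.011 -0.003] z [ 0.003 -0.002 -1.   ] q [-0.317  0.164  1.748 -0.002  1.226 -1.876] F [-0.74  1.04 -0.98] M [0.01 0.05 0.03] w 0.145
t46.52 row [-0.     -0.0003  0.0544] [-0.0008  0.0009  0.0003] F [-0.74  1.04 -0.98] w 0.145
```

Entered the hole freely (no side force). Continue.

Emit:
{"api": "apply_moves", "payload": {"plan": [[[0, 0, 0.01, 0, 0.001, 0, 1], [0, 0, 0.02, 0, 0.001, 0, 1], [0, 0, 0.03, 0, 0.001, 0, 1], [0, 0, 0.039, 0, 0.001, 0, 1], [0, 0, 0.047, 0, 0.001, 0, 1], [0, 0, 0.052, 0, 0.001, 0, 1], [0, 0, 0.054, 0, 0.001, 0, 1], [0, 0, 0.054, 0, 0.001, 0, 1]]]}}

```text
time: 47.18
tool_pos: [0.594, -0.1694, 0.1339]
tcp_rot: [-0.018, -3.139, 0.003]
wrist_force: [0.1, 0.4, -1.1]
width: 0.142
```

Run:
```python
from fit import *
avg(4); show(); rel([.595,-.170,.133],Rt(179.3))
im,st=snap('scene','s48'); crop(im,215,140,275,220,9,'s48c')
```

```text
t47.38 ball [ 193.14 -300.76   29.21] Fstage [ 0.13 -0.04 -0.25] M [0.01 0.01 0.01] w 0.143
t47.38 tcp [ 0.595  -0.1698  0.1356] x [-1.     0.011  0.   ] z [-0.    -0.003 -1.   ] q [-0.317  0.208  1.8   -0.003  1.134 -1.875] F [ 0.23 -0.64 -0.48] M [-0.05  0.01  0.04] w 0.143
t47.38 row [ 0.     -0.0002  0.0026] [-0.0008 -0.      0.0003] F [ 0.23 -0.64 -0.48] w 0.143
```

View pics/s48c.png

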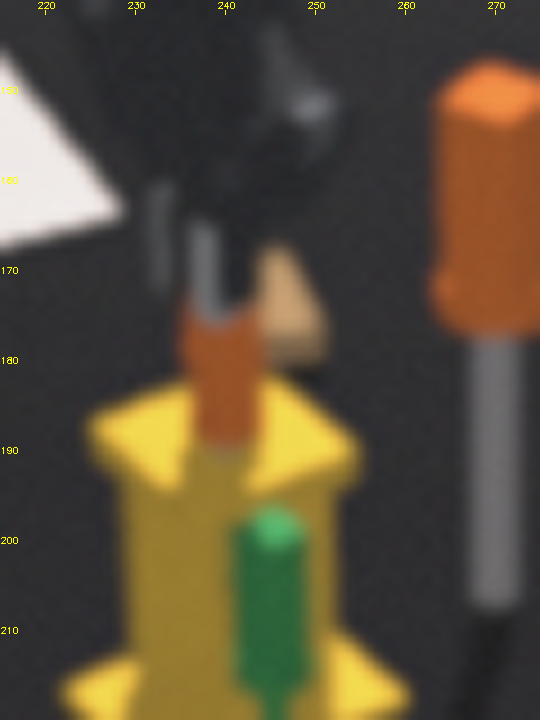

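Emit:
{"api": "apply_moves", "payload": {"plan": [[[0, 0, 0.0005, 0, 0, 0, 1], [0, 0, 0.001, 0, 0, 0, 1], [0, 0, 0.0015, 0, 0, 0, 1], [0, 0, 0.002, 0, 0, 0, 1], [0, 0, 0.0025, 0, 0, 0, 1], [0, 0, 0.003, 0, 0, 0, 1], [0, 0, 0.003, 0, 0, 0, 1], [0, 0, 0.003, 0, 0, 0, 1]]]}}

```text
time: 48.1
tool_pos: [0.5944, -0.1696, 0.1318]
tcp_rot: [-0.018, -3.14, 0.003]
wrist_force: [-0.3, -0.0, -0.7]
width: 0.147
```

Run:
```python
from fit import *
avg(4); show()
```

```text
t48.30 ball [ 192.5  -300.92   25.5 ] Fstage [-0.04 -0.37 -0.53] M [-0.01 -0.01  0.  ] w 0.143
t48.30 tcp [ 0.5945 -0.1696  0.1319] x [-1.     0.011  0.001] z [-0.001 -0.002 -1.   ] q [-0.317  0.211  1.803 -0.003  1.128 -1.875] F [-0.19 -0.5  -0.72] M [-0.02 -0.    0.02] w 0.143
```

Emit:
{"api": "apply_moves", "payload": {"plan": [[[0, 0, 0.0005, 0, 0, 0, 1], [0, 0, 0.001, 0, 0, 0, 1], [0, 0, 0.0015, 0, 0, 0, 1], [0, 0, 0.002, 0, 0, 0, 1], [0, 0, 0.002, 0, 0, 0, 1], [0, 0, 0.002, 0, 0, 0, 1], [0, 0, 0.002, 0, 0, 0, 1], [0, 0, 0.002, 0, 0, 0, 1]]]}}

```text
time: 48.97
tool_pos: [0.595, -0.1699, 0.1308]
tcp_rot: [-0.018, -3.142, 0.004]
wrist_force: [-0.9, 0.1, 4.8]
width: 0.144
```

Run:
```python
from fit import *
avg(4); show()
```

```text
t49.17 ball [ 193.17 -300.86   24.37] Fstage [-0.8  -0.32  5.26] M [ 0.01  0.17 -0.03] w 0.146
t49.17 tcp [ 0.595  -0.1698  0.1308] x [-1.     0.011  0.   ] z [-0.    -0.003 -1.   ] q [-0.317  0.212  1.804 -0.003  1.125 -1.875] F [-1.37  0.82  5.12] M [-0.02  0.16  0.02] w 0.146
```

Emit:
{"api": "apply_moves", "payload": {"plan": [[[0, 0, -0.001, 0, 0, 0, 1], [0, 0, -0.001, 0, 0, 0, 0.6], [0, 0, -0.001, 0, 0, 0, 0.4], [0, 0, -0.001, 0, 0, 0, 0], [0, 0, -0.001, 0, 0, 0, -0.5], [0, 0, -0.001, 0, 0, 0, -1], [0, 0, -0.001, 0, 0, 0, -1], [0, 0, -0.001, 0, 0, 0, -1]]]}}

```text
time: 49.83
tool_pos: [0.5945, -0.1696, 0.1308]
tcp_rot: [-0.018, -3.14, 0.003]
wrist_force: [0.4, 0.3, 0.1]
width: 0.981
```

Run:
```python
from fit import *
avg(3); show()
im,st=snap('wrist','w50')
```

```text
t49.98 ball [ 192.51 -300.92   24.5 ] Fstage [-0.21 -0.2   0.08] M [ 0.   -0.01 -0.02] w 0.998
t49.98 tcp [ 0.5945 -0.1696  0.1309] x [-1.     0.011  0.001] z [-0.001 -0.002 -1.   ] q [-0.317  0.212  1.804 -0.003  1.126 -1.875] F [-0.02  0.45  0.  ] M [-0.02  0.   -0.01] w 0.998
```

View pics/w50.png

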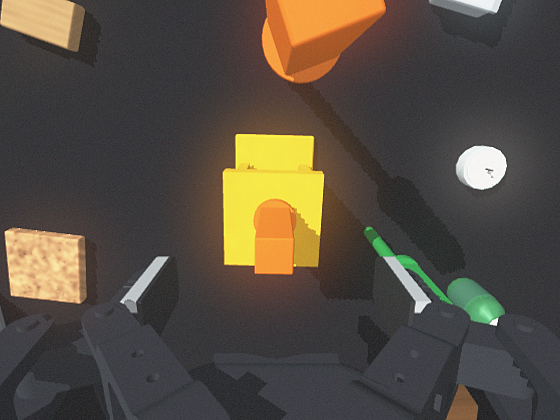

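Released and hanging upright. Rise clear and verify everything.

Emit:
{"api": "apply_moves", "payload": {"plan": [[[0, 0, -0.01, 0, 0, 0, -1], [0, 0, -0.03, 0, 0, 0, -1], [0, 0, -0.06, 0, 0, 0, -1], [0, 0, -0.09, 0, 0, 0, -1], [0, 0, -0.13, 0, 0, 0, -1], [0, 0, -0.17, 0, 0, 0, -1], [0, 0, -0.2, 0, 0, 0, -1], [0, 0, -0.22, 0, 0, 0, -1]]]}}

```text
time: 50.7
tool_pos: [0.596, -0.1695, 0.3571]
tcp_rot: [0.018, 3.136, -0.007]
wrist_force: [-0.8, -0.1, 0.3]
width: 1.004
```

Run:
```python
from fit import *
avg(5); show()
im,st=snap('wrist','w51'); crop(im,400,60,560,240,4,'w51s'); crop(im,230,110,330,230,6,'w51h')
im,st=snap('scene','s51'); crop(im,215,140,375,305,5,'s51c')
```

```text
t50.95 ball [ 191.87 -300.5   243.8 ] Fstage [ 0.09 -0.24  0.01] M [0.01 0.   0.  ] w 1.001
t50.95 tcp [ 0.5943 -0.169   0.3502] x [-1.     0.011  0.002] z [-0.002 -0.002 -1.   ] q [-0.316  0.103  1.525 -0.002  1.514 -1.875] F [ 0.15 -0.19 -0.75] M [ 0.03 -0.02 -0.02] w 1.001
```

View pics/w51h.png

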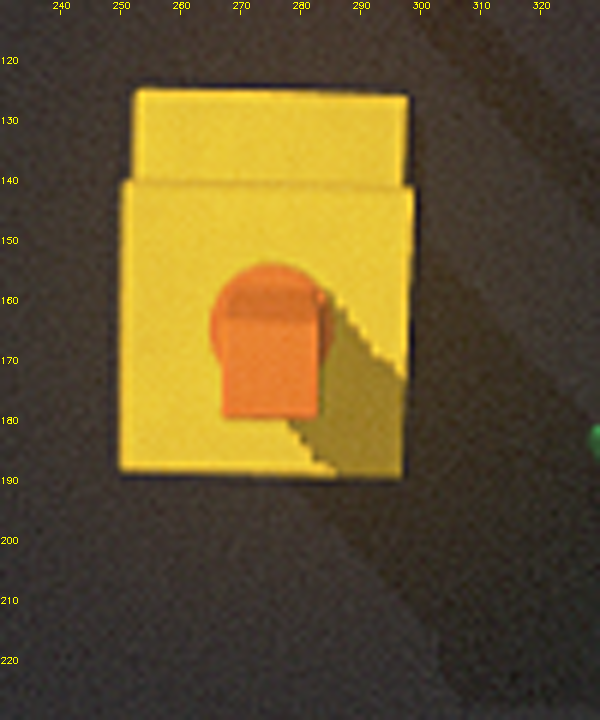

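View pics/s51c.png

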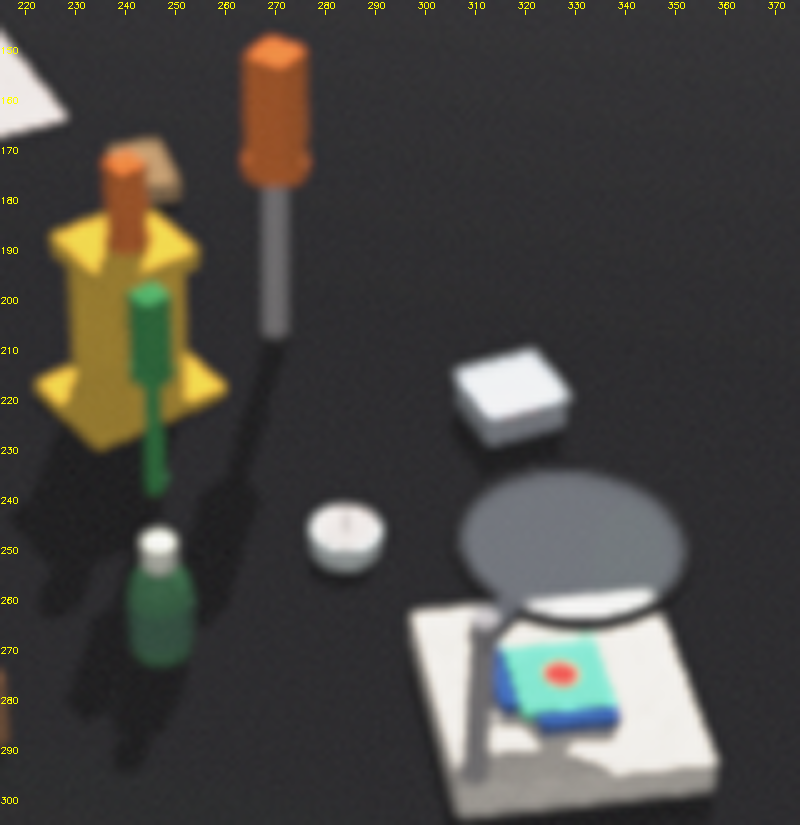

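View pics/w51s.png

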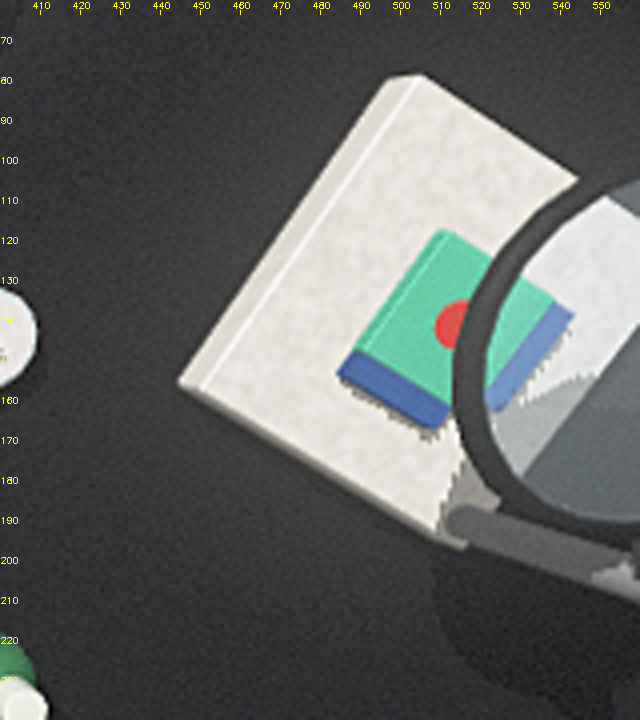

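Run:
```python
from workcell import bot
print(bot.finish_job())
```

```text
the job is handed in; nothing more can be done
None
```

I drew the stick out of its holder, reached in under the lens at about 35°, and nudged the plate against the x arm and then the y arm of the stop. I then pressed it home, hung the stick back in its holder with the collar resting on the plate, and let go. I handed the job in at about 51 s of the 72 s allowed.

**Press:** the wrist force read about 5–6 N toward the y arm for over a second, with about 0.8 N toward the x arm. That is the force on the tool; the force between glass and stop was never measured directly.

**Last checks:**
- **Plate:** the pictures show it flush on both arms. Edges read from the picture taken just after the press put it within about 0.5 mm and 0.01–0.015 rad. Edge readings from different views disagreed by up to 0.02–0.04 rad, so the angle is the least certain figure.
- **Stick:** it hangs upright, with the handle top within about a pixel of where it started in the scene picture. The collar pressed on the holder plate with about 5 N before I let go.
- **Bystanders:** the ones in view looked unmoved. The second sample box, matches and cork were not checked closely.

**What went wrong:**
- **Hard touch on the stage:** while I repositioned, the ball came down on the bare stage at roughly 20 N. The stick bent in the grip and sprang back when lifted. The picture shows the ball clear of the glass at that moment.
- **First y press stopped:** at about 3 N it was pulling the plate slightly off the x arm. I turned the gripper 45° and repeated the press.
- **Wrist camera calibration:** the values returned changed by about 2–3 mm partway through. I relied on seeing the plate and stop in the same picture rather than on absolute positions.

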